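# Bring the arched mosaic sample from the peg rack to the grooved rest

### The job

Take the mosaic sample board with the fully arched top off its wire peg and stand it upright in the middle of the wooden rest's groove, pushed fully home, with its mosaic facing the same way as the rest's low front lip. Another board hangs in front of it on that peg: first hang that one on the empty peg, mosaic still facing out, so that in the end one board hangs on each of the other two pegs. Do not let a board drop or touch the bench, and leave the third board and the clutter where they are.

Things in the scene. Friction and masses are not known exactly. Their poses are not given: they have to be found in the camera images.
- arched_center (a point): Grasp point of the wanted plywood board: 64 mm wide (y), 8 thick (x), half-round top, 152 high, 0.09 to 0.16 kg. Mid-thickness, 45 mm below the centre of its 24 mm through hole (along x), 75 mm above its lower edge. Axes: z up, x out of its back; the face (-x) has 3 mm thick mosaic, 54 mm wide, from 26 to 96 mm below the hole; side edges bare.
- arched_foot (a point): Middle of the arched board's lower edge
- arched_hole (a point): Centre of the arched board's hanging hole
- square_center (a point): Same point of the board with a square top (64 mm wide, square corners to 28 mm above the hole's centre; otherwise the same sizes, hole and axes as the arched board)
- square_hole (a point): Centre of the square board's hanging hole
- lugged_center (a point): Same point of the board that carries its hole in a narrow round lug (44 mm across, centred on the hole) on top of square shoulders 18 mm below the hole's centre; otherwise the same sizes, hole and axes as the arched board
- lugged_hole (a point): Centre of the lugged board's hanging hole
- peg_a: Wire peg carrying two boards: the arched one at the back and, 33 to 51 mm before it, the square or the lugged one. Origin: wire axis at the rack's bar, 190 mm up. The 5 mm wire runs level along -x for 105 mm, then rises at 45 degrees to a 7 mm ball at x -120, z +15 mm. A hung hole's centre is 9.5 mm below the axis. Three like, parallel pegs, 108-128 mm apart; any order.
- peg_b: The peg that carries one board (the square or the lugged one), hung half-way along it; same shape and axes as peg_a
- peg_c: The empty peg; same shape and axes as peg_a
- rest: Wooden rest, fixed, 86 x 116 mm, origin on the bench under the middle of its groove. The groove runs along y over all 116 mm, is 12 mm wide (x -6 to +6 mm), floor 14 mm up; the low front lip is on -x (top 34 mm up), the back rail on +x (top 46 mm). The board stands with its x axis along the rest's x axis.
- rest_groove (a point): Middle of the groove's floor, 14 mm above the bench
- rest_lip (a point): Middle of the top of the rest's low front lip
- bottle_white: Small bystander bottle, 46 mm across, 108 mm high, origin at its underside, standing between rack and rest: leave alone
- tub_small: Bystander tub, 100 mm across, 106 mm high, to the left of the rack's front: leave alone
- jar_white_lid: Bystander jar, 70 mm across, 110 mm high, right of the rest: leave alone
- masking_tape: Bystander roll of tape, 104 mm across, 25 mm high: leave alone
- pocket_tool: Bystander folded pocket tool, 91 mm long, 14 mm high: leave alone
- paint_tube: Bystander paint tube, 110 mm long, 27 mm high: leave alone
Mind the look-alikes: they are no part of the job. What is shaped like the part that bears square_center but red is not meant.

How it is judged:
By the outcome, as a careful person would: the job done as asked, in the order asked, and still so for the second after the job is handed in, with the robot touching nothing.
It also fails if it takes over 72 s, if anything falls off the work surface, if the arm or the gripper's body presses on something with over 40 N, if the wrist force passes 120 N, or if a joint passes its speed limit or range.

### The arm

A 7-joint arm with a two-finger parallel gripper is mounted at the origin on a cart in front of the work surface, level with it; the furniture and walls round the work are solid. World frame = base frame: x ahead of the robot, y to its left, z up, the work surface at z = 0. Lengths are in m, angles in degrees, forces in N, time in s.
With the tool pointing down it reaches from about 0.375 to 0.925 m from the base axis. Payload 3.1 kg.
Tool frame: the origin (TCP) lies on the centre line of the jaws, within the pads' length; the fingertips stand 25 mm ahead of it and the grasp point (between the pads) lies 6 mm ahead of it; x points along the fingers, y is the direction in which the jaws open and shut, and the axes are right-handed (so a half turn about x gives the same grasp; the last joint's range is limited). The gripper opens to 85 mm and grips with 20 to 120 N. Pads are 22 mm wide; open, the fingers measure 114 mm over their backs; the gripper's body (76 mm by 85 mm) begins 54 mm behind the grasp point. The pads swing forward as they close: fully open they stand 13 mm farther back than shut.
Start: joints at [-77.968, 21.939, 2.515, 91.553, -1.026, 66.532, -2.859], TCP at [0.197, 0.619, 0.233] pointing down, gripper open.
Joint ranges: [-149.38, 149.38], [-23.57, 123.04], [-84.95, 90], [0, 143.3], [-89.99, 269.99], [3.08, 112.72], [-163.45, 163.45]. Speed limits (degrees/s): [159.86, 159.86, 180, 180, 180, 180, 180].

### API

Orientations are given as a 3x3 rotation matrix whose columns are the frame's x, y, z axes.
In Python, from station import arm, optics gives the robot as it stands.
- The arm moves only by the tool apply_moves, never from a script. Its argument "targets" is a list of rows, each an object with "twist": the turn, a rotation vector about the tool's x, y, z normalised to -1 to 1, where 1 is 60 degrees, a list of three; "translation": the shift along the tool's x, y, z normalised to -1 to 1, where 1 is 250 mm, a list of three; "claw": the opening, from -1 (shut) to 1 (fully open). A call has exactly 5 rows; each row shifts and turns the commanded pose from where the row before left it, along the tool's axes as they then stand; what a row does not reach is not made up. A row lasts 1/8 s, in which the tool goes at most 62.5 mm and 10.7 degrees, less where a joint would pass 70% of its speed; a pose out of reach is approached as far as the arm can. A call with a number of a shift or a turn outside -1 to 1 is refused whole. A call with a gripper value outside its range is refused whole. The fingers move at their own pace and stop on an object; the grip force is fixed at half the most. Time passes only in rows, so rows that do not move let the fingers close, or fill a call up. It gives the time, the measured TCP pose, the force and the opening at its end, in the units of the state.
- arm.get_state(): the state, without advancing time (a new reading comes with each control period).
- optics.read_camera(name): name is "scene" or "side" or "wrist"; returns a dict with "frame" (480x640x3 uint8, red, green, blue), "range_z" (480x640 float32, m along the optical axis (not along the pixel's ray), 0 where there is no reading), "fx", "fy", "cx", "cy" (pixels), "R" (3x3) and "t" (3): a world point X has camera coordinates R X + t. Camera axes: x right, y down, z forward; pixel columns grow to the right and rows downward; lengths in m; the calibration is good to about 2 mm. A picture is of the moment at which its call begins.
- arm.sign_off(): hands the job in, once; it reports no verdict.
The state is a dict: "time_s": time; "joint_pos": joint angles; "qd": joint speeds; "joint_torque": joint torques, N m; "ee_pos": TCP position; "tcp_rot": TCP orientation; "contact_force": force on the tool from outside, world axes, zero at the start; "ft_torque": the same for the moment, N m; "gripper_width": finger opening in m.
Only numpy, scipy, OpenCV 4.12 (cv2) and the standard library are available. Lean on these libraries where they do the work, as an engineer would, in place of code of your own. Each camera call takes 0.05 s, during which the arm holds its last target.

## Working session

There is one attempt and no reset: what is moved stays moved. The work goes in short steps, Python scripts to look and compute and a tool call to move; the robot and the scene stay as the last step left them, time stands still between calls to the robot, and variables do not carry over. Pictures are saved under pics/ and viewed, and the job is handed in when it is done.

Besides the shell and the picture viewer there is one more tool, called as name([rows], argument=value, ...), one row to a line, values as JSON. apply_moves: Moves the arm, as the interface text tells. Its arguments: {"type":"object","properties":{"targets":{"type":"array","items":{"type":"object","properties":{"twist":{"type":"array","items":{"type":"number","minimum":-1,"maximum":1}},"translation":{"type":"array","items":{"type":"number","minimum":-1,"maximum":1}},"claw":{"type":"number"}}}}},"required":["targets"]}

```bash
ls; mkdir -p pics; python3 - <<'E'
from station import arm, optics
import cv2,pickle
print(arm.get_state())
d={}
for n in ["scene","side","wrist"]:
    c=optics.read_camera(n); d[n]=c
    cv2.imwrite(f"pics/{n}0.png",c["frame"][:,:,::-1])
    print(n,c["fx"],c["fy"],c["cx"],c["cy"],c["R"].tolist(),c["t"], (c["range_z"]>0).mean())
pickle.dump(d,open("c0.pkl","wb"))
E
```

```text
pics
{'time_s': 0.0, 'joint_pos': array([-77.96822664,  21.9906939 ,   2.51377674,  91.64966301,
        -1.02658903,  66.53073731,  -2.85879632]), 'qd': array([-0.00946309, -0.00670839, -0.03569204, -0.04154416, -0.06048147,
        0.04971365,  0.0483346 ]), 'joint_torque': array([ 4.86716763e-04, -4.33447731e+01,  1.02488995e+00, -2.49522704e+01,
        1.06504819e-02,  1.11963507e-02,  7.14351756e-06]), 'ee_pos': array([0.19666272, 0.61855311, 0.23179723]), 'tcp_rot': array([[-6.53695195e-04,  3.02917822e-01,  9.53016456e-01],
       [-2.50926623e-03,  9.53013163e-01, -3.02918496e-01],
       [-9.99996638e-01, -2.58938837e-03,  1.37121334e-04]]), 'contact_force': array([-0.50025074,  0.47267419,  0.42788217]), 'ft_torque': array([-0.01110209,  0.00218378,  0.04222863]), 'gripper_width': 0.08573843186606293}
scene 513.6761290549957 513.6761290549957 331.9826267511851 251.72438924138407 [[-0.36370247105688097, -0.9314754919758799, 0.00859769709927746], [-0.8315243681200559, 0.32048786035862364, -0.45371219576433364], [0.4198663332176804, -0.1721654413958958, -0.8911067966407259]] [0.15091046 0.49523317 1.31380044] 0.995966796875
side 438.9025193244538 438.9025193244538 314.6589140456896 237.3847611159712 [[-0.3099494136059664, -0.9505405160327028, 0.02010194979597995], [-0.47207211184913866, 0.1355102844327338, -0.8710825931145985], [0.8252752766317499, -0.27948110883070815, -0.4907250019992317]] [0.1131583  0.36186445 1.15094211] 0.9696842447916667
wrist 357.7246785913351 357.7246785913351 316.4968349494764 246.14486022174552 [[0.30409125443666657, 0.9526364446242277, -0.0035090381651589012], [0.9029904777070161, -0.287066180321103, 0.31968923235903046], [0.3035402875164823, -0.10038332774700151, -0.9475159530925318]] [-0.64854204 -0.04027713  0.3817982 ] 0.9959407552083334
```

```bash
python3 - <<'E'
import cv2
a=cv2.imread("pics/scene0.png")[170:300,190:350]
b=cv2.imread("pics/side0.png")[185:285,195:325]
c=cv2.imread("pics/scene0.png")[190:280,350:470]
for i,x in enumerate((a,b,c)):
    cv2.imwrite(f"pics/crop0_{i}.png",cv2.resize(x,None,fx=5 if i!=1 else 6,fy=5 if i!=1 else 6,interpolation=cv2.INTER_CUBIC))
E
cat > h.py <<'E'
import numpy as np,cv2,pickle
def cloud(c):
    v,u=np.mgrid[0:480,0:640]; z=c["range_z"].astype(float)
    P=np.stack([(u-c["cx"])/c["fx"]*z,(v-c["cy"])/c["fy"]*z,z],-1)
    W=(P-np.array(c["t"]))@np.array(c["R"])
    W[z==0]=np.nan
    return W
E
python3 - <<'E'
from h import *
d=pickle.load(open("c0.pkl","rb"))
for n in("scene","side"):
    W=cloud(d[n]); 
    m=(W[...,2]>-.02)&(W[...,2]<.3)
    if n=="scene":
        r=W[225:270,395:450]
        np.set_printoptions(linewidth=250)
        print((r[::2,::2,2]*1000).round().astype(int))
        print("table", np.nanmedian(W[280:300,420:435,2]),np.nanstd(W[285:300,420:435,2]), W[240,420])
        H=W[170:300,190:350]
    else: H=W[185:285,195:325]
    img=np.clip(H[...,2]/.22*255,0,255); img=np.nan_to_num(img).astype(np.uint8)
    cv2.imwrite(f"pics/h_{n}.png",cv2.applyColorMap(cv2.resize(img,None,fx=5,fy=5,interpolation=cv2.INTER_NEAREST),cv2.COLORMAP_JET))
E
```

```text
[[                   1                   -3                   -2                   -3                    2                    1                   -3                   -3                   -1                   -3                    4
                    -2                   -1                   -2                    5                    3                   -2                   -2                   -4                    1                    2                    3
                    -8                    2                   -3                    3                    2                   -3]
 [                   1                    0                    9                   -2                    4                   -2                    3                   -2                    7                    3                    0
                    -4                   -2                   -5                   29                   32                   16                    3                    0                   43                    2                    1
                     2                 
[... 12034 characters left out ...]
                   4                   -4                   -3                    1                   -6                    2                   -4                   -2                   -7
                     0                    6                   -3                   -2                   -2                   -1                    2                   -3                    0                    4                    2
                    -5                   -3                    3                    1                    4                   -3]]
table 0.00014445826850444977 0.0029721175772580623 [ 0.49272169 -0.3121752   0.04516412]<stdin>:9: RuntimeWarning: invalid value encountered in cast
```

```bash
cat > m1.py <<'E'
from h import *
np.set_printoptions(precision=4,suppress=True)
d=pickle.load(open("c0.pkl","rb"))
W=cloud(d["scene"])
roi=np.zeros((480,640),bool); roi[222:272,395:452]=1
def axis(P):
    c=np.median(P,0); u,s,v=np.linalg.svd(P-P.mean(0),full_matrices=False); return P.mean(0),v[0],s
k=np.ones((3,3),np.uint8)
for nm,lo,hi in(("lip",.029,.040),("rail",.041,.053)):
    m=(roi&(W[...,2]>lo)&(W[...,2]<hi)).astype(np.uint8)
    m=cv2.morphologyEx(m,cv2.MORPH_OPEN,k)
    n,l,s,c=cv2.connectedComponentsWithStats(m); i=1+np.argmax(s[1:,4])
    P=W[l==i]; r=cv2.minAreaRect((P[:,:2]*1000).astype(np.float32)); print(nm,len(P),np.median(P[:,2]),r); print(axis(P[:,:2])[:2])
# pegs
Wx=W
def peg(u0,v0,u1,v1,h=4):
    m=np.zeros((480,640),np.uint8); cv2.line(m,(u0,v0),(u1,v1),1,h)
    q=(m>0)&(W[...,2]>.165)&(W[...,2]<.215)
    return W[q]
# crop->full: /5 + (190,170)
f=lambda x,y:(int(round(x/5+190)),int(round(y/5+170)))
for nm,a,b in(("mid",(385,255),(445,360)),("right",(565,160),(598,210)),("rightf",(618,240),(640,280)),("left",(200,380),(240,455))):
    P=peg(*f(*a),*f(*b)); c,v,s=axis(P[:,:2]); print(nm,len(P),c,v,np.degrees(np.arctan2(v[1],v[0])),np.median(P[:,2]))
# bar
m=np.zeros((480,640),np.uint8); cv2.line(m,f(80,345),f(620,115),1,5)
P=W[(m>0)&(W[...,2]>.17)&(W[...,2]<.215)]; c,v,s=axis(P[:,:2]); print("bar",len(P),c,v,np.degrees(np.arctan2(v[1],v[0])),np.median(P[:,2]))
E
python3 m1.py
```

```text
lip 162 0.034116513109436 ((462.242431640625, -299.0881042480469), (26.91881561279297, 70.33927154541016), 14.315796852111816)
(array([ 0.4618, -0.2985]), array([-0.2157,  0.9765]))
rail 157 0.046343970238601116 ((499.46502685546875, -311.1634826660156), (19.055301666259766, 109.70040130615234), 11.096940040588379)
(array([ 0.4986, -0.3112]), array([ 0.1898, -0.9818]))
mid 50 [0.5936 0.1037] [-0.9915 -0.1299] -172.5350016573366 0.1931756150708212
right 34 [ 0.6323 -0.0068] [-0.9987 -0.0503] -177.11454460152754 0.19220302621116075
rightf 38 [ 0.5873 -0.0167] [-0.9832  0.1828] 169.4692065649075 0.18980033863178591
left 71 [0.5707 0.2176] [-0.9936 -0.1125] -173.5381167842604 0.1918964543469508
bar 713 [0.6531 0.1266] [-0.1253  0.9921] 97.19636924980543 0.19391776571612937
```

```bash
cat > m2.py <<'E'
from h import *
np.set_printoptions(precision=4,suppress=True)
d=pickle.load(open("c0.pkl","rb"))
a=np.radians(7.2); ex=np.array([np.cos(a),np.sin(a)]); ey=np.array([-ex[1],ex[0]])
o=np.array([.6531,.1266])
for n in("scene","side"):
    W=cloud(d[n]); X=W.copy(); X[...,0]=(W[...,:2]-o)@ex; X[...,1]=(W[...,:2]-o)@ey
    print(n)
    q=(X[...,2]>.06)&(X[...,2]<.15)&(abs(X[...,1])<.2)&(X[...,0]<-.01)&(X[...,0]>-.14)
    for s,(lo,hi) in {"L":(.05,.2),"R":(-.2,-.05)}.items():
        p=X[q&(X[...,1]>lo)&(X[...,1]<hi)]
        h,e=np.histogram(p[:,0],np.arange(-.14,0,.004)); print(s,[(round(e[i]*1000),h[i]) for i in range(len(h)) if h[i]>5])
        # face plane in world z .07-.13
        for k in range(2 if s=="L" else 1):
            pk=e[np.argmax(h)]; f=p[abs(p[:,0]-pk-.002)<.009]
            A=np.c_[f[:,1:3],np.ones(len(f))]; c,*_=np.linalg.lstsq(A,f[:,0],rcond=None)
            print("  face",len(f),"x@mean",np.median(f[:,0]),"slope y,z",c[:2],"y ext",np.percentile(f[:,1],[1,99]), "z",f[:,2].min())
            h[abs(e[:-1]-pk)<.014]=0
    # pegs
    q=(X[...,2]>.183)&(X[...,2]<.202)&(X[...,0]<-.02)&(X[...,0]>-.10)&(abs(X[...,1])<.2)
    p=X[q]; h,e=np.histogram(p[:,1],np.arange(-.2,.2,.005)); print("pegs y",[(round(e[i]*1000),h[i]) for i in range(len(h)) if h[i]>3])
    q=(X[...,2]>.196)&(X[...,2]<.22)&(X[...,0]<-.10)&(X[...,0]>-.15)&(abs(X[...,1])<.2); print("balls",X[q][:12])
c=d["wrist"];import json
from station import arm
s=arm.get_state(); R=np.array(c["R"]);cam=-R.T@c["t"]; T=s["tcp_rot"]; print("cam in tool",T.T@(cam-s["ee_pos"]),"axes fwd",T.T@R[2])
E
python3 m2.py
```

```text
scene
L [(-88, np.int64(163)), (-84, np.int64(136)), (-80, np.int64(8)), (-48, np.int64(9)), (-44, np.int64(72)), (-40, np.int64(30))]
  face 309 x@mean -0.08417895400660723 slope y,z [-0.0174 -0.0297] y ext [0.0727 0.1351] z 0.060351603692908075
  face 112 x@mean -0.04149894907549748 slope y,z [ 0.0199 -0.0439] y ext [0.0722 0.1355] z 0.0640709161360485
R [(-76, np.int64(137)), (-72, np.int64(126)), (-68, np.int64(10))]
  face 275 x@mean -0.07206578591473102 slope y,z [ 0.0251 -0.0325] y ext [-0.1608 -0.098 ] z 0.06082181315772413
pegs y [(-165, np.int64(4)), (-160, np.int64(4)), (-155, np.int64(7)), (-150, np.int64(8)), (-145, np.int64(5)), (-140, np.int64(5)), (-135, np.int64(18)), (-130, np.int64(24)), (-125, np.int64(5)), (-120, np.int64(7)), (-115, np.int64(5)), (-110, np.int64(8)), (-105, np.int64(6)), (-100, np.int64(7)), (-20, np.int64(28)), (-15, np.int64(22)), (70, np.int64(4)), (75, np.int64(6)), (80, np.int64(9)), (85, np.int64(16)), (90, np.int64(14)), (95, np.int64(11)), (100, np.int64(31)), (105, np.int64(13)), (110, np.int64(12)), (115, np.int64(15)), (120, np.int64(
[... 1264 characters left out ...]
p.int64(6)), (-105, np.int64(6)), (-20, np.int64(13)), (70, np.int64(5)), (75, np.int64(6)), (80, np.int64(9)), (85, np.int64(14)), (90, np.int64(10)), (95, np.int64(12)), (100, np.int64(17)), (105, np.int64(11)), (110, np.int64(12)), (115, np.int64(14)), (120, np.int64(11)), (125, np.int64(6))]
balls [[-0.1256 -0.1314  0.2052]
 [-0.1176 -0.1312  0.1977]
 [-0.123  -0.1326  0.1999]
 [-0.1221 -0.0159  0.2037]
 [-0.1291 -0.0169  0.2068]
 [-0.1232 -0.0154  0.2006]
 [-0.1189 -0.0205  0.1975]
 [-0.1225  0.1011  0.2057]
 [-0.1201  0.1007  0.2007]
 [-0.1256  0.0989  0.2031]
 [-0.1169  0.1034  0.196 ]
 [-0.1288  0.1033  0.2019]]
cam in tool [-0.1403  0.0004 -0.0831] axes fwd [ 0.9476 -0.0017  0.3196]
```

apply_moves([
  {"twist": [0, -0.17, 0], "translation": [0, 0, 0], "claw": 1},
  {"twist": [0, -0.17, 0], "translation": [0, 0, 0], "claw": 1},
  {"twist": [0, -0.17, 0], "translation": [0, 0, 0], "claw": 1},
  {"twist": [0, -0.17, 0], "translation": [0, 0, 0], "claw": 1},
  {"twist": [0, -0.17, 0], "translation": [0, 0, 0], "claw": 1},
])

```text
time_s: 0.78
ee_pos: [0.1957, 0.6202, 0.2336]
tcp_rot: [[0.744, 0.301, 0.596], [-0.234, 0.954, -0.19], [-0.626, 0.002, 0.78]]
contact_force: [0.6, -0.5, -0.9]
gripper_width: 0.0856
```

```bash
cat > st.py <<'E'
from h import *
from station import arm
np.set_printoptions(precision=3,suppress=True)
s=arm.get_state(); print(s["time_s"],s["joint_pos"],s["ee_pos"],s["contact_force"],s["gripper_width"]); print(s["tcp_rot"])
E
python3 st.py
```

```text
0.775 [-105.141   33.74    11.26    90.066   40.546   82.678  -37.149] [0.196 0.62  0.234] [ 0.57  -0.461 -0.867] 0.08562373833841637
[[ 0.744  0.301  0.596]
 [-0.234  0.954 -0.19 ]
 [-0.626  0.002  0.78 ]]
```

```bash
cat > plan.py <<'E'
from h import *
from station import arm
from scipy.spatial.transform import Rotation as Ro
np.set_printoptions(precision=3,suppress=True)
a=np.radians(7.2); EX=np.array([np.cos(a),np.sin(a),0]); EY=np.array([-EX[1],EX[0],0]); O=np.array([.6531,.1266,0])
def rk(x,y,z): return O+x*EX+y*EY+np.array([0,0,z])
def rot(yaw): 
    c,s=np.cos(np.radians(yaw)),np.sin(np.radians(yaw)); x=np.array([c,s,0]); z=np.array([0,0,-1.]); return np.stack([x,np.cross(z,x),z],1)
def plan(P,R,n,s=None,nr=None):
    """linear move to TCP P, rot R in n rows"""
    s=s or arm.get_state(); p=s["ee_pos"]; A=s["tcp_rot"]; nr=nr or n
    w=Ro.from_matrix(A.T@R).as_rotvec(degrees=True); print("rot deg",w,np.linalg.norm(w)," shift mm",(P-p)*1000)
    for i in range(n):
        t=A.T@((P-p0)/n if False else (P-s["ee_pos"])/n)
        ww=w/nr/60 if i<nr else w*0
        print("twist",ww.round(3),"trans",(t/.25).round(3))
        A=A@Ro.from_rotvec(ww*60,degrees=True).as_matrix()
E
python3 - <<'E'
from plan import *
plan(rk(-.16,.103,.26),rot(7.2),10)
# obstacles: tall stuff in front of the rack
d=pickle.load(open("c0.pkl","rb"))
W=cloud(d["scene"])
for nm,u,v in (("tub",183,335),("tub2",145,225),("greenjar",147,285),("bottle",372,243),("tape",398,284),("tile",305,310),("jar",482,205),("red",415,198)):
    print(nm,W[v,u])
E
```

```text
rot deg [158.706  34.742  55.777] 171.77239638436424  shift mm [ 285.707 -411.469   26.39 ]
twist [0.265 0.058 0.093] trans [ 0.117 -0.123  0.108]
twist [0.265 0.058 0.093] trans [ 0.098 -0.098  0.145]
twist [0.265 0.058 0.093] trans [ 0.081 -0.062  0.173]
twist [0.265 0.058 0.093] trans [ 0.066 -0.019  0.189]
twist [0.265 0.058 0.093] trans [0.055 0.028 0.191]
twist [0.265 0.058 0.093] trans [0.048 0.075 0.18 ]
twist [0.265 0.058 0.093] trans [0.048 0.117 0.156]
twist [0.265 0.058 0.093] trans [0.052 0.151 0.122]
twist [0.265 0.058 0.093] trans [0.062 0.173 0.08 ]
twist [0.265 0.058 0.093] trans [0.076 0.183 0.035]
tub [0.44  0.41  0.094]
tub2 [0.8   0.431 0.1  ]
greenjar [0.607 0.464 0.108]
bottle [ 0.507 -0.157  0.106]
tape [ 0.398 -0.201  0.01 ]
tile [0.416 0.082 0.022]
jar [ 0.507 -0.512  0.106]
red [ 0.605 -0.34   0.097]
```

```bash
python3 - <<'E'
from plan import *
plan(rk(-.16,.103,.26),rot(7.2),17)
E
```

```text
rot deg [158.706  34.742  55.777] 171.77239638436424  shift mm [ 285.707 -411.469   26.39 ]
twist [0.156 0.034 0.055] trans [ 0.069 -0.072  0.063]
twist [0.156 0.034 0.055] trans [ 0.062 -0.064  0.077]
twist [0.156 0.034 0.055] trans [ 0.056 -0.054  0.089]
twist [0.156 0.034 0.055] trans [ 0.05  -0.042  0.098]
twist [0.156 0.034 0.055] trans [ 0.044 -0.028  0.106]
twist [0.156 0.034 0.055] trans [ 0.039 -0.013  0.111]
twist [0.156 0.034 0.055] trans [0.035 0.003 0.113]
twist [0.156 0.034 0.055] trans [0.032 0.02  0.112]
twist [0.156 0.034 0.055] trans [0.029 0.036 0.109]
twist [0.156 0.034 0.055] trans [0.028 0.052 0.102]
twist [0.156 0.034 0.055] trans [0.028 0.066 0.094]
twist [0.156 0.034 0.055] trans [0.029 0.079 0.083]
twist [0.156 0.034 0.055] trans [0.031 0.09  0.07 ]
twist [0.156 0.034 0.055] trans [0.034 0.098 0.056]
twist [0.156 0.034 0.055] trans [0.038 0.104 0.041]
twist [0.156 0.034 0.055] trans [0.043 0.107 0.025]
twist [0.156 0.034 0.055] trans [0.049 0.107 0.009]
```

apply_moves([
  {"twist": [0.155, 0.035, 0.055], "translation": [0.07, -0.07, 0.06], "claw": 1},
  {"twist": [0.155, 0.035, 0.055], "translation": [0.06, -0.065, 0.08], "claw": 1},
  {"twist": [0.155, 0.035, 0.055], "translation": [0.055, -0.055, 0.09], "claw": 1},
  {"twist": [0.155, 0.035, 0.055], "translation": [0.05, -0.04, 0.1], "claw": 1},
  {"twist": [0.155, 0.035, 0.055], "translation": [0.045, -0.03, 0.105], "claw": 1},
])

```text
time_s: 1.4
ee_pos: [0.2816, 0.4975, 0.2409]
tcp_rot: [[0.767, 0.505, 0.396], [0.096, 0.52, -0.849], [-0.634, 0.689, 0.35]]
contact_force: [-0.3, -0.1, 0.0]
gripper_width: 0.0854
```

```bash
python3 st.py; python3 - <<'E'
from plan import *
plan(rk(-.16,.103,.26),rot(7.2),13)
E
```

```text
1.4 [-108.85    10.532   19.647  122.326   59.099   57.77   -93.679] [0.282 0.497 0.241] [-0.3   -0.051  0.024] 0.08535748085776892
[[ 0.767  0.505  0.396]
 [ 0.096  0.52  -0.849]
 [-0.634  0.689  0.35 ]]
rot deg [111.539  24.554  39.866] 120.96720672714248  shift mm [ 199.81  -288.755   19.097]
twist [0.143 0.031 0.051] trans [ 0.035 -0.011  0.102]
twist [0.143 0.031 0.051] trans [0.031 0.003 0.104]
twist [0.143 0.031 0.051] trans [0.028 0.016 0.103]
twist [0.143 0.031 0.051] trans [0.026 0.03  0.101]
twist [0.143 0.031 0.051] trans [0.025 0.044 0.096]
twist [0.143 0.031 0.051] trans [0.025 0.056 0.089]
twist [0.143 0.031 0.051] trans [0.025 0.068 0.081]
twist [0.143 0.031 0.051] trans [0.027 0.078 0.071]
twist [0.143 0.031 0.051] trans [0.029 0.086 0.059]
twist [0.143 0.031 0.051] trans [0.032 0.092 0.047]
twist [0.143 0.031 0.051] trans [0.036 0.096 0.034]
twist [0.143 0.031 0.051] trans [0.04  0.098 0.021]
twist [0.143 0.031 0.051] trans [0.045 0.098 0.007]
```

```bash
cat > kin.py <<'E'
import numpy as np, itertools
from scipy.spatial.transform import Rotation as Ro
from scipy.optimize import least_squares
D=[([-77.968,21.99,2.514,91.65,-1.027,66.531,-2.859],[[-6.54e-4,.302918,.953016],[-2.509e-3,.953013,-.302918],[-.999997,-.002589,.000137]],[.19666,.61855,.2318]),
([-105.141,33.74,11.26,90.066,40.546,82.678,-37.149],[[.744,.301,.596],[-.234,.954,-.19],[-.626,.002,.78]],[.1957,.6202,.2336]),
([-108.85,10.532,19.647,122.326,59.099,57.77,-93.679],[[.767,.505,.396],[.096,.52,-.849],[-.634,.689,.35]],[.2816,.4975,.2409])]
def M(q,s):
    return Ro.from_euler('ZYZYZYZ',[s[0]*q[0],s[1]*q[1],s[2]*q[2],s[3]*q[3],s[4]*q[4],s[5]*q[5],s[6]*q[6]],degrees=True).as_matrix()
if __name__=="__main__":
    res=[]
    for s in itertools.product([1,-1],repeat=6):
        s=(s[0],s[1],s[2],s[3],s[4],s[5],1)
        for s7 in(1,-1):
            t=s[:6]+(s7,)
            for c in range(-180,180,45):
                def f(x):
                    C=Ro.from_euler('z',x[0]).as_matrix(); T=Ro.from_rotvec(x[1:]).as_matrix()
                    return np.concatenate([(C@M(q,t)@T-np.array(R)).ravel() for q,R,_ in D])
                C=Ro.from_euler('z',np.radians(c)).as_matrix(); T0=Ro.from_matrix(M(D[0][0],t).T@C.T@np.array(D[0][1])).as_rotvec()
                r=least_squares(f,[np.radians(c),*T0]); res.append((r.cost,t,np.degrees(r.x[0]),Ro.from_rotvec(r.x[1:]).as_matrix().round(2).tolist()))
    res.sort(key=lambda r:r[0]); 
    for r in res[:6]: print(r)
E
python3 kin.py
```

```text
Traceback (most recent call last):
  File "kin.py", line 19, in <module>
    C=Ro.from_euler('z',np.radians(c)).as_matrix(); T0=Ro.from_matrix(M(D[0][0],t).T@C.T@np.array(D[0][1])).as_rotvec()
                                                                      ~^^^^^^^^^^^
  File "kin.py", line 8, in M
    return Ro.from_euler('ZYZYZYZ',[s[0]*q[0],s[1]*q[1],s[2]*q[2],s[3]*q[3],s[4]*q[4],s[5]*q[5],s[6]*q[6]],degrees=True).as_matrix()
           ~~~~~~~~~~~~~^^^^^^^^^^^^^^^^^^^^^^^^^^^^^^^^^^^^^^^^^^^^^^^^^^^^^^^^^^^^^^^^^^^^^^^^^^^^^^^^^^^^^^^^^^^^^^^^
  File "scipy/spatial/transform/_rotation.pyx", line 1413, in scipy.spatial.transform._rotation.Rotation.from_euler
ValueError: Expected axis specification to be a non-empty string of upto 3 characters, got ZYZYZYZ
```

```bash
python3 - <<'E'
s=open('kin.py').read()
i=s.index("    return Ro.from_euler('ZYZY"); j=s.index("\n",i)
s=s[:i]+"    a=[x*y for x,y in zip(s,q)]\n    return (Ro.from_euler('ZYZ',a[:3],degrees=True)*Ro.from_euler('YZY',a[3:6],degrees=True)*Ro.from_euler('Z',a[6],degrees=True)).as_matrix().reshape(3,3)"+s[j:]
open('kin.py','w').write(s)
E
time python3 kin.py
```

```text
(np.float64(6.065019806549307e-07), (-1, 1, -1, 1, -1, 1, -1), np.float64(-359.98570105054165), [[0.0, -1.0, 0.0], [-0.0, -0.0, -1.0], [1.0, 0.0, -0.0]])
(np.float64(6.065019806549354e-07), (-1, 1, -1, 1, -1, 1, -1), np.float64(0.014298946017284741), [[0.0, -1.0, 0.0], [-0.0, -0.0, -1.0], [1.0, 0.0, -0.0]])
(np.float64(6.065019806549703e-07), (-1, -1, -1, -1, -1, -1, -1), np.float64(-179.985701053593), [[-0.0, 1.0, -0.0], [0.0, 0.0, 1.0], [1.0, 0.0, -0.0]])
(np.float64(6.065019806549838e-07), (-1, 1, -1, 1, -1, 1, -1), np.float64(0.014298939241726956), [[0.0, -1.0, 0.0], [-0.0, -0.0, -1.0], [1.0, 0.0, -0.0]])
(np.float64(6.06501980655011e-07), (-1, -1, -1, -1, -1, -1, -1), np.float64(180.01429894615632), [[-0.0, 1.0, -0.0], [0.0, 0.0, 1.0], [1.0, 0.0, -0.0]])
(np.float64(6.06501980655028e-07), (-1, 1, -1, 1, -1, 1, -1), np.float64(0.01429894718408709), [[0.0, -1.0, 0.0], [-0.0, -0.0, -1.0], [1.0, 0.0, -0.0]])
real	1m13.812s
user	1m13.952s
sys	0m0.126s
```

```bash
cat > kin2.py <<'E'
import numpy as np
from scipy.spatial.transform import Rotation as Ro
from kin import D
E=lambda ax,a:Ro.from_euler(ax,a,degrees=True).as_matrix().reshape(3,3)
T=np.array([[0,-1,0],[0,0,-1],[1,0,0.]])
def frames(q):
    R=np.eye(3);F=[]
    for ax,sg,a in zip("zyzyzyz",(-1,1,-1,1,-1,1,-1),q):
        R=R@E(ax,sg*a);F.append(R)
    return F
def rows(q):
    F=frames(q); z=[0,0,1.];
    # params: d1, y1(frame2 y), L1(frame3 z), x3, y3(frame4 y), L2 (frame5 z), y5(frame6 y), L3 (frame7 z), x6(frame6 x)
    return np.stack([np.array(z),F[1][:,1],F[2][:,2],F[3][:,1],F[4][:,2],F[5][:,1],F[6][:,2]],1)
def fit(D):
    A=np.concatenate([rows(q) for q,_,_ in D]); b=np.concatenate([np.array(p) for *_,p in D])
    x,r,k,s=np.linalg.lstsq(A,b,rcond=None); return x,A@x-b,s
if __name__=="__main__":
    np.set_printoptions(precision=4,suppress=True)
    print(*fit(D),sep="\n")
E
python3 kin2.py
```

```text
[ 0.3003 -0.0212  0.4913 -0.0197  0.5066 -0.0004  0.3215]
[-0. -0.  0.  0.  0.  0. -0. -0. -0.]
[2.995  2.926  1.6431 0.636  0.5586 0.1958 0.119 ]
```

```bash
cat > ik.py <<'E'
from kin2 import *
from scipy.optimize import least_squares
X,_,_=fit(D)
lo=np.array([-149.38,-23.57,-84.95,0,-89.99,3.08,-163.45]);hi=np.array([149.38,123.04,90,143.3,269.99,112.72,163.45])
def fk(q): F=frames(q); return rows(q)@X,F[6]@T,F
def ik(P,R,q0,w=0.002):
    def f(q):
        p,r,_=fk(q); return np.concatenate([(p-P)*20,(r-R).ravel(),w*(np.array(q)-q0)/10])
    q0=np.array(q0,float); r=least_squares(f,np.clip(q0,lo+.5,hi-.5),bounds=(lo,hi)); p,rr,_=fk(r.x)
    return r.x,np.linalg.norm(p-P)*1000,np.linalg.norm(rr-R)
E
cat > t.py <<'E'
from ik import *
from plan import rk,rot
np.set_printoptions(precision=1,suppress=True)
flip=np.diag([1,-1,-1.])
tg={"lug":(rk(-.08,.103,.12),7.2),"pre":(rk(-.18,.103,.12),7.2),"prehi":(rk(-.18,.103,.25),7.2),"C":(rk(-.06,-.016,.14),7.2),"Cpre":(rk(-.18,-.016,.16),7.2),"rest":(np.array([.476,-.306,.075]),12),"resthi":(np.array([.476,-.306,.26]),12),"mid":(np.array([.48,0,.27]),7.)}
rng=np.random.default_rng(0)
for n,(P,yaw) in tg.items():
    P=P-rot(yaw)[:,0]*.006
    for cam in("up","down"):
        R=rot(yaw)@(np.eye(3) if cam=="up" else flip)
        S=[]
        for k in range(25):
            q0=np.array([rng.uniform(-100,60),rng.uniform(10,100),rng.uniform(-50,50),rng.uniform(60,130),rng.uniform(120,240),rng.uniform(40,100),rng.choice([-90,90])])
            q,e,er=ik(P,R,q0,1e-4)
            if e<1 and er<.01: S.append(q)
        S=sorted(S,key=lambda q:abs(q[2]))
        print(n,cam,len(S),*(S[:2]))
E
python3 t.py
```

```text
lug up 22 [-45.4  49.4   0.5 139.8 141.8  97.   84. ] [-41.6  49.3  -2.9 139.6 143.3  98.4  86.5]
lug down 25 [-49.9  49.8   4.5 140.  140.1  95.3 -98.8] [-36.8  49.3  -7.2 139.5 145.3 100.1 -90.3]
pre up 0
pre down 0
prehi up 0
prehi down 0
C up 25 [-17.8  46.1  -3.1 142.7 167.   99.1  90.2] [-25.8  46.6   4.  143.  164.   98.4  84.6]
C down 20 [-16.9  46.1  -4.  142.7 167.4  99.1 -89.1] [-12.2  46.2  -8.2 142.5 169.2  99.3 -85.8]
Cpre up 0
Cpre down 0
rest up 16 [ 60.2  55.1   1.4 124.9 253.   91.1  89.7] [ 66.9  55.1  -5.1 124.6 255.9  85.8  90.6]
rest down 16 [ 59.2  55.2   2.4 125.  252.5  91.9 -90.4] [ 57.3  55.4   4.2 125.  251.7  93.4 -90.8]
resthi up 11 [ 62.1  27.7  -0.5 132.1 254.7  84.2  70.5] [ 52.2  28.1  10.1 132.5 252.6  88.7  69.8]
resthi down 12 [  61.2   27.7    0.4  132.1  254.5   84.6 -109.5] [  65.3   27.7   -4.   131.9  255.4   82.7 -109.2]
mid up 0
mid down 0
```

```bash
cat >> ik.py <<'E'
def rotp(yaw,pitch):
    from plan import rot
    return rot(yaw)@E('y',-pitch)  # pitch>0: nose down
def solve(P,R,n=12,seed=0,near=None):
    rng=np.random.default_rng(seed); S=[]
    for k in range(n):
        q0=np.array([rng.uniform(-100,60),rng.uniform(10,100),rng.uniform(-50,50),rng.uniform(60,130),rng.uniform(100,250),rng.uniform(40,100),rng.choice([-90,90])])
        q,e,er=ik(P,R,q0,1e-4)
        if e<1 and er<.01: S.append(q)
    return S
E
cat > t.py <<'E'
from ik import *
from plan import rk
np.set_printoptions(precision=1,suppress=True)
print(rotp(0,20))
for pitch in(10,20,30,40):
  for nm,g in (("Aout",rk(-.16,.103,.14)),("Cout",rk(-.16,-.016,.14)),("Ain",rk(-.08,.103,.11)),("Cin",rk(-.05,-.016,.12)),("rest",np.array([.476,-.306,.075]))):
    R=rotp(7.2 if nm!="rest" else 12,pitch); P=g-R[:,0]*.006
    S=solve(P,R)
    S=sorted(S,key=lambda q:-np.min(np.minimum(q-lo,hi-q)))
    print(pitch,nm,len(S),*S[:1])
E
python3 t.py
```

```text
[[ 0.9  0.  -0.3]
 [ 0.  -1.   0. ]
 [-0.3  0.  -0.9]]
10 Aout 0
10 Cout 0
10 Ain 11 [ 10.2  58.  -50.5 140.  161.7  97.4 127.4]
10 Cin 12 [ 19.5  46.3 -37.7 141.7 174.3  83.  116.4]
10 rest 7 [ 49.9  48.   11.2 128.4 250.   86.3  83.2]
20 Aout 0
20 Cout 0
20 Ain 10 [  9.2  44.2 -51.6 140.6 147.5  79.4 124. ]
20 Cin 10 [ 14.6  32.9 -34.6 142.1 164.9  64.  111.2]
20 rest 11 [ 47.3  39.8  12.2 130.4 252.2  73.8  76.9]
30 Aout 0
30 Cout 0
30 Ain 10 [  5.6  30.2 -47.5 139.2 135.6  57.9 123.6]
30 Cin 10 [ 13.2  23.2 -33.3 140.1 157.5  44.  112.3]
30 rest 11 [ 44.8  32.   11.9 131.  256.7  60.4  68.5]
40 Aout 10 [ 25.3  16.  -71.3 143.3 112.2  42.4 137.5]
40 Cout 0
40 Ain 10 [  7.1  22.8 -46.9 135.6 121.7  40.5 134.5]
40 Cin 10 [ 10.4  16.8 -29.7 136.1 146.3  25.3 120.3]
40 rest 12 [ 11.   34.8  45.9 131.4 257.3  65.4  55.5]
```

```bash
python3 - <<'E'
from h import *
np.set_printoptions(precision=3,suppress=True)
d=pickle.load(open("c0.pkl","rb"))
W=cloud(d["side"])
for nm,u,v in (("vice",189,315),("vice2",185,345),("handle",186,342),("vicebot",195,378),("tube",213,316),("edge",165,328),("edge2",240,320),("edge3",270,314),("edge4",510,270),("boxedge",540,270),("tubs",183,275),("drawer",270,345),("armcart",400,380)): print(nm,W[v,u])
print("scene")
W=cloud(d["scene"])
for nm,u,v in (("edge",345,345),("edge",160,345),("e",450,310),("e",560,270),("e",590,262)):print(nm,W[v,u])
a=cv2.imread("pics/side0.png")[270:400,140:300]; cv2.imwrite("pics/vice.png",cv2.resize(a,None,fx=5,fy=4))
E
```

```text
vice [0.288 0.401 0.07 ]
vice2 [0.241 0.423 0.005]
handle [0.25  0.419 0.007]
vicebot [ 0.261  0.411 -0.15 ]
tube [0.336 0.334 0.012]
edge [0.335 0.474 0.001]
edge2 [ 0.31   0.257 -0.001]
edge3 [0.286 0.169 0.02 ]
edge4 [ 0.309 -0.737 -0.004]
boxedge [ 0.275 -0.843 -0.002]
tubs [0.457 0.404 0.096]
drawer [ 0.213  0.187 -0.034]
armcart [-0.047 -0.099  0.001]
scene
edge [0.086 0.117 0.752]
edge [ 0.474  0.491 -0.003]
e [ 0.273 -0.31   0.001]
e [ 0.268 -0.676  0.003]
e [ 0.259 -0.78  -0.003]
```

```bash
cat > t.py <<'E'
from ik import *
from plan import rk
np.set_printoptions(precision=1,suppress=True)
L={"P1":(rk(-.155,.103,.25),-20),"P2":(rk(-.155,.103,.1055),-20),"P3":(rk(-.105,.103,.1055),7.2),"P4":(rk(-.078,.103,.1055),7.2),"P4l":(rk(-.078,.103,.1155),7.2),"P5":(rk(-.10,.103,.1155),-6),
"P6":(rk(-.138,.103,.1305),-15),"P7":(rk(-.138,.04,.1305),-15),"P8":(rk(-.138,-.016,.1305),-20),"P9":(rk(-.095,-.016,.1155),-5),"P10":(rk(-.055,-.016,.1155),7.2),
"hi":(np.array([.5,.2,.45]),-20),"hi2":(np.array([.6,.0,.45]),0),"hi3":(np.array([.476,-.306,.45]),12),"rest":(np.array([.476,-.306,.08]),12)}
q=np.array([-60,40,10,130,110,80,60.])
for n,(g,y) in L.items():
    R=rotp(y,0);P=g-R[:,0]*.006
    best=None
    for w in (2e-3,1e-3,1e-4):
        x,e,er=ik(P,R,q,w)
        x,e,er=ik(P,R,x,1e-5)
        if e<1: break
    print(n,x,round(e,1),round(er,3)); q=x if e<2 else q
E
python3 t.py
```

```text
P1 [-70.4  27.4   3.3 136.8  92.   87.9 105.8] 0.0 0.0
P2 [-69.2  50.7   1.8 131.1  92.   88.7  88.1] 0.0 0.0
P3 [-63.6  55.3  13.1 141.5 132.2  92.7  70.9] 0.0 0.0
P4 [-62.3  54.9  15.4 139.3 135.3  90.3  71.8] 0.0 0.0
P4l [-62.6  53.2  15.9 140.  135.7  89.6  72.5] 0.0 0.0
P5 [-65.4  50.3   8.3 136.1 114.5  86.7  81.8] 0.0 0.0
P6 [-67.9  47.    3.3 134.6  99.5  87.9  88.2] 0.0 0.0
P7 [-64.5  47.9   6.1 139.8 105.   87.6  81.6] 0.0 0.0
P8 [-61.2  48.5   8.1 140.9 105.   86.4  79.6] 0.0 0.0
P9 [-56.1  54.8  16.  143.1 130.1  90.5  68.9] 0.0 0.0
P10 [-51.4  58.7  26.1 141.8 152.4  95.   62.4] 0.0 0.0
hi [-70.2  -1.4   5.4 133.8  93.6  86.2 137.5] 0.0 0.0
hi2 [ 10.9 -13.1 -17.5 143.3 170.5  40.8  93.3] 0.0 0.0
hi3 [-29.4 -17.9  86.9 131.2 269.5  63.   43.6] 0.0 0.0
rest [ 33.8  61.5  27.  126.3 238.9 112.7  82. ] 0.0 0.0
```

```bash
cat > jplan.py <<'E'
from ik import *
from station import arm
def jplan(P,R,n,qs=None,show=None):
    np.set_printoptions(precision=1,suppress=True)
    s=arm.get_state(); q=s["joint_pos"]; p,r,_=fk(q); print("fk err mm",(p-s["ee_pos"])*1000,abs(r-s["tcp_rot"]).max())
    x,e,er=ik(P,R,q if qs is None else qs,2e-3); x,e,er=ik(P,R,x,1e-5); print("q",q,"->",x,e,er)
    A=s["tcp_rot"];pp=s["ee_pos"]
    for i in range(1,n+1):
        p,r,_=fk(q+(x-q)*i/n)
        if i==n: p,r=P,R
        t=A.T@(p-pp)/.25; w=Ro.from_matrix(A.T@r).as_rotvec(degrees=True)
        if show is None or i<=show: print("tw",(w/60).round(3).tolist(),"tr",t.round(3).tolist(),"|",np.linalg.norm(w).round(1),"p",(p*1000).round())
        A=r;pp=p
E
python3 - <<'E'
from jplan import *
from plan import rk
R=rotp(-20,0)
jplan(rk(-.155,.103,.25)-R[:,0]*.006,R,20,qs=[-70,27,3,137,92,88,106])
E
```

```text
fk err mm [-0.  0. -0.] 4.440892098500626e-16
q [-108.8   10.5   19.6  122.3   59.1   57.8  -93.7] -> [-70.1  27.4   2.9 136.8  92.1  88.  105.8] 8.561954470967479e-11 7.029278560892568e-13
tw [-0.189, -0.052, 0.005] tr [0.054, -0.007, 0.078] | 11.8 p [299. 481. 238.]
tw [-0.19, -0.051, -0.005] tr [0.054, -0.022, 0.072] | 11.8 p [315. 465. 236.]
tw [-0.19, -0.048, -0.014] tr [0.053, -0.036, 0.064] | 11.8 p [331. 449. 234.]
tw [-0.191, -0.044, -0.021] tr [0.053, -0.046, 0.053] | 11.8 p [345. 432. 233.]
tw [-0.191, -0.038, -0.028] tr [0.052, -0.054, 0.04] | 11.8 p [359. 416. 232.]
tw [-0.191, -0.032, -0.034] tr [0.051, -0.059, 0.027] | 11.8 p [372. 400. 232.]
tw [-0.192, -0.025, -0.038] tr [0.051, -0.061, 0.013] | 11.8 p [385. 384. 233.]
tw [-0.192, -0.017, -0.04] tr [0.05, -0.06, -0.001] | 11.8 p [396. 369. 233.]
tw [-0.193, -0.01, -0.041] tr [0.048, -0.056, -0.013] | 11.8 p [407. 353. 234.]
tw [-0.193, -0.002, -0.041] tr [0.047, -0.049, -0.024] | 11.8 p [417. 338. 235.]
tw [-0.194, 0.004, -0.039] tr [0.046, -0.041, -0.033] | 11.8 p [426. 324. 237.]
tw [-0.194, 0.01, -0.036] tr [0.044, -0.031, -0.039] | 11.8 p [435. 309. 238.]
tw [-0.194, 0.016, -0.033] tr [0.043, -0.02, -0.043] | 11.8 p [442. 296. 240.]
tw [-0.194, 0.02, -0.029] tr [0.041, -0.009, -0.044] | 11.8 p [450. 282. 241.]
tw [-0.194, 0.023, -0.024] tr [0.039, 0.001, -0.043] | 11.8 p [456. 269. 243.]
tw [-0.194, 0.025, -0.019] tr [0.037, 0.011, -0.04] | 11.8 p [462. 257. 245.]
tw [-0.194, 0.027, -0.014] tr [0.035, 0.019, -0.035] | 11.8 p [468. 245. 246.]
tw [-0.194, 0.027, -0.009] tr [0.033, 0.026, -0.028] | 11.8 p [473. 233. 248.]
tw [-0.194, 0.027, -0.005] tr [0.031, 0.03, -0.02] | 11.7 p [477. 222. 249.]
tw [-0.193, 0.026, -0.001] tr [0.029, 0.033, -0.012] | 11.7 p [481. 211. 250.]
```

apply_moves([
  {"twist": [-0.17, -0.045, 0.0], "translation": [0.05, -0.007, 0.07], "claw": 1},
  {"twist": [-0.17, -0.045, -0.005], "translation": [0.05, -0.02, 0.065], "claw": 1},
  {"twist": [-0.17, -0.045, -0.01], "translation": [0.05, -0.03, 0.06], "claw": 1},
  {"twist": [-0.17, -0.04, -0.02], "translation": [0.05, -0.04, 0.05], "claw": 1},
  {"twist": [-0.17, -0.035, -0.025], "translation": [0.05, -0.05, 0.04], "claw": 1},
])

```text
time_s: 2.02
ee_pos: [0.3532, 0.4234, 0.2302]
tcp_rot: [[0.856, 0.132, 0.499], [-0.083, 0.989, -0.119], [-0.51, 0.06, 0.858]]
contact_force: [0.3, 0.4, -0.4]
gripper_width: 0.0854
```

```bash
cat > p1.py <<'E'
from jplan import *
from plan import rk
import sys
R=rotp(-20,0)
jplan(rk(-.155,.103,.25)-R[:,0]*.006,R,int(sys.argv[1]),qs=[-70,27,3,137,92,88,106],show=10)
E
python3 p1.py 17
```

```text
fk err mm [-0.  0. -0.] 4.440892098500626e-16
q [-104.4   14.9   20.9  125.4   65.    63.3  -47.3] -> [-70.1  27.4   2.9 136.8  92.1  88.  105.8] 8.561954470967479e-11 7.029278560892568e-13
tw [-0.174, -0.033, -0.029] tr [0.047, -0.053, 0.032] | 10.8 p [366. 408. 230.]
tw [-0.174, -0.027, -0.033] tr [0.047, -0.056, 0.02] | 10.8 p [377. 393. 231.]
tw [-0.175, -0.021, -0.036] tr [0.046, -0.056, 0.008] | 10.8 p [388. 379. 231.]
tw [-0.175, -0.015, -0.037] tr [0.045, -0.055, -0.003] | 10.8 p [399. 364. 232.]
tw [-0.175, -0.009, -0.038] tr [0.044, -0.051, -0.013] | 10.8 p [408. 350. 233.]
tw [-0.176, -0.002, -0.038] tr [0.043, -0.045, -0.022] | 10.8 p [417. 337. 235.]
tw [-0.176, 0.003, -0.036] tr [0.042, -0.038, -0.029] | 10.8 p [426. 323. 236.]
tw [-0.176, 0.008, -0.034] tr [0.041, -0.03, -0.035] | 10.8 p [434. 310. 238.]
tw [-0.176, 0.013, -0.031] tr [0.039, -0.021, -0.038] | 10.8 p [441. 298. 239.]
tw [-0.176, 0.016, -0.028] tr [0.038, -0.012, -0.04] | 10.8 p [448. 285. 241.]
```

Following well.

apply_moves([
  {"twist": [-0.17, -0.033, -0.03], "translation": [0.047, -0.053, 0.032], "claw": 1},
  {"twist": [-0.17, -0.027, -0.033], "translation": [0.047, -0.056, 0.02], "claw": 1},
  {"twist": [-0.17, -0.021, -0.036], "translation": [0.046, -0.056, 0.008], "claw": 1},
  {"twist": [-0.17, -0.015, -0.037], "translation": [0.045, -0.055, -0.003], "claw": 1},
  {"twist": [-0.17, -0.009, -0.038], "translation": [0.044, -0.05, -0.013], "claw": 1},
])

```text
time_s: 2.65
ee_pos: [0.4074, 0.3501, 0.2323]
tcp_rot: [[0.909, -0.113, 0.401], [-0.223, 0.682, 0.697], [-0.352, -0.723, 0.594]]
contact_force: [0.5, -0.4, -0.1]
gripper_width: 0.0855
```

apply_moves([
  {"twist": [-0.17, -0.002, -0.038], "translation": [0.043, -0.045, -0.022], "claw": 1},
  {"twist": [-0.17, 0.003, -0.036], "translation": [0.042, -0.038, -0.029], "claw": 1},
  {"twist": [-0.17, 0.008, -0.034], "translation": [0.041, -0.03, -0.035], "claw": 1},
  {"twist": [-0.17, 0.013, -0.031], "translation": [0.039, -0.021, -0.038], "claw": 1},
  {"twist": [-0.17, 0.016, -0.028], "translation": [0.038, -0.012, -0.04], "claw": 1},
])

```text
time_s: 3.28
ee_pos: [0.4456, 0.2842, 0.238]
tcp_rot: [[0.929, -0.253, 0.271], [-0.315, -0.151, 0.937], [-0.197, -0.955, -0.22]]
contact_force: [0.4, 0.8, -0.4]
gripper_width: 0.0849
```

```bash
python3 p1.py 8
```

```text
fk err mm [-0.  0. -0.] 3.3306690738754696e-16
q [-97.   24.1  24.3 132.5  77.6  72.6  40.2] -> [-70.1  27.4   2.9 136.8  92.1  88.  105.8] 8.561954470967479e-11 7.029278560892568e-13
tw [-0.164, 0.017, -0.024] tr [0.035, -0.005, -0.037] | 10.0 p [452. 273. 240.]
tw [-0.163, 0.019, -0.021] tr [0.033, 0.001, -0.035] | 9.9 p [457. 263. 241.]
tw [-0.162, 0.02, -0.017] tr [0.031, 0.008, -0.031] | 9.9 p [462. 253. 243.]
tw [-0.161, 0.02, -0.014] tr [0.029, 0.013, -0.028] | 9.8 p [467. 243. 244.]
tw [-0.16, 0.02, -0.011] tr [0.027, 0.016, -0.023] | 9.7 p [471. 235. 246.]
tw [-0.158, 0.02, -0.009] tr [0.025, 0.019, -0.019] | 9.6 p [474. 226. 247.]
tw [-0.156, 0.019, -0.006] tr [0.023, 0.021, -0.014] | 9.5 p [478. 219. 249.]
tw [-0.155, 0.019, -0.004] tr [0.021, 0.022, -0.01] | 9.3 p [481. 211. 250.]
```

apply_moves([
  {"twist": [-0.164, 0.017, -0.024], "translation": [0.035, -0.005, -0.037], "claw": 1},
  {"twist": [-0.163, 0.019, -0.02], "translation": [0.033, 0.0, -0.035], "claw": 1},
  {"twist": [-0.162, 0.02, -0.017], "translation": [0.031, 0.008, -0.031], "claw": 1},
  {"twist": [-0.161, 0.02, -0.014], "translation": [0.029, 0.013, -0.028], "claw": 1},
  {"twist": [-0.16, 0.02, -0.011], "translation": [0.027, 0.016, -0.023], "claw": 1},
])

```text
time_s: 3.9
ee_pos: [0.4706, 0.2346, 0.2456]
tcp_rot: [[0.935, -0.336, 0.111], [-0.347, -0.815, 0.463], [-0.065, -0.472, -0.879]]
contact_force: [-0.0, 0.2, 0.5]
gripper_width: 0.0858
```

apply_moves([
  {"twist": [-0.158, 0.02, -0.009], "translation": [0.025, 0.019, -0.019], "claw": 1},
  {"twist": [-0.156, 0.019, -0.006], "translation": [0.023, 0.021, -0.014], "claw": 1},
  {"twist": [-0.155, 0.019, -0.004], "translation": [0.021, 0.022, -0.01], "claw": 1},
  {"twist": [0, 0, 0], "translation": [0, 0, 0.08], "claw": 1},
  {"twist": [0, 0, 0], "translation": [0, 0, 0.08], "claw": 1},
])

```text
time_s: 4.53
ee_pos: [0.4806, 0.2121, 0.2094]
tcp_rot: [[0.939, -0.344, 0.001], [-0.344, -0.939, 0.008], [-0.002, -0.008, -1.0]]
contact_force: [1.0, -0.1, -0.2]
gripper_width: 0.0855
```

```bash
python3 st.py; python3 - <<'E'
from station import arm, optics
import cv2,pickle
d={}
for n in ["scene","side","wrist"]:
    c=optics.read_camera(n); d[n]=c
    cv2.imwrite(f"pics/{n}1.png",c["frame"][:,:,::-1])
pickle.dump(d,open("c1.pkl","wb"))
E
```

```text
4.525 [-92.318  38.025  26.043 136.665  86.231  74.562  98.501] [0.481 0.212 0.209] [ 1.026 -0.072 -0.224] 0.08551088118881364
[[ 0.939 -0.344  0.001]
 [-0.344 -0.939  0.008]
 [-0.002 -0.008 -1.   ]]
```

```bash
cat > m3.py <<'E'
from h import *
import sys
from plan import O,EX,EY
np.set_printoptions(precision=4,suppress=True)
d=pickle.load(open(sys.argv[1],"rb"))
W=cloud(d["wrist"]); X=W.copy(); X[...,0]=(W-O)@EX; X[...,1]=(W-O)@EY
def face(u0,v0,u1,v1):
    p=X[v0:v1,u0:u1].reshape(-1,3); p=p[~np.isnan(p).any(1)]; m=np.median(p[:,0]); p=p[abs(p[:,0]-m)<.01]
    A=np.c_[p[:,1:],np.ones(len(p))]; c,*_=np.linalg.lstsq(A,p[:,0],rcond=None); print("face x",m,"slopes",c[:2],"at y,z",np.median(p[:,1:],0))
    return m
def hole(u,v):pass
if len(sys.argv)<3:
    face(245,345,305,415); face(222,320,240,400); face(470,275,500,330)
    # extents of boards at mid height
    for nm,xf,z0,z1,y0,y1 in(("lug",-.085,.08,.15,.05,.16),("arch",-.042,.08,.15,.05,.16),("sq",-.073,.08,.15,-.18,-.08)):
        q=(abs(X[...,0]-xf-.003)<.012)&(X[...,2]>z0)&(X[...,2]<z1)&(X[...,1]>y0)&(X[...,1]<y1); print(nm,q.sum(),np.percentile(X[q][:,1],[.5,99.5]))
    q=(X[...,2]>.186)&(X[...,2]<.2)&(X[...,0]<-.02)&(X[...,0]>-.10)&(abs(X[...,1]+.016)<.02); p=X[q]; print("pegC",len(p),np.median(p,0),np.polyfit(p[:,0],p[:,1],1))
    for y in(.103,-.016,-.13):
        q=(X[...,2]>.195)&(X[...,2]<.215)&(X[...,0]<-.105)&(X[...,0]>-.14)&(abs(X[...,1]-y)<.02); print("tip",q.sum(),np.median(X[q],0),X[q][:,0].min(),X[q][:,2].max())
    q=(X[...,2]>.16)&(X[...,2]<.215)&(abs(X[...,0]+.08)<.012)&(abs(X[...,1]-.103)<.03); print("lug z max",np.percentile(X[q][:,2],99),np.percentile(X[q][:,1],[1,99]))
E
python3 m3.py c1.pkl
```

```text
face x -0.08646943954345274 slopes [-0.0273 -0.0086] at y,z [0.1021 0.1204]
face x -0.08332019284739962 slopes [0.3166 0.0337] at y,z [0.1298 0.1437]
face x -0.0748506690362503 slopes [ 0.0196 -0.0035] at y,z [-0.1296  0.1199]
lug 6695 [0.0698 0.133 ]
arch 995 [0.089 0.133]
sq 2685 [-0.1632 -0.0999]
pegC 388 [-0.0662 -0.0162  0.1908] [-0.0008 -0.0165]
tip 184 [-0.1219  0.1024  0.204 ] -0.12542401678126178 0.20782220265585571
tip 157 [-0.1199 -0.0161  0.2026] -0.12516030444883255 0.20806233569892946
tip 138 [-0.1191 -0.1307  0.202 ] -0.12484446123993391 0.2077291629332475
lug z max 0.2015258641921145 [0.0758 0.131 ]
```

```bash
cat > wp.py <<'E'
from plan import *
from ik import ik,fk,rotp,lo,hi
def chain(wps,check=True):
    """wps: list of (grasp point, yaw, pitch, nrows)"""
    s=arm.get_state(); A=s["tcp_rot"]; p=s["ee_pos"]; q=s["joint_pos"]; k=0
    for g,y,pt,n in wps:
        R=rotp(y,pt); P=np.array(g)-R[:,0]*.006
        w=Ro.from_matrix(A.T@R).as_rotvec(degrees=True)/n; dp=(P-p)/n
        for i in range(n):
            k+=1; t=A.T@dp/.25
            A=A@Ro.from_rotvec(w,degrees=True).as_matrix(); p=p+dp
            q2,e,er=ik(p,A,q,3e-4)
            print(k,"tw",(w/60).round(3).tolist(),"tr",t.round(3).tolist(),"| deg %.1f mm %.0f dq %.0f err %.1f"%(np.linalg.norm(w),np.linalg.norm(dp)*1000,abs(q2-q).max(),e),"q",q2.round(0).astype(int).tolist() if i==n-1 else ""); q=q2
E
cat > r.py <<'E'
from wp import *
chain([(rk(-.155,.1015,.1055),-20,0,3),(rk(-.110,.1015,.1055),7.2,0,3),(rk(-.0795,.1015,.1055),7.2,0,3)])
E
python3 r.py
```

```text
1 tw [-0.002, 0.0, -0.001] tr [0.002, 0.003, 0.139] | deg 0.1 mm 35 dq 6 err 0.0 q 
2 tw [-0.002, 0.0, -0.001] tr [0.002, 0.003, 0.139] | deg 0.1 mm 35 dq 6 err 0.0 q 
3 tw [-0.002, 0.0, -0.001] tr [0.002, 0.003, 0.139] | deg 0.1 mm 35 dq 5 err 0.0 q [-89, 55, 21, 132, 85, 73, 87]
4 tw [-0.0, 0.0, -0.151] tr [0.054, -0.024, 0.0] | deg 9.1 mm 15 dq 13 err 0.0 q 
5 tw [-0.0, 0.0, -0.151] tr [0.057, -0.015, 0.0] | deg 9.1 mm 15 dq 14 err 0.0 q 
6 tw [-0.0, 0.0, -0.151] tr [0.059, -0.006, 0.0] | deg 9.1 mm 15 dq 14 err 0.0 q [-83, 63, 28, 143, 126, 81, 58]
7 tw [0.0, -0.0, 0.0] tr [0.041, 0.0, 0.0] | deg 0.0 mm 10 dq 1 err 0.0 q 
8 tw [0.0, -0.0, 0.0] tr [0.041, 0.0, 0.0] | deg 0.0 mm 10 dq 1 err 0.0 q 
9 tw [0.0, -0.0, 0.0] tr [0.041, 0.0, 0.0] | deg 0.0 mm 10 dq 1 err 0.0 q [-81, 63, 31, 140, 130, 79, 58]
```

apply_moves([
  {"twist": [0, 0, 0], "translation": [0.002, 0.003, 0.139], "claw": 1},
  {"twist": [0, 0, 0], "translation": [0.002, 0.003, 0.139], "claw": 1},
  {"twist": [0, 0, 0], "translation": [0.002, 0.003, 0.138], "claw": 1},
  {"twist": [0, 0, -0.11], "translation": [0.046, -0.018, 0], "claw": 1},
  {"twist": [0, 0, -0.11], "translation": [0.048, -0.012, 0], "claw": 1},
])

```text
time_s: 5.3
ee_pos: [0.5064, 0.2119, 0.1063]
tcp_rot: [[0.993, -0.116, 0.001], [-0.116, -0.993, 0.009], [0.0, -0.009, -1.0]]
contact_force: [0.5, 0.1, 0.1]
gripper_width: 0.0858
```

```bash
cat > r.py <<'E'
from wp import *
print(arm.get_state()["joint_pos"])
chain([(rk(-.105,.1015,.1055),7.2,0,3),(rk(-.0795,.1015,.1055),7.2,0,2)])
E
python3 r.py
```

```text
[-88.868  58.443  25.068 138.222 103.752  71.841  71.654]
1 tw [-0.003, -0.0, -0.077] tr [0.031, -0.006, 0.001] | deg 4.6 mm 8 dq 7 err 0.0 q 
2 tw [-0.003, -0.0, -0.077] tr [0.032, -0.003, 0.001] | deg 4.6 mm 8 dq 7 err 0.0 q 
3 tw [-0.003, -0.0, -0.077] tr [0.032, -0.001, 0.001] | deg 4.6 mm 8 dq 7 err 0.0 q [-84, 64, 30, 142, 126, 79, 57]
4 tw [-0.0, -0.0, 0.0] tr [0.051, -0.0, 0.0] | deg 0.0 mm 13 dq 2 err 0.0 q 
5 tw [-0.0, -0.0, 0.0] tr [0.051, -0.0, 0.0] | deg 0.0 mm 13 dq 2 err 0.0 q [-82, 65, 32, 140, 129, 78, 57]
```

apply_moves([
  {"twist": [-0.003, 0, -0.077], "translation": [0.031, -0.006, 0.001], "claw": 1},
  {"twist": [-0.003, 0, -0.077], "translation": [0.032, -0.003, 0.001], "claw": 1},
  {"twist": [-0.003, 0, -0.077], "translation": [0.032, -0.001, 0.001], "claw": 1},
  {"twist": [0, 0, 0], "translation": [0.051, 0, 0], "claw": 1},
  {"twist": [0, 0, 0], "translation": [0.051, 0, 0], "claw": 1},
])

```text
time_s: 5.92
ee_pos: [0.5562, 0.216, 0.1058]
tcp_rot: [[0.993, 0.121, 0.002], [0.121, -0.993, -0.001], [0.002, 0.001, -1.0]]
contact_force: [0.4, -0.4, -0.0]
gripper_width: 0.0854
```

```bash
cat > snap.py <<'E'
import sys,pickle,cv2
from station import arm,optics
i=sys.argv[1]; d={}
for n in sys.argv[2:]:
    c=optics.read_camera(n); d[n]=c; cv2.imwrite(f"pics/{n}{i}.png",c["frame"][:,:,::-1])
pickle.dump(d,open(f"c{i}.pkl","wb"))
E
python3 snap.py 2 wrist; python3 r.py
```

```text
[-82.676  64.828  32.641 139.876 128.648  77.285  56.881]
1 tw [-0.0, -0.001, -0.002] tr [-0.037, -0.0, 0.001] | deg 0.1 mm 9 dq 1 err 0.0 q 
2 tw [-0.0, -0.001, -0.002] tr [-0.037, -0.0, 0.001] | deg 0.1 mm 9 dq 1 err 0.0 q 
3 tw [-0.0, -0.001, -0.002] tr [-0.037, -0.0, 0.001] | deg 0.1 mm 9 dq 1 err 0.0 q [-85, 65, 30, 142, 126, 79, 56]
4 tw [0.0, -0.0, -0.0] tr [0.051, -0.0, -0.0] | deg 0.0 mm 13 dq 2 err 0.0 q 
5 tw [0.0, -0.0, -0.0] tr [0.051, -0.0, -0.0] | deg 0.0 mm 13 dq 2 err 0.0 q [-83, 65, 33, 140, 129, 77, 57]
```

apply_moves([
  {"twist": [0, 0, 0], "translation": [0.024, 0, 0], "claw": 1},
  {"twist": [0, 0, 0], "translation": [0, 0, 0], "claw": -1},
  {"twist": [0, 0, 0], "translation": [0, 0, 0], "claw": -1},
  {"twist": [0, 0, 0], "translation": [0, 0, 0], "claw": -1},
  {"twist": [0, 0, 0], "translation": [0, 0, 0], "claw": -1},
])

```text
time_s: 6.6
ee_pos: [0.5609, 0.2155, 0.1053]
tcp_rot: [[0.993, 0.121, 0.001], [0.121, -0.993, -0.003], [0.0, 0.003, -1.0]]
contact_force: [-0.5, 0.1, 0.4]
gripper_width: 0.0509
```

```bash
python3 st.py; python3 snap.py 3 wrist
```

```text
6.6 [-82.35   64.972  32.972 139.678 129.291  77.032  56.888] [0.561 0.216 0.105] [-0.524  0.109  0.37 ] 0.05090095898983804
[[ 0.993  0.121  0.001]
 [ 0.121 -0.993 -0.003]
 [ 0.     0.003 -1.   ]]
```

```bash
python3 - <<'E'
from h import *
from station import arm
np.set_printoptions(precision=4,suppress=True)
c=pickle.load(open("c3.pkl","rb"))["wrist"]; W=cloud(c); s=arm.get_state(); L=(W-s["ee_pos"])@s["tcp_rot"]
for nm,u,v in(("padL tip",256,308),("padL",250,325),("padLnear",236,365),("padR tip",380,308),("padR",388,325),("board",318,380),("mos",318,340),("mos up",318,240),("edgeL",246,300),("edgeR",392,300),("boardbot",300,390)):
    print(nm,L[v,u],W[v,u])
E
```

```text
padL tip [-0.0072 -0.026  -0.0093] [0.5506 0.2405 0.1145]
padL [-0.0204 -0.0262 -0.0091] [0.5375 0.2391 0.1143]
padLnear [-0.0404 -0.0276 -0.0058] [0.5175 0.2381 0.111 ]
padR tip [-0.01    0.0255 -0.0108] [0.554  0.189  0.1162]
padR [-0.0238  0.0262 -0.0111] [0.5405 0.1867 0.1165]
board [-0.0007  0.0002  0.0326] [0.5603 0.2151 0.0727]
mos [-0.0049  0.0001  0.0078] [0.5561 0.2148 0.0975]
mos up [-0.0043 -0.     -0.0383] [0.5566 0.2151 0.1436]
edgeL [-0.003  -0.0309 -0.0108] [0.5543 0.2459 0.116 ]
edgeR [0.2249 0.0858 0.1062] [ 0.7946  0.1571 -0.0005]
boardbot [-0.001  -0.0084  0.0381] [0.5589 0.2236 0.0672]
```

```bash
python3 - <<'E'
from h import *
from station import arm
np.set_printoptions(precision=4,suppress=True)
for f,tc in(("c2.pkl",[.5562,.216,.1058]),("c3.pkl",None)):
    c=pickle.load(open(f,"rb"))["wrist"]; W=cloud(c); s=arm.get_state(); L=(W-(s["ee_pos"] if tc is None else tc))@s["tcp_rot"]
    near=(c["range_z"]<.3)&(L[...,0]<.03)&(abs(L[...,1])>.015)&(abs(L[...,2])<.03)
    for lo_,hi_ in((-.06,-.018),(.018,.06)):
        q=near&(L[...,1]>lo_)&(L[...,1]<hi_)
        p=L[q]; print(f,len(p)); 
        h,e=np.histogram(p[:,0],np.arange(-.09,.03,.006)); print([(round(e[i]*1000),int(h[i]),(np.median(p[(p[:,0]>e[i])&(p[:,0]<e[i+1])],0)[1:]*1000).round().tolist() if h[i]>5 else "") for i in range(len(h))])
    print("palm",L[450,310],L[435,310],L[470,310])
E
```

```text
c2.pkl 17198
[(-90, 1976, [-27.0, -17.0]), (-84, 2107, [-31.0, -16.0]), (-78, 1334, [-35.0, -16.0]), (-72, 846, [-46.0, -12.0]), (-66, 2620, [-54.0, -6.0]), (-60, 812, [-50.0, -12.0]), (-54, 597, [-45.0, -9.0]), (-48, 652, [-44.0, -7.0]), (-42, 740, [-44.0, -7.0]), (-36, 636, [-44.0, -7.0]), (-30, 558, [-44.0, -7.0]), (-24, 468, [-43.0, -7.0]), (-18, 257, [-43.0, -3.0]), (-12, 8, [-43.0, 4.0]), (-6, 2516, [-23.0, -6.0]), (0, 1032, [-29.0, 5.0]), (6, 0, ''), (12, 0, ''), (18, 0, '')]
c2.pkl 17777
[(-90, 1944, [26.0, -17.0]), (-84, 2385, [32.0, -16.0]), (-78, 1428, [34.0, -16.0]), (-72, 1139, [47.0, -11.0]), (-66, 2677, [53.0, -6.0]), (-60, 861, [50.0, -12.0]), (-54, 600, [44.0, -9.0]), (-48, 645, [42.0, -7.0]), (-42, 742, [42.0, -6.0]), (-36, 635, [42.0, -7.0]), (-30, 563, [42.0, -6.0]), (-24, 464, [42.0, -6.0]), (-18, 252, [42.0, -2.0]), (-12, 6, [42.0, -0.0]), (-6, 1473, [22.0, -6.0]), (0, 1914, [28.0, 0.0]), (6, 0, ''), (12, 0, ''), (18, 0, '')]
palm [-0.0783 -0.0021 -0.0111] [ 0.0346 -0.0047  0.1029] [-0.0828 -0.0021 -0.0105]
c3.pkl 22191
[(-90, 1213, [-23.0, -16.0]), (-84, 2468, 
[... 289 characters left out ...]
-7.0]), (-18, 357, [-28.0, -7.0]), (-12, 297, [-26.0, -8.0]), (-6, 2932, [-24.0, -9.0]), (0, 3, ''), (6, 0, ''), (12, 0, ''), (18, 0, '')]
c3.pkl 21801
[(-90, 1134, [23.0, -16.0]), (-84, 2498, [51.0, -12.0]), (-78, 2674, [49.0, -12.0]), (-72, 2263, [48.0, -12.0]), (-66, 1932, [50.0, -10.0]), (-60, 4104, [45.0, -3.0]), (-54, 1365, [39.0, -12.0]), (-48, 566, [35.0, -11.0]), (-42, 644, [26.0, -6.0]), (-36, 488, [26.0, -7.0]), (-30, 453, [27.0, -7.0]), (-24, 418, [27.0, -7.0]), (-18, 362, [27.0, -7.0]), (-12, 281, [25.0, -8.0]), (-6, 2595, [23.0, -10.0]), (0, 7, [25.0, 28.0]), (6, 0, ''), (12, 0, ''), (18, 0, '')]
palm [-0.0789 -0.0022 -0.0118] [ 0.0288 -0.0044  0.0972] [-0.0826 -0.0021 -0.0102]
```

apply_moves([
  {"twist": [0, 0, 0], "translation": [-0.02, 0, 0], "claw": 1},
  {"twist": [0, 0, 0], "translation": [0, 0, 0], "claw": 1},
  {"twist": [0, 0, 0], "translation": [0, 0, 0], "claw": 1},
  {"twist": [0, 0, 0], "translation": [0.04, 0, 0], "claw": 1},
  {"twist": [0, 0, 0], "translation": [0.08, 0, 0], "claw": 1},
])

```text
time_s: 7.28
ee_pos: [0.5864, 0.2185, 0.1051]
tcp_rot: [[0.993, 0.121, 0.0], [0.121, -0.993, -0.003], [-0.0, 0.003, -1.0]]
contact_force: [0.5, 0.5, 0.0]
gripper_width: 0.0852
```

```bash
python3 st.py; python3 snap.py 4 wrist
```

```text
7.275 [-80.519  65.143  34.982 137.372 132.155  75.523  57.263] [0.586 0.219 0.105] [0.54  0.499 0.048] 0.08519399251702156
[[ 0.993  0.121  0.   ]
 [ 0.121 -0.993 -0.003]
 [-0.     0.003 -1.   ]]
```

apply_moves([
  {"twist": [0, 0, 0], "translation": [0, 0, 0], "claw": -1},
  {"twist": [0, 0, 0], "translation": [0, 0, 0], "claw": -1},
  {"twist": [0, 0, 0], "translation": [0, 0, 0], "claw": -1},
  {"twist": [0, 0, 0], "translation": [0, 0, 0], "claw": -1},
  {"twist": [0, 0, 0], "translation": [0, 0, 0], "claw": -1},
])

```text
time_s: 7.95
ee_pos: [0.5858, 0.2181, 0.1055]
tcp_rot: [[0.993, 0.12, 0.001], [0.12, -0.993, -0.003], [0.001, 0.003, -1.0]]
contact_force: [-0.1, 0.3, 0.5]
gripper_width: 0.0624
```

```bash
python3 st.py; python3 snap.py 5 wrist
```

```text
7.95 [-80.559  65.134  34.95  137.439 132.024  75.585  57.243] [0.586 0.218 0.106] [-0.144  0.308  0.501] 0.06240704741704562
[[ 0.993  0.12   0.001]
 [ 0.12  -0.993 -0.003]
 [ 0.001  0.003 -1.   ]]
```

```bash
cat > fc.py <<'E'
import sys
from h import *
from plan import O,EX,EY
np.set_printoptions(precision=4,suppress=True)
def face(f,T,tcp,box):
    c=pickle.load(open(f,"rb"))["wrist"]; W=cloud(c); L=(W-tcp)@T
    u0,v0,u1,v1=box; p=L[v0:v1,u0:u1].reshape(-1,3); p=p[~np.isnan(p).any(1)]; m=np.median(p[:,0]); p=p[abs(p[:,0]-m)<.008]
    c,*_=np.linalg.lstsq(np.c_[p[:,1:],np.ones(len(p))],p[:,0],rcond=None); print("face tool-x",m,"fit y,z,c",c)
    return m
if __name__=="__main__":
    from station import arm
    s=arm.get_state(); m=face(sys.argv[1],s["tcp_rot"],s["ee_pos"],eval(sys.argv[2]))
    P=s["ee_pos"]+s["tcp_rot"][:,0]*(m+.007); print("board mid rack xyz",(P-O)@EX,(P-O)@EY,P[2])
E
python3 fc.py c5.pkl "(250,240,385,400)"
sed -i 's/def chain(wps,check=True):/G=-0.0265\ndef chain(wps,check=True):/; s/R\[:,0\]\*.006/R[:,0]*G/' wp.py
cat > r.py <<'E'
from wp import *
print(arm.get_state()["joint_pos"])
Y=.1015
chain([(rk(-.080,Y,.1150),7.2,0,2),(rk(-.098,Y,.1165),7.2,0,2),(rk(-.113,Y,.122),3,0,2),(rk(-.128,Y,.131),-6,0,2),(rk(-.142,Y-.001,.133),-12,0,2)])
E
python3 r.py
```

```text
face tool-x -0.02967562071264345 fit y,z,c [-0.0089  0.0247 -0.0292]
board mid rack xyz -0.07795675277872137 0.0992700252636052 0.10553661243140858
[-80.553  65.133  34.951 137.438 132.027  75.587  57.244]
1 tw [0.001, -0.0, -0.003] tr [0.004, -0.005, -0.019] | deg 0.2 mm 5 dq 1 err 0.0 q 
2 tw [0.001, -0.0, -0.003] tr [0.004, -0.005, -0.019] | deg 0.2 mm 5 dq 1 err 0.0 q [-81, 64, 36, 138, 133, 75, 58]
3 tw [-0.0, 0.0, -0.0] tr [-0.036, 0.0, -0.003] | deg 0.0 mm 9 dq 1 err 0.0 q 
4 tw [-0.0, 0.0, -0.0] tr [-0.036, 0.0, -0.003] | deg 0.0 mm 9 dq 1 err 0.0 q [-82, 63, 35, 140, 131, 76, 57]
5 tw [0.0, 0.0, 0.035] tr [-0.03, 0.004, -0.011] | deg 2.1 mm 8 dq 4 err 0.0 q 
6 tw [0.0, 0.0, 0.035] tr [-0.03, 0.005, -0.011] | deg 2.1 mm 8 dq 4 err 0.0 q [-85, 61, 33, 140, 124, 73, 62]
7 tw [0.0, 0.0, 0.075] tr [-0.031, 0.01, -0.018] | deg 4.5 mm 9 dq 7 err 0.0 q 
8 tw [0.0, 0.0, 0.075] tr [-0.03, 0.013, -0.018] | deg 4.5 mm 9 dq 7 err 0.0 q [-88, 56, 31, 138, 110, 69, 73]
9 tw [-0.0, -0.0, 0.05] tr [-0.027, 0.014, -0.004] | deg 3.0 mm 8 dq 5 err 0.0 q 
10 tw [-0.0, -0.0, 0.05] tr [-0.026, 0.015, -0.004] | deg 3.0 mm 8 dq 5 err 0.0 q [-90, 54, 29, 137, 100, 68, 79]
```

apply_moves([
  {"twist": [0, 0, 0], "translation": [0, -0.002, -0.02], "claw": -1},
  {"twist": [0, 0, 0], "translation": [0, -0.002, -0.02], "claw": -1},
  {"twist": [0, 0, 0], "translation": [-0.03, 0, 0], "claw": -1},
  {"twist": [0, 0, 0], "translation": [-0.036, 0, -0.003], "claw": -1},
  {"twist": [0, 0, 0], "translation": [0, 0, 0], "claw": -1},
])

```text
time_s: 8.62
ee_pos: [0.5685, 0.2173, 0.1156]
tcp_rot: [[0.993, 0.121, -0.001], [0.121, -0.993, -0.004], [-0.001, 0.004, -1.0]]
contact_force: [0.5, 0.1, -1.0]
gripper_width: 0.0628
```

```bash
python3 st.py; python3 snap.py 6 wrist; python3 fc.py c6.pkl "(250,240,385,400)"

```

```text
8.625 [-82.347  63.382  34.572 139.681 130.941  75.835  57.698] [0.568 0.217 0.116] [ 0.542  0.071 -0.988] 0.06279269834218898
[[ 0.993  0.121 -0.001]
 [ 0.121 -0.993 -0.004]
 [-0.001  0.004 -1.   ]]
face tool-x -0.03002852076068958 fit y,z,c [-0.0091  0.0226 -0.0296]
board mid rack xyz -0.09519829270029749 0.10083101012332518 0.1157514065947247
```

```bash
cat > r.py <<'E'
from wp import *
import wp; wp.G=-.023
print(arm.get_state()["joint_pos"])
Y=.1015
chain([(rk(-.105,Y,.1175),7.2,0,1),(rk(-.128,Y,.132),-4,0,3),(rk(-.145,Y-.001,.134),-14,0,2),(rk(-.145,.04,.134),-14,0,2),(rk(-.145,-.016,.134),-20,0,2)])
E
python3 r.py
```

```text
[-82.329  63.388  34.599 139.636 130.953  75.835  57.699]
1 tw [0.003, 0.0, -0.005] tr [-0.039, -0.003, -0.007] | deg 0.3 mm 10 dq 1 err 0.0 q [-83, 63, 34, 141, 130, 77, 57]
2 tw [0.0, 0.0, 0.062] tr [-0.031, 0.006, -0.019] | deg 3.7 mm 9 dq 6 err 0.0 q 
3 tw [0.0, 0.0, 0.062] tr [-0.031, 0.008, -0.019] | deg 3.7 mm 9 dq 6 err 0.0 q 
4 tw [0.0, 0.0, 0.062] tr [-0.03, 0.01, -0.019] | deg 3.7 mm 9 dq 6 err 0.0 q [-88, 57, 31, 139, 112, 70, 70]
5 tw [-0.0, -0.0, 0.083] tr [-0.034, 0.017, -0.004] | deg 5.0 mm 9 dq 8 err 0.0 q 
6 tw [-0.0, -0.0, 0.083] tr [-0.032, 0.019, -0.004] | deg 5.0 mm 9 dq 8 err 0.0 q [-90, 54, 29, 136, 97, 68, 82]
7 tw [-0.0, -0.0, 0.0] tr [0.044, 0.113, -0.0] | deg 0.0 mm 30 dq 4 err 0.0 q 
8 tw [-0.0, -0.0, 0.0] tr [0.044, 0.113, -0.0] | deg 0.0 mm 30 dq 4 err 0.0 q [-86, 56, 30, 141, 104, 68, 73]
9 tw [0.0, 0.0, 0.05] tr [0.04, 0.109, -0.0] | deg 3.0 mm 29 dq 2 err 0.0 q 
10 tw [0.0, 0.0, 0.05] tr [0.046, 0.107, -0.0] | deg 3.0 mm 29 dq 2 err 0.0 q [-82, 57, 31, 141, 103, 67, 72]
```

apply_moves([
  {"twist": [0, 0, 0], "translation": [-0.039, -0.002, -0.007], "claw": -1},
  {"twist": [0, 0, 0.062], "translation": [-0.031, 0.006, -0.019], "claw": -1},
  {"twist": [0, 0, 0.062], "translation": [-0.031, 0.008, -0.019], "claw": -1},
  {"twist": [0, 0, 0.062], "translation": [-0.03, 0.01, -0.019], "claw": -1},
  {"twist": [0, 0, 0.08], "translation": [-0.034, 0.017, -0.004], "claw": -1},
])

```text
time_s: 9.3
ee_pos: [0.5274, 0.2048, 0.1335]
tcp_rot: [[0.987, -0.162, 0.001], [-0.161, -0.987, -0.003], [0.002, 0.003, -1.0]]
contact_force: [0.1, 0.4, -1.6]
gripper_width: 0.0629
```

```bash
python3 st.py; python3 snap.py 7 wrist side; python3 fc.py c7.pkl "(250,240,385,400)"

```

```text
9.3 [-90.328  55.525  30.681 137.865 103.786  67.435  76.162] [0.527 0.205 0.134] [ 0.055  0.391 -1.556] 0.06287495501036432
[[ 0.987 -0.162  0.001]
 [-0.161 -0.987 -0.003]
 [ 0.002  0.003 -1.   ]]
face tool-x -0.02943868921509038 fit y,z,c [-0.0162  0.0251 -0.0289]
board mid rack xyz -0.13574945331823648 0.1033487447009843 0.13272987501722114
```

```bash
cat > r.py <<'E'
from wp import *
import wp; wp.G=-.0225
chain([(rk(-.155,.103,.134),-16,0,2),(rk(-.155,.04,.134),-20,0,3),(rk(-.153,-.0163,.134),-22,0,3),(rk(-.140,-.0163,.134),-15,0,2),(rk(-.123,-.0163,.131),-8,0,2),(rk(-.105,-.0163,.118),0,0,2),(rk(-.06,-.0163,.1155),7.2,0,4)])
E
python3 r.py
```

```text
1 tw [-0.0, -0.0, 0.059] tr [-0.037, 0.017, -0.003] | deg 3.6 mm 10 dq 6 err 0.0 q 
2 tw [-0.0, -0.0, 0.059] tr [-0.036, 0.019, -0.003] | deg 3.6 mm 10 dq 6 err 0.0 q [-92, 53, 28, 135, 92, 68, 84]
3 tw [0.0, 0.0, 0.022] tr [0.033, 0.079, 0.0] | deg 1.3 mm 21 dq 1 err 0.0 q 
4 tw [0.0, 0.0, 0.022] tr [0.035, 0.079, 0.0] | deg 1.3 mm 21 dq 1 err 0.0 q 
5 tw [0.0, 0.0, 0.022] tr [0.037, 0.078, 0.0] | deg 1.3 mm 21 dq 1 err 0.0 q [-88, 55, 30, 138, 94, 66, 80]
6 tw [0.0, 0.0, 0.011] tr [0.037, 0.067, 0.0] | deg 0.7 mm 19 dq 2 err 0.0 q 
7 tw [0.0, 0.0, 0.011] tr [0.037, 0.066, 0.0] | deg 0.7 mm 19 dq 2 err 0.0 q 
8 tw [0.0, 0.0, 0.011] tr [0.038, 0.066, 0.0] | deg 0.7 mm 19 dq 2 err 0.0 q [-84, 57, 31, 141, 99, 65, 74]
9 tw [0.0, 0.0, -0.058] tr [0.022, -0.018, 0.0] | deg 3.5 mm 7 dq 6 err 0.0 q 
10 tw [0.0, 0.0, -0.058] tr [0.023, -0.017, 0.0] | deg 3.5 mm 7 dq 6 err 0.0 q [-82, 59, 33, 143, 110, 68, 65]
11 tw [-0.0, -0.0, -0.058] tr [0.031, -0.018, 0.006] | deg 3.5 mm 9 dq 16 err 0.0 q 
12 tw [-0.0, -0.0, -0.058] tr [0.032, -0.016, 0.006] | deg 3.5 mm 9 dq 13 err 0.0 q [-53, 50, 13, 143, 128, 90, 74]
13 tw [0.0, 0.0, -0.067] tr [0.034, -0.016, 0.026] | deg 4.0 mm 11 dq 7 err 0.0 q 
14 tw [0.0, 0.0, -0.067] tr [0.035, -0.013, 0.026] | deg 4.0 mm 11 dq 7 err 0.0 q [-50, 55, 17, 143, 141, 94, 69]
15 tw [-0.0, -0.0, -0.03] tr [0.044, -0.008, 0.002] | deg 1.8 mm 11 dq 4 err 0.0 q 
16 tw [-0.0, -0.0, -0.03] tr [0.045, -0.007, 0.002] | deg 1.8 mm 11 dq 4 err 0.0 q 
17 tw [-0.0, -0.0, -0.03] tr [0.045, -0.006, 0.002] | deg 1.8 mm 11 dq 4 err 0.0 q 
18 tw [-0.0, -0.0, -0.03] tr [0.045, -0.004, 0.002] | deg 1.8 mm 11 dq 3 err 0.0 q [-47, 56, 24, 139, 156, 93, 66]
```

apply_moves([
  {"twist": [0, 0, 0.06], "translation": [-0.037, 0.017, -0.003], "claw": -1},
  {"twist": [0, 0, 0.06], "translation": [-0.036, 0.019, -0.003], "claw": -1},
  {"twist": [0, 0, 0.022], "translation": [0.033, 0.079, 0], "claw": -1},
  {"twist": [0, 0, 0.022], "translation": [0.035, 0.079, 0], "claw": -1},
  {"twist": [0, 0, 0.022], "translation": [0.037, 0.078, 0], "claw": -1},
])

```text
time_s: 10.02
ee_pos: [0.5158, 0.1327, 0.1354]
tcp_rot: [[0.937, -0.349, 0.001], [-0.349, -0.937, -0.005], [0.003, 0.004, -1.0]]
contact_force: [0.2, 0.3, -2.1]
gripper_width: 0.0625
```

apply_moves([
  {"twist": [0, 0, 0.01], "translation": [0.037, 0.067, 0], "claw": -1},
  {"twist": [0, 0, 0.01], "translation": [0.037, 0.066, 0], "claw": -1},
  {"twist": [0, 0, 0.01], "translation": [0.038, 0.066, 0], "claw": -1},
  {"twist": [0, 0, 0], "translation": [0, 0, 0], "claw": -1},
  {"twist": [0, 0, 0], "translation": [0, 0, 0], "claw": -1},
])

```text
time_s: 10.65
ee_pos: [0.5245, 0.0803, 0.1348]
tcp_rot: [[0.927, -0.374, 0.001], [-0.374, -0.927, -0.003], [0.002, 0.002, -1.0]]
contact_force: [0.0, 1.1, -1.6]
gripper_width: 0.0624
```

```bash
python3 st.py; python3 snap.py 8 wrist scene; python3 fc.py c8.pkl "(250,240,385,400)"

```

```text
10.65 [-84.47   57.35   31.927 141.179  99.154  65.114  73.465] [0.524 0.08  0.135] [ 0.001  1.101 -1.582] 0.062412005257297204
[[ 0.927 -0.374  0.001]
 [-0.374 -0.927 -0.003]
 [ 0.002  0.002 -1.   ]]
face tool-x -0.0296607485596032 fit y,z,c [-0.0096  0.0242 -0.0292]
board mid rack xyz -0.15307603862700997 -0.018050554495786967 0.1346557372858608
```

```bash
cat > r.py <<'E'
from wp import *
import wp; wp.G=-.0225
chain([(rk(-.128,-.0165,.132),-20,0,3),(rk(-.105,-.0165,.119),-14,0,3),(rk(-.085,-.0165,.1155),-4,0,3),(rk(-.06,-.0163,.1155),7.2,0,4)])
E
python3 r.py
```

```text
1 tw [0.0, -0.001, -0.011] tr [0.028, -0.019, 0.004] | deg 0.6 mm 9 dq 2 err 0.0 q 
2 tw [0.0, -0.001, -0.011] tr [0.028, -0.019, 0.004] | deg 0.6 mm 9 dq 2 err 0.0 q 
3 tw [0.0, -0.001, -0.011] tr [0.028, -0.018, 0.004] | deg 0.6 mm 9 dq 2 err 0.0 q [-82, 58, 34, 140, 104, 65, 72]
4 tw [-0.0, 0.0, -0.033] tr [0.027, -0.017, 0.017] | deg 2.0 mm 9 dq 3 err 0.0 q 
5 tw [-0.0, 0.0, -0.033] tr [0.028, -0.016, 0.017] | deg 2.0 mm 9 dq 3 err 0.0 q 
6 tw [-0.0, 0.0, -0.033] tr [0.028, -0.015, 0.017] | deg 2.0 mm 9 dq 3 err 0.0 q [-79, 62, 35, 139, 115, 67, 64]
7 tw [-0.0, 0.0, -0.056] tr [0.024, -0.015, 0.005] | deg 3.3 mm 7 dq 5 err 0.0 q 
8 tw [-0.0, 0.0, -0.056] tr [0.025, -0.013, 0.005] | deg 3.3 mm 7 dq 5 err 0.0 q 
9 tw [-0.0, 0.0, -0.056] tr [0.026, -0.012, 0.005] | deg 3.3 mm 7 dq 5 err 0.0 q [-74, 67, 37, 141, 130, 74, 53]
10 tw [-0.0, 0.0, -0.047] tr [0.024, -0.009, -0.0] | deg 2.8 mm 6 dq 4 err 0.0 q 
11 tw [-0.0, 0.0, -0.047] tr [0.024, -0.008, -0.0] | deg 2.8 mm 6 dq 4 err 0.0 q 
12 tw [-0.0, 0.0, -0.047] tr [0.025, -0.007, -0.0] | deg 2.8 mm 6 dq 4 err 0.0 q 
13 tw [-0.0, 0.0, -0.047] tr [0.025, -0.006, -0.0] | deg 2.8 mm 6 dq 4 err 0.0 q [-68, 72, 42, 140, 147, 84, 44]
```

apply_moves([
  {"twist": [0, 0, -0.01], "translation": [0.028, -0.019, 0.004], "claw": -1},
  {"twist": [0, 0, -0.01], "translation": [0.028, -0.019, 0.004], "claw": -1},
  {"twist": [0, 0, -0.01], "translation": [0.028, -0.018, 0.004], "claw": -1},
  {"twist": [0, 0, -0.033], "translation": [0.027, -0.017, 0.017], "claw": -1},
  {"twist": [0, 0, -0.033], "translation": [0.028, -0.016, 0.017], "claw": -1},
])

```text
time_s: 11.38
ee_pos: [0.5654, 0.0888, 0.1234]
tcp_rot: [[0.96, -0.278, 0.001], [-0.278, -0.96, -0.002], [0.002, 0.002, -1.0]]
contact_force: [0.3, -0.7, -1.6]
gripper_width: 0.0625
```

```bash
python3 snap.py 9 wrist; python3 fc.py c9.pkl "(250,240,385,400)"; cat > r.py <<'E'
from wp import *
import wp; wp.G=-.0225
chain([(rk(-.105,-.0165,.119),-14,0,1),(rk(-.085,-.0165,.1155),-4,0,3),(rk(-.06,-.0163,.1155),7.2,0,4)])
E
python3 r.py
```

```text
face tool-x -0.03035401932694656 fit y,z,c [-0.0081  0.0238 -0.0299]
board mid rack xyz -0.1130478450402596 -0.018210125133197468 0.12306352254001195
1 tw [0.003, -0.002, -0.037] tr [0.023, -0.023, 0.016] | deg 2.2 mm 9 dq 4 err 0.0 q [-79, 62, 35, 139, 115, 67, 64]
2 tw [0.0, 0.0, -0.056] tr [0.024, -0.015, 0.005] | deg 3.3 mm 7 dq 5 err 0.0 q 
3 tw [0.0, 0.0, -0.056] tr [0.025, -0.013, 0.005] | deg 3.3 mm 7 dq 5 err 0.0 q 
4 tw [0.0, 0.0, -0.056] tr [0.026, -0.012, 0.005] | deg 3.3 mm 7 dq 5 err 0.0 q [-75, 67, 37, 141, 130, 74, 53]
5 tw [-0.0, 0.0, -0.047] tr [0.024, -0.009, -0.0] | deg 2.8 mm 6 dq 4 err 0.0 q 
6 tw [-0.0, 0.0, -0.047] tr [0.024, -0.008, -0.0] | deg 2.8 mm 6 dq 4 err 0.0 q 
7 tw [-0.0, 0.0, -0.047] tr [0.025, -0.007, -0.0] | deg 2.8 mm 6 dq 4 err 0.0 q 
8 tw [-0.0, 0.0, -0.047] tr [0.025, -0.006, -0.0] | deg 2.8 mm 6 dq 4 err 0.0 q [-69, 72, 42, 140, 146, 84, 44]
```

apply_moves([
  {"twist": [0, 0, -0.037], "translation": [0.023, -0.018, 0.016], "claw": -1},
  {"twist": [0, 0, -0.056], "translation": [0.024, -0.013, 0.005], "claw": -1},
  {"twist": [0, 0, -0.056], "translation": [0.025, -0.012, 0.005], "claw": -1},
  {"twist": [0, 0, -0.056], "translation": [0.026, -0.011, 0.005], "claw": -1},
  {"twist": [0, 0, -0.047], "translation": [0.024, -0.009, 0], "claw": -1},
])

```text
time_s: 12.05
ee_pos: [0.598, 0.0984, 0.1156]
tcp_rot: [[1.0, -0.018, 0.001], [-0.018, -1.0, -0.003], [0.001, 0.003, -1.0]]
contact_force: [1.3, 0.2, -1.8]
gripper_width: 0.0628
```

```bash
python3 snap.py 10 wrist; python3 fc.py c10.pkl "(250,240,385,400)"; cat > r.py <<'E'
from wp import *
import wp; wp.G=-.0225
print(arm.get_state()["contact_force"])
chain([(rk(-.06,-.0168,.1155),7.2,0,3),(rk(-.06,-.0168,.1055),7.2,0,2)])
E
python3 r.py
```

```text
face tool-x -0.030085348200741015 fit y,z,c [-0.0072  0.023  -0.0297]
board mid rack xyz -0.08087113485263185 -0.019265315858173614 0.11592820474941198
[ 0.631 -1.251 -1.259]
1 tw [0.001, -0.0, -0.046] tr [0.026, -0.012, 0.001] | deg 2.8 mm 7 dq 4 err 0.0 q 
2 tw [0.001, -0.0, -0.046] tr [0.026, -0.01, 0.001] | deg 2.8 mm 7 dq 4 err 0.0 q 
3 tw [0.001, -0.0, -0.046] tr [0.027, -0.009, 0.001] | deg 2.8 mm 7 dq 4 err 0.0 q [-69, 72, 42, 140, 146, 84, 44]
4 tw [0.0, -0.0, -0.0] tr [0.0, 0.0, 0.02] | deg 0.0 mm 5 dq 1 err 0.0 q 
5 tw [0.0, -0.0, -0.0] tr [0.0, 0.0, 0.02] | deg 0.0 mm 5 dq 1 err 0.0 q [-68, 73, 41, 139, 145, 85, 44]
```

apply_moves([
  {"twist": [0, 0, -0.046], "translation": [0.026, -0.012, 0], "claw": -1},
  {"twist": [0, 0, -0.046], "translation": [0.026, -0.01, 0], "claw": -1},
  {"twist": [0, 0, -0.046], "translation": [0.026, -0.009, 0], "claw": -1},
  {"twist": [0, 0, 0], "translation": [0, 0, 0.018], "claw": -1},
  {"twist": [0, 0, 0], "translation": [0, 0, 0.018], "claw": -1},
])

```text
time_s: 12.72
ee_pos: [0.6169, 0.1069, 0.1066]
tcp_rot: [[0.992, 0.124, 0.002], [0.124, -0.992, -0.003], [0.001, 0.003, -1.0]]
contact_force: [0.0, 0.6, 4.4]
gripper_width: 0.0628
```

```bash
python3 snap.py 11 wrist; python3 fc.py c11.pkl "(250,240,385,400)"; python3 st.py
```

```text
face tool-x -0.029665742551106412 fit y,z,c [-0.0081  0.0215 -0.0293]
board mid rack xyz -0.060952068508604566 -0.01493236342428331 0.1066796661543869
12.775 [-68.84   73.28   41.316 139.37  144.846  84.302  43.801] [0.617 0.107 0.107] [0.68  0.01  0.392] 0.06270122379481916
[[ 0.992  0.124  0.003]
 [ 0.124 -0.992 -0.002]
 [ 0.002  0.002 -1.   ]]
```

apply_moves([
  {"twist": [0, 0, 0], "translation": [0, 0.007, 0], "claw": -1},
  {"twist": [0, 0, 0], "translation": [0, 0.006, 0.002], "claw": -1},
  {"twist": [0, 0, 0], "translation": [0, 0, 0], "claw": 0.3},
  {"twist": [0, 0, 0], "translation": [0, 0, 0], "claw": 1},
  {"twist": [0, 0, 0], "translation": [0, 0, 0], "claw": 1},
])

```text
time_s: 13.4
ee_pos: [0.6175, 0.1033, 0.1068]
tcp_rot: [[0.992, 0.124, 0.002], [0.124, -0.992, -0.003], [0.002, 0.003, -1.0]]
contact_force: [-0.0, 0.8, 0.1]
gripper_width: 0.0854
```

```bash
python3 snap.py 12 wrist;  python3 st.py
```

```text
13.45 [-68.429  73.525  41.518 139.419 145.239  84.629  43.453] [0.618 0.103 0.107] [-0.12   0.449 -0.216] 0.08562929133777018
[[ 0.992  0.124  0.002]
 [ 0.124 -0.992 -0.003]
 [ 0.002  0.003 -1.   ]]
```

```bash
cat > m4.py <<'E'
from h import *
from plan import O,EX,EY
np.set_printoptions(precision=4,suppress=True)
for f in("c10.pkl","c12.pkl"):
    W=cloud(pickle.load(open(f,"rb"))["wrist"]); X=W.copy(); X[...,0]=(W-O)@EX; X[...,1]=(W-O)@EY
    q=(X[...,1]>.06)&(X[...,1]<.14)&(X[...,2]>.09)&(X[...,2]<.15)&(X[...,0]<-.02)&(X[...,0]>-.08); p=X[q]; print(f,len(p),"arch x",np.median(p[:,0]),"y ext",np.percentile(p[:,1],[1,99]))
    h,e=np.histogram(p[:,0],np.arange(-.06,-.02,.002)); print((e[:-1]*1000).round(),h)
    q=(X[...,1]>.06)&(X[...,1]<.14)&(X[...,2]>.09)&(X[...,0]<-.02)&(X[...,0]>-.08); print(X[q][:,2].max())
E
python3 m4.py; cat > r.py <<'E'
from wp import *
import wp; wp.G=-.0225
chain([(rk(-.10,-.0175,.109),7.2,0,3),(rk(-.145,-.010,.115),-18,0,5),(rk(-.150,.06,.1205),-18,0,3),(rk(-.125,.102,.1205),-8,0,3),(rk(-.085,.102,.1205),7.2,0,4),(rk(-.037,.102,.1205),7.2,0,2)])
E
python3 r.py
```

```text
c10.pkl 14989 arch x -0.043301886268608654 y ext [0.0689 0.119 ]
[-60. -58. -56. -54. -52. -50. -48. -46. -44. -42. -40. -38. -36. -34.
 -32. -30. -28. -26. -24.] [   0    0    0    0    0    0    4 3863 8604 1889  264  261  101    3
    0    0    0    0    0]
0.21124693786992182
c12.pkl 15578 arch x -0.04324155601178128 y ext [0.0688 0.1196]
[-60. -58. -56. -54. -52. -50. -48. -46. -44. -42. -40. -38. -36. -34.
 -32. -30. -28. -26. -24.] [   0    0    0    0    0    0    5 3615 8960 2054  395  338  211    0
    0    0    0    0    0]
0.21083348046887976
1 tw [0.001, -0.001, -0.0] tr [-0.052, -0.001, -0.003] | deg 0.1 mm 13 dq 1 err 0.0 q 
2 tw [0.001, -0.001, -0.0] tr [-0.052, -0.001, -0.003] | deg 0.1 mm 13 dq 1 err 0.0 q 
3 tw [0.001, -0.001, -0.0] tr [-0.052, -0.001, -0.003] | deg 0.1 mm 13 dq 9 err 0.0 q [-62, 67, 32, 143, 146, 93, 51]
4 tw [-0.0, -0.0, 0.084] tr [-0.038, 0.002, -0.005] | deg 5.0 mm 10 dq 14 err 0.0 q 
5 tw [-0.0, -0.0, 0.084] tr [-0.037, 0.005, -0.005] | deg 5.0 mm 10 dq 8 err 0.0 q 
6 tw [-0.0, -0.0, 0.084] tr [-0.037, 0.008, -0.005] | deg 5.0 mm 10 dq 8 err 0
[... 593 characters left out ...]
01, -0.07, 0.0] | deg 3.3 mm 18 dq 4 err 0.0 q 
14 tw [0.0, 0.0, -0.056] tr [0.014, -0.069, 0.0] | deg 3.3 mm 18 dq 4 err 0.0 q [-61, 49, 5, 136, 114, 88, 84]
15 tw [0.0, 0.0, -0.063] tr [0.038, -0.016, 0.0] | deg 3.8 mm 10 dq 6 err 0.0 q 
16 tw [0.0, 0.0, -0.063] tr [0.039, -0.014, 0.0] | deg 3.8 mm 10 dq 6 err 0.0 q 
17 tw [0.0, 0.0, -0.063] tr [0.04, -0.011, 0.0] | deg 3.8 mm 10 dq 7 err 0.0 q 
18 tw [0.0, 0.0, -0.063] tr [0.04, -0.009, 0.0] | deg 3.8 mm 10 dq 7 err 0.0 q [-57, 51, 14, 138, 140, 89, 76]
19 tw [-0.0, -0.0, -0.0] tr [0.096, -0.0, 0.0] | deg 0.0 mm 24 dq 2 err 0.0 q 
20 tw [-0.0, -0.0, -0.0] tr [0.096, -0.0, 0.0] | deg 0.0 mm 24 dq 2 err 0.0 q [-55, 51, 17, 134, 144, 85, 78]
```

apply_moves([
  {"twist": [0, 0, 0], "translation": [-0.042, 0, 0], "claw": 1},
  {"twist": [0, 0, 0], "translation": [-0.05, 0, 0], "claw": 1},
  {"twist": [0, 0, 0], "translation": [-0.04, 0, -0.005], "claw": 1},
  {"twist": [0, 0, 0.08], "translation": [-0.035, 0, -0.005], "claw": 1},
  {"twist": [0, 0, 0.08], "translation": [-0.038, 0.003, -0.005], "claw": 1},
])

```text
time_s: 14.08
ee_pos: [0.5654, 0.0962, 0.1099]
tcp_rot: [[0.999, -0.046, 0.0], [-0.046, -0.999, -0.005], [0.0, 0.005, -1.0]]
contact_force: [0.0, 0.0, 0.6]
gripper_width: 0.0854
```

```bash
python3 snap.py 13 wrist;  python3 st.py; cat > r.py <<'E'
from wp import *
import wp; wp.G=-.0225
chain([(rk(-.145,-.005,.115),-18,0,3),(rk(-.150,.06,.1205),-18,0,3),(rk(-.125,.1015,.1205),-8,0,3),(rk(-.085,.1015,.1205),7.2,0,4),(rk(-.037,.1015,.1205),7.2,0,2)])
E
python3 r.py
```

```text
14.125 [-73.046  66.037  32.276 143.091 129.021  79.622  53.355] [0.565 0.099 0.109] [-0.925  2.326  1.546] 0.08553199167106473
[[ 0.999 -0.044 -0.001]
 [-0.044 -0.999 -0.001]
 [-0.001  0.001 -1.   ]]
1 tw [0.0, 0.0, 0.086] tr [-0.045, 0.005, -0.007] | deg 5.2 mm 11 dq 8 err 0.0 q 
2 tw [0.0, 0.0, 0.086] tr [-0.044, 0.009, -0.007] | deg 5.2 mm 11 dq 8 err 0.0 q 
3 tw [0.0, 0.0, 0.086] tr [-0.043, 0.013, -0.007] | deg 5.2 mm 11 dq 8 err 0.0 q [-79, 58, 26, 140, 104, 71, 71]
4 tw [0.0, 0.0, 0.0] tr [-0.043, -0.076, -0.007] | deg 0.0 mm 22 dq 3 err 0.0 q 
5 tw [0.0, 0.0, 0.0] tr [-0.043, -0.076, -0.007] | deg 0.0 mm 22 dq 3 err 0.0 q 
6 tw [0.0, 0.0, 0.0] tr [-0.043, -0.076, -0.007] | deg 0.0 mm 22 dq 3 err 0.0 q [-83, 54, 24, 136, 96, 72, 80]
7 tw [0.0, 0.0, -0.056] tr [0.006, -0.069, 0.0] | deg 3.3 mm 17 dq 4 err 0.0 q 
8 tw [0.0, 0.0, -0.056] tr [0.01, -0.069, 0.0] | deg 3.3 mm 17 dq 4 err 0.0 q 
9 tw [0.0, 0.0, -0.056] tr [0.014, -0.068, 0.0] | deg 3.3 mm 17 dq 4 err 0.0 q [-83, 55, 26, 137, 108, 72, 76]
10 tw [0.0, 0.0, -0.063] tr [0.038, -0.016, 0.0] | deg 3.8 mm 10 dq 6 err 0.0 q 
11 tw [0.0, 0.0, -0.063] tr [0.039, -0.014, 0.0] | deg 3.8 mm 10 dq 7 err 0.0 q 
12 tw [0.0, 0.0, -0.063] tr [0.04, -0.011, 0.0] | deg 3.8 mm 10 dq 7 err 0.0 q 
13 tw [0.0, 0.0, -0.063] tr [0.04, -0.009, 0.0] | deg 3.8 mm 10 dq 7 err 0.0 q [-77, 60, 32, 139, 134, 79, 62]
14 tw [-0.0, -0.0, -0.0] tr [0.096, 0.0, 0.0] | deg 0.0 mm 24 dq 2 err 0.0 q 
15 tw [-0.0, -0.0, -0.0] tr [0.096, 0.0, 0.0] | deg 0.0 mm 24 dq 2 err 0.0 q [-74, 60, 35, 134, 138, 75, 63]
```

apply_moves([
  {"twist": [0, 0, 0.09], "translation": [-0.02, 0.003, -0.005], "claw": 1},
  {"twist": [0, 0, 0.09], "translation": [-0.04, 0.005, -0.007], "claw": 1},
  {"twist": [0, 0, 0.08], "translation": [-0.06, 0.01, -0.007], "claw": 1},
  {"twist": [0, 0, 0], "translation": [-0.05, -0.076, -0.007], "claw": 1},
  {"twist": [0, 0, 0], "translation": [-0.045, -0.076, -0.007], "claw": 1},
])

```text
time_s: 14.75
ee_pos: [0.525, 0.1412, 0.1185]
tcp_rot: [[0.951, -0.31, 0.002], [-0.31, -0.951, -0.004], [0.003, 0.003, -1.0]]
contact_force: [0.3, 0.4, -0.1]
gripper_width: 0.0852
```

```bash
 python3 st.py; sed -i 's/(rk(-.145,-.005,.115),-18,0,3),(rk(-.150,.06,.1205),-18,0,3)/(rk(-.150,.06,.1205),-18,0,1)/' r.py
python3 r.py
```

```text
14.75 [-83.25   56.18   26.067 137.458  98.243  69.975  77.223] [0.525 0.141 0.118] [ 0.341  0.424 -0.148] 0.08523581726487257
[[ 0.951 -0.31   0.002]
 [-0.31  -0.951 -0.004]
 [ 0.003  0.003 -1.   ]]
1 tw [0.003, -0.003, -0.001] tr [-0.05, -0.065, -0.008] | deg 0.2 mm 20 dq 3 err 0.0 q [-85, 55, 25, 137, 96, 70, 80]
2 tw [0.0, 0.0, -0.056] tr [0.006, -0.069, -0.0] | deg 3.3 mm 17 dq 4 err 0.0 q 
3 tw [0.0, 0.0, -0.056] tr [0.01, -0.069, -0.0] | deg 3.3 mm 17 dq 4 err 0.0 q 
4 tw [0.0, 0.0, -0.056] tr [0.014, -0.068, -0.0] | deg 3.3 mm 17 dq 4 err 0.0 q [-85, 56, 27, 137, 107, 71, 75]
5 tw [0.0, 0.0, -0.063] tr [0.038, -0.016, -0.0] | deg 3.8 mm 10 dq 6 err 0.0 q 
6 tw [0.0, 0.0, -0.063] tr [0.039, -0.014, -0.0] | deg 3.8 mm 10 dq 7 err 0.0 q 
7 tw [0.0, 0.0, -0.063] tr [0.04, -0.011, -0.0] | deg 3.8 mm 10 dq 7 err 0.0 q 
8 tw [0.0, 0.0, -0.063] tr [0.04, -0.009, -0.0] | deg 3.8 mm 10 dq 7 err 0.0 q [-78, 60, 33, 139, 134, 78, 61]
9 tw [-0.0, -0.0, -0.0] tr [0.096, 0.0, 0.0] | deg 0.0 mm 24 dq 2 err 0.0 q 
10 tw [-0.0, -0.0, -0.0] tr [0.096, 0.0, 0.0] | deg 0.0 mm 24 dq 2 err 0.0 q [-75, 61, 36, 134, 138, 75, 61]
```

apply_moves([
  {"twist": [0, 0, 0], "translation": [-0.05, -0.065, -0.008], "claw": 1},
  {"twist": [0, 0, -0.056], "translation": [0.006, -0.069, 0], "claw": 1},
  {"twist": [0, 0, -0.056], "translation": [0.01, -0.069, 0], "claw": 1},
  {"twist": [0, 0, -0.056], "translation": [0.014, -0.068, 0], "claw": 1},
  {"twist": [0, 0, -0.063], "translation": [0.038, -0.016, 0], "claw": 1},
])

```text
time_s: 15.38
ee_pos: [0.5489, 0.2129, 0.1198]
tcp_rot: [[0.998, -0.068, 0.001], [-0.068, -0.998, -0.001], [0.001, 0.001, -1.0]]
contact_force: [0.8, -0.5, 0.2]
gripper_width: 0.0855
```

apply_moves([
  {"twist": [0, 0, -0.063], "translation": [0.039, -0.014, 0], "claw": 1},
  {"twist": [0, 0, -0.063], "translation": [0.04, -0.011, 0], "claw": 1},
  {"twist": [0, 0, -0.063], "translation": [0.04, -0.009, 0], "claw": 1},
  {"twist": [0, 0, 0], "translation": [0, 0, 0], "claw": 1},
  {"twist": [0, 0, 0], "translation": [0, 0, 0], "claw": 1},
])

```text
time_s: 16.0
ee_pos: [0.5784, 0.2193, 0.1197]
tcp_rot: [[0.992, 0.124, 0.001], [0.124, -0.992, -0.003], [0.0, 0.003, -1.0]]
contact_force: [-0.8, -0.7, 0.9]
gripper_width: 0.0856
```

```bash
python3 snap.py 14 wrist;  python3 st.py; python3 fc.py c14.pkl "(275,260,365,350)"; cat > r.py <<'E'
from wp import *
import wp; wp.G=-.0225
chain([(rk(-.036,.1015,.1205),7.2,0,2)])
E
python3 r.py
```

```text
16.05 [-79.282  61.125  33.53  138.923 133.103  77.074  60.107] [0.578 0.22  0.12 ] [-0.214 -0.395 -1.127] 0.08530568723736696
[[ 0.992  0.125  0.001]
 [ 0.125 -0.992 -0.002]
 [ 0.     0.003 -1.   ]]
face tool-x 0.018931639206791754 fit y,z,c [-0.029   0.0031  0.019 ]
board mid rack xyz -0.03654697805907458 0.1018939107005884 0.11967166357028834
1 tw [0.001, -0.0, -0.0] tr [0.098, 0.001, -0.002] | deg 0.1 mm 24 dq 3 err 0.0 q 
2 tw [0.001, -0.0, -0.0] tr [0.098, 0.001, -0.002] | deg 0.1 mm 24 dq 2 err 0.0 q [-76, 61, 37, 134, 138, 74, 61]
```

apply_moves([
  {"twist": [0, 0, 0], "translation": [0.07, 0, 0], "claw": 1},
  {"twist": [0, 0, 0], "translation": [0.07, 0, 0], "claw": 1},
  {"twist": [0, 0, 0], "translation": [0.056, 0, -0.002], "claw": 1},
  {"twist": [0, 0, 0], "translation": [0, 0, 0], "claw": 1},
  {"twist": [0, 0, 0], "translation": [0, 0, 0], "claw": -1},
])

```text
time_s: 16.68
ee_pos: [0.6273, 0.2251, 0.1204]
tcp_rot: [[0.992, 0.124, 0.001], [0.124, -0.992, -0.003], [0.0, 0.003, -1.0]]
contact_force: [-0.0, -0.5, -0.2]
gripper_width: 0.0697
```

apply_moves([
  {"twist": [0, 0, 0], "translation": [0, 0, 0], "claw": -1},
  {"twist": [0, 0, 0], "translation": [0, 0, 0], "claw": -1},
  {"twist": [0, 0, 0], "translation": [0, 0, 0], "claw": -1},
  {"twist": [0, 0, 0], "translation": [0, 0, 0], "claw": -1},
  {"twist": [0, 0, 0], "translation": [0, 0, 0], "claw": -1},
])

```text
time_s: 17.3
ee_pos: [0.6273, 0.2256, 0.1203]
tcp_rot: [[0.992, 0.124, 0.001], [0.124, -0.992, -0.003], [0.0, 0.003, -1.0]]
contact_force: [0.3, -0.3, -0.6]
gripper_width: 0.0626
```

```bash
python3 snap.py 15 wrist;  python3 st.py; python3 fc.py c15.pkl "(265,280,365,400)"
```

```text
17.35 [-75.937  61.575  36.697 134.188 137.861  73.946  60.8  ] [0.627 0.226 0.12 ] [-0.815 -1.314 -0.442] 0.06273330112665541
[[ 0.992  0.124  0.001]
 [ 0.124 -0.992 -0.003]
 [ 0.     0.003 -1.   ]]
face tool-x -0.02953162547400267 fit y,z,c [-0.0187  0.007  -0.0294]
board mid rack xyz -0.035744609615136855 0.1014231458129438 0.12023480745345166
```

```bash
cat > r.py <<'E'
from wp import *
import wp; wp.G=-.0225
Y=.1015
chain([(rk(-.036,Y,.1300),7.2,0,2),(rk(-.100,Y,.1305),7.2,0,4),(rk(-.105,Y,.1325),6,0,1),(rk(-.130,Y,.147),-6,0,3),(rk(-.152,Y,.149),-16,0,2),(rk(-.170,Y+.02,.25),-25,0,3)])
E
python3 r.py
```

```text
1 tw [0.001, -0.0, -0.0] tr [-0.001, -0.0, -0.02] | deg 0.1 mm 5 dq 1 err 0.0 q 
2 tw [0.001, -0.0, -0.0] tr [-0.001, -0.0, -0.02] | deg 0.1 mm 5 dq 1 err 0.0 q [-76, 60, 38, 135, 139, 73, 61]
3 tw [-0.0, 0.0, 0.0] tr [-0.064, -0.0, -0.0] | deg 0.0 mm 16 dq 2 err 0.0 q 
4 tw [-0.0, 0.0, 0.0] tr [-0.064, -0.0, -0.0] | deg 0.0 mm 16 dq 2 err 0.0 q 
5 tw [-0.0, 0.0, 0.0] tr [-0.064, -0.0, -0.0] | deg 0.0 mm 16 dq 2 err 0.0 q 
6 tw [-0.0, 0.0, 0.0] tr [-0.064, -0.0, -0.0] | deg 0.0 mm 16 dq 2 err 0.0 q [-81, 59, 33, 141, 132, 77, 60]
7 tw [0.0, 0.0, 0.02] tr [-0.02, 0.002, -0.008] | deg 1.2 mm 5 dq 2 err 0.0 q [-82, 59, 33, 141, 130, 77, 62]
8 tw [0.0, 0.0, 0.067] tr [-0.034, 0.007, -0.019] | deg 4.0 mm 10 dq 7 err 0.0 q 
9 tw [0.0, 0.0, 0.067] tr [-0.033, 0.009, -0.019] | deg 4.0 mm 10 dq 7 err 0.0 q 
10 tw [0.0, 0.0, 0.067] tr [-0.033, 0.012, -0.019] | deg 4.0 mm 10 dq 7 err 0.0 q [-87, 52, 30, 140, 110, 70, 75]
11 tw [-0.0, -0.0, 0.083] tr [-0.044, 0.018, -0.004] | deg 5.0 mm 12 dq 8 err 0.0 q 
12 tw [-0.0, -0.0, 0.083] tr [-0.042, 0.022, -0.004] | deg 5.0 mm 12 dq 8 err 0.0 q [-89, 50, 27, 136, 94, 70, 86]
13 tw [-0.0, -0.0, 0.05] tr [-0.033, -0.01, -0.135] | deg 3.0 mm 35 dq 8 err 0.0 q 
14 tw [-0.0, -0.0, 0.05] tr [-0.033, -0.009, -0.135] | deg 3.0 mm 35 dq 7 err 0.0 q 
15 tw [-0.0, -0.0, 0.05] tr [-0.034, -0.007, -0.135] | deg 3.0 mm 35 dq 7 err 0.0 q [-94, 33, 30, 133, 82, 76, 108]
```

apply_moves([
  {"twist": [0, 0, 0], "translation": [0, 0, -0.02], "claw": -1},
  {"twist": [0, 0, 0], "translation": [0, 0, -0.02], "claw": -1},
  {"twist": [0, 0, 0], "translation": [-0.064, 0, 0], "claw": -1},
  {"twist": [0, 0, 0], "translation": [-0.064, 0, 0], "claw": -1},
  {"twist": [0, 0, 0], "translation": [-0.064, 0, 0], "claw": -1},
])

```text
time_s: 17.98
ee_pos: [0.5781, 0.2194, 0.13]
tcp_rot: [[0.992, 0.125, -0.0], [0.125, -0.992, -0.003], [-0.0, 0.003, -1.0]]
contact_force: [-1.3, 0.8, -2.8]
gripper_width: 0.0627
```

```bash
python3 snap.py 16 wrist;  python3 st.py; python3 fc.py c16.pkl "(265,280,365,400)"
```

```text
18.025 [-79.893  59.567  34.438 139.817 133.859  76.392  60.68 ] [0.577 0.219 0.129] [-1.129 -0.132 -1.836] 0.06282909961819122
[[ 0.992  0.125 -0.002]
 [ 0.125 -0.992 -0.005]
 [-0.003  0.005 -1.   ]]
face tool-x -0.027852555515370067 fit y,z,c [-0.0194  0.008  -0.0278]
board mid rack xyz -0.08524664681036903 0.10123433814574291 0.12923723869453385
```

apply_moves([
  {"twist": [0, 0, 0], "translation": [-0.056, 0, 0], "claw": -1},
  {"twist": [0, 0, 0.02], "translation": [-0.024, 0.002, -0.007], "claw": -1},
  {"twist": [0, 0, 0.067], "translation": [-0.034, 0.007, -0.019], "claw": -1},
  {"twist": [0, 0, 0.067], "translation": [-0.033, 0.009, -0.019], "claw": -1},
  {"twist": [0, 0, 0.067], "translation": [-0.033, 0.012, -0.019], "claw": -1},
])

```text
time_s: 18.65
ee_pos: [0.5343, 0.2084, 0.1464]
tcp_rot: [[0.994, -0.109, 0.001], [-0.109, -0.994, -0.003], [0.001, 0.003, -1.0]]
contact_force: [-0.1, 0.1, -0.5]
gripper_width: 0.0624
```

```bash
python3 snap.py 17 wrist;  python3 st.py; python3 fc.py c17.pkl "(265,280,365,400)"
```

```text
18.7 [-87.811  52.639  30.215 139.225 109.729  69.819  75.438] [0.534 0.211 0.147] [-0.429  0.714 -0.753] 0.06237760835601226
[[ 0.994 -0.107  0.001]
 [-0.107 -0.994 -0.   ]
 [ 0.001  0.    -1.   ]]
face tool-x -0.02897957596659605 fit y,z,c [-0.0202  0.0056 -0.0288]
board mid rack xyz -0.12904812259938517 0.10376281105986579 0.14650091049189173
```

apply_moves([
  {"twist": [0, 0, 0.083], "translation": [-0.044, 0.018, -0.004], "claw": -1},
  {"twist": [0, 0, 0.083], "translation": [-0.044, 0.022, -0.004], "claw": -1},
  {"twist": [0, 0, 0.05], "translation": [-0.035, -0.01, -0.135], "claw": -1},
  {"twist": [0, 0, 0.05], "translation": [-0.035, -0.01, -0.135], "claw": -1},
  {"twist": [0, 0, 0.05], "translation": [-0.035, -0.008, -0.135], "claw": -1},
])

```text
time_s: 19.32
ee_pos: [0.4886, 0.2167, 0.2504]
tcp_rot: [[0.904, -0.426, 0.001], [-0.426, -0.904, -0.004], [0.003, 0.003, -1.0]]
contact_force: [0.0, 1.1, -1.8]
gripper_width: 0.0627
```

```bash
python3 st.py; python3 - <<'E'
from station import optics
import numpy as np,pickle,cv2
d={}
for n in("scene","side"):
    fr=[optics.read_camera(n) for _ in range(4)]
    c=fr[0]; z=np.stack([f["range_z"] for f in fr]).astype(float); z[z==0]=np.nan
    c["range_z"]=np.nan_to_num(np.nanmedian(z,0)); c["frame"]=np.mean([f["frame"] for f in fr],0).astype(np.uint8); d[n]=c
    cv2.imwrite(f"pics/{n}18.png",c["frame"][:,:,::-1])
pickle.dump(d,open("c18.pkl","wb"))
E
```

```text
19.325 [-96.178  34.29   32.236 133.285  81.001  74.627 108.725] [0.489 0.217 0.25 ] [ 0.019  1.053 -1.774] 0.06272205958500034
[[ 0.904 -0.426  0.001]
 [-0.426 -0.904 -0.004]
 [ 0.003  0.003 -1.   ]]<stdin>:7: RuntimeWarning: All-NaN slice encountered
```

```bash
cat > rest.py <<'E'
from h import *
np.set_printoptions(precision=4,suppress=True)
W0=cloud(pickle.load(open("c18.pkl","rb"))["scene"])
W=W0[215:275,388:456].reshape(-1,3); W=W[~np.isnan(W).any(1)]
c0=np.array([.481,-.305]); yaw=np.radians(11.5)
for it in range(3):
    ex=np.array([np.cos(yaw),np.sin(yaw)]); ey=np.array([-ex[1],ex[0]])
    x=(W[:,:2]-c0)@ex; y=(W[:,:2]-c0)@ey; z=W[:,2]
    out=[]
    rail=(z>.041)&(z<.052)&(abs(x)<.045)&(abs(y)<.065); lip=(z>.029)&(z<.039)&(x<.0)&(x>-.05)&(abs(y)<.065)
    E=[]
    for yb in np.arange(-.04,.04,.004):
        s=abs(y-yb)<.004
        r=x[s&rail]; l=x[s&lip]
        if len(r)>3 and len(l)>3: E.append((yb,r.min(),r.max(),l.min(),l.max(),np.median(r),np.median(l)))
    E=np.array(E); f=[np.polyfit(E[:,0],E[:,i],1) for i in range(1,7)]
    print("yaw",np.degrees(yaw),"slopes deg",[round(float(np.degrees(k[0])),2) for k in f],"x mm",[round(float(k[1])*1000,1) for k in f])
    yaw-=np.mean([f[4][0],f[5][0]])
print("rail y ext",y[rail].min(),y[rail].max(),"lip y ext",np.percentile(y[lip],[1,99]))
base=(z>.010)&(z<.052)&(abs(x)<.06)&(abs(y)<.075); print("all x",np.percentile(x[base],[1,99]),"y",np.percentile(y[base],[1,99]))
# profile
for a in np.arange(-.05,.05,.004):
    s=(abs(x-a)<.002)&(abs(y)<.03); print(round(a*1000),len(z[s]),np.median(z[s])*1000 if s.any() else "",end="; ")
E
python3 rest.py
```

```text
yaw 11.5 slopes deg [1.15, 0.44, 0.26, 0.01, 1.02, -0.16] x mm [8.3, 24.8, -29.9, -5.0, 16.3, -18.0]
yaw 11.074577682259966 slopes deg [0.71, 0.01, -0.25, -0.42, 0.48, -0.47] x mm [8.3, 24.8, -30.0, -5.0, 16.2, -18.1]
yaw 11.069881005368199 slopes deg [0.71, 0.0, -0.26, -0.43, 0.47, -0.47] x mm [8.3, 24.8, -30.0, -5.0, 16.2, -18.1]
rail y ext -0.06465456165304544 0.044587237476482224 lip y ext [-0.0638  0.0439]
all x [-0.0324  0.0506] y [-0.0692  0.0447]
-50 21 0.10951676156058489; -46 23 0.33280751285251053; -42 24 -0.2407934164630705; -38 26 0.5430040229821855; -34 45 3.3815049562167596; -30 63 21.881437470536554; -26 26 34.43162044771395; -22 23 34.21955784692248; -18 25 33.79205644030112; -14 21 34.00125306784721; -10 27 33.428513961409216; -6 21 33.8570346467125; -2 0 ; 2 7 15.10287751365232; 6 41 15.667093417562231; 10 72 34.98329021834995; 14 23 46.24464078862641; 18 25 45.875004864309425; 22 26 46.47992791283513; 26 7 46.09777101906329; 30 1 31.259906817534663; 34 3 32.275186404395065; 38 14 14.627821174415748; 42 18 13.857999668913598; 46 21 14.923154792615382;
```

```bash
cat > r.py <<'E'
from wp import *
import wp,sys; wp.G=-.0225
RY=np.radians(11.07); rx=np.array([np.cos(RY),np.sin(RY),0]); ry=np.array([-rx[1],rx[0],0]); RC=np.array([.481,-.305,0])+.0021*rx-.0115*ry
if __name__=="__main__":
    print(RC)
    import io
    for nm,ch in {"a":[((.50,.17,.42),-25,0,5),((.56,.0,.45),-12,0,5),((.54,-.17,.42),0,0,5),(RC+[0,0,.30],11.07,0,5),(RC+[0,0,.10],11.07,0,5)],
     "b":[((.50,.17,.42),-25,0,5),((.56,.0,.45),-25,0,5),((.54,-.17,.42),-25,0,5),(RC+[0,0,.30],11.07,0,6),(RC+[0,0,.10],11.07,0,5)],
     "c":[((.50,.17,.42),-25,25,5),((.56,.0,.45),-12,25,5),((.54,-.17,.42),0,25,5),(RC+[0,0,.30],11.07,0,5),(RC+[0,0,.10],11.07,0,5)]}.items():
        print("==",nm); chain(ch)
E
python3 r.py | grep -E "==|q \[|\[0\."
```

```text
== a
1 tw [0.001, -0.001, -0.0] tr [0.042, 0.03, -0.137] | deg 0.1 mm 37 dq 6 err 0.0 q 
2 tw [0.001, -0.001, -0.0] tr [0.042, 0.03, -0.137] | deg 0.1 mm 37 dq 6 err 0.0 q 
3 tw [0.001, -0.001, -0.0] tr [0.042, 0.03, -0.137] | deg 0.1 mm 37 dq 7 err 0.0 q 
4 tw [0.001, -0.001, -0.0] tr [0.042, 0.03, -0.137] | deg 0.1 mm 37 dq 7 err 0.0 q 
5 tw [0.001, -0.001, -0.0] tr [0.042, 0.03, -0.137] | deg 0.1 mm 37 dq 7 err 0.0 q [-98, 2, 40, 135, 95, 84, 132]
6 tw [-0.0, -0.0, -0.043] tr [0.101, 0.099, -0.024] | deg 2.6 mm 36 dq 7 err 0.0 q 
7 tw [-0.0, -0.0, -0.043] tr [0.096, 0.103, -0.024] | deg 2.6 mm 36 dq 8 err 0.0 q 
8 tw [-0.0, -0.0, -0.043] tr [0.091, 0.108, -0.024] | deg 2.6 mm 36 dq 25 err 0.0 q 
9 tw [-0.0, -0.0, -0.043] tr [0.086, 0.112, -0.024] | deg 2.6 mm 36 dq 41 err 0.0 q 
10 tw [-0.0, -0.0, -0.043] tr [0.081, 0.115, -0.024] | deg 2.6 mm 36 dq 18 err 0.0 q [-8, -13, -13, 143, 135, 49, 120]
11 tw [0.0, 0.0, -0.04] tr [0.012, 0.133, 0.024] | deg 2.4 mm 34 dq 66 err 0.0 q 
12 tw [0.0, 0.0, -0.04] tr [0.007, 0.133, 0.024] | deg 2.4 mm 34 dq 21 err 1.3 q 
13 tw [0.0, 0.0, -0.04] 
[... 4259 characters left out ...]
006, 0.133, 0.024] | deg 2.4 mm 34 dq 9 err 1.1 q 
15 tw [-0.017, 0.0, -0.036] tr [0.001, 0.133, 0.026] | deg 2.4 mm 34 dq 155 err 0.0 q [35, -16, -8, 132, 270, 25, 10]
20 tw [-0.008, 0.083, -0.036] tr [-0.052, 0.106, 0.093] | deg 5.5 mm 37 dq 10 err 0.0 q [52, 23, 6, 131, 249, 82, 65]
21 tw [0.0, 0.0, -0.0] tr [-0.0, -0.0, 0.16] | deg 0.0 mm 40 dq 6 err 0.0 q 
22 tw [0.0, 0.0, -0.0] tr [-0.0, -0.0, 0.16] | deg 0.0 mm 40 dq 6 err 0.0 q 
23 tw [0.0, 0.0, -0.0] tr [-0.0, -0.0, 0.16] | deg 0.0 mm 40 dq 6 err 0.0 q 
24 tw [0.0, 0.0, -0.0] tr [-0.0, -0.0, 0.16] | deg 0.0 mm 40 dq 6 err 0.0 q 
25 tw [0.0, 0.0, -0.0] tr [-0.0, -0.0, 0.16] | deg 0.0 mm 40 dq 6 err 0.0 q [54, 52, 4, 125, 247, 91, 86]
```

```bash
cat > r2.py <<'E'
from r import *
for nm,ch in {"d":[((.54,.20,.34),-25,0,4),((.68,.08,.36),-12,0,5),((.68,-.12,.36),0,0,5),((.58,-.28,.32),8,0,5),(RC+[0,0,.24],11.07,0,4),(RC+[0,0,.10],11.07,0,4)],
"e":[((.54,.20,.34),-20,0,4),((.68,.10,.36),0,0,5),((.70,-.10,.36),0,0,5),((.60,-.28,.32),0,0,5),(RC+[0,0,.24],11.07,0,4),(RC+[0,0,.10],11.07,0,4)],
"f":[((.54,.20,.34),-25,0,4),((.68,.08,.36),-25,0,5),((.70,-.12,.36),-15,0,5),((.60,-.28,.32),-5,0,5),(RC+[0,0,.24],11.07,0,4),(RC+[0,0,.10],11.07,0,4)]}.items():
    print("==",nm); chain(ch)
E
python3 r2.py | awk '{print}' | sed 's/tw.*| //'
```

```text
== d
1 deg 0.1 mm 30 dq 3 err 0.0 q 
2 deg 0.1 mm 30 dq 3 err 0.0 q 
3 deg 0.1 mm 30 dq 3 err 0.0 q 
4 deg 0.1 mm 30 dq 3 err 0.0 q [-93, 22, 41, 131, 92, 72, 119]
5 deg 2.6 mm 37 dq 8 err 0.0 q 
6 deg 2.6 mm 37 dq 9 err 0.0 q 
7 deg 2.6 mm 37 dq 9 err 0.0 q 
8 deg 2.6 mm 37 dq 10 err 0.0 q 
9 deg 2.6 mm 37 dq 10 err 0.0 q [-70, 20, 49, 133, 138, 55, 100]
10 deg 2.4 mm 39 dq 12 err 0.0 q 
11 deg 2.4 mm 39 dq 12 err 0.0 q 
12 deg 2.4 mm 39 dq 12 err 0.0 q 
13 deg 2.4 mm 39 dq 12 err 0.0 q 
14 deg 2.4 mm 39 dq 11 err 0.0 q [-36, 20, 53, 134, 197, 62, 66]
15 deg 1.6 mm 38 dq 7 err 0.0 q 
16 deg 1.6 mm 38 dq 7 err 0.0 q 
17 deg 1.6 mm 38 dq 6 err 0.0 q 
18 deg 1.6 mm 38 dq 7 err 0.0 q 
19 deg 1.6 mm 38 dq 6 err 0.0 q [-4, 33, 55, 131, 226, 92, 52]
20 deg 0.8 mm 32 dq 5 err 0.0 q 
21 deg 0.8 mm 32 dq 5 err 0.0 q 
22 deg 0.8 mm 32 dq 5 err 0.0 q 
23 deg 0.8 mm 32 dq 5 err 0.0 q [12, 47, 50, 132, 232, 112, 60]
24 deg 0.0 mm 35 dq 5 err 0.0 q 
25 deg 0.0 mm 35 dq 5 err 0.0 q 
26 deg 0.0 mm 35 dq 5 err 0.0 q 
27 deg 0.0 mm 35 dq 4 err 0.0 q [26, 60, 31, 126, 232, 113, 75]
== e
1 deg 1.3 mm 30
[... 1437 characters left out ...]
err 0.0 q 
11 deg 2.0 mm 39 dq 10 err 0.0 q 
12 deg 2.0 mm 39 dq 11 err 0.0 q 
13 deg 2.0 mm 39 dq 11 err 0.0 q 
14 deg 2.0 mm 39 dq 11 err 0.0 q [-46, 21, 51, 133, 166, 54, 82]
15 deg 2.0 mm 38 dq 10 err 0.0 q 
16 deg 2.0 mm 38 dq 9 err 0.0 q 
17 deg 2.0 mm 38 dq 9 err 0.0 q 
18 deg 2.0 mm 38 dq 8 err 0.0 q 
19 deg 2.0 mm 38 dq 7 err 0.0 q [-13, 29, 53, 136, 209, 78, 58]
20 deg 4.0 mm 36 dq 9 err 0.0 q 
21 deg 4.0 mm 36 dq 9 err 0.0 q 
22 deg 4.0 mm 36 dq 8 err 0.0 q 
23 deg 4.0 mm 36 dq 7 err 0.0 q [12, 47, 50, 132, 232, 112, 60]
24 deg 0.0 mm 35 dq 5 err 0.0 q 
25 deg 0.0 mm 35 dq 5 err 0.0 q 
26 deg 0.0 mm 35 dq 5 err 0.0 q 
27 deg 0.0 mm 35 dq 4 err 0.0 q [26, 60, 31, 126, 232, 113, 75]
```

```bash
cat > srch.py <<'E'
from r import *
from ik import X,T,E as EE
import numpy as np
def fkq(q):
    p,R,_=fk(q); return p,R
def jac(q):
    p,R=fkq(q); J=np.zeros((6,7)); h=.05
    for i in range(7):
        q2=q.copy(); q2[i]+=h; p2,R2=fkq(q2); J[:3,i]=(p2-p)/np.radians(h); J[3:,i]=Ro.from_matrix(R2@R.T).as_rotvec()/np.radians(h)
    return J,p,R
def follow(q,wps,seg=6):
    q=q.copy(); m=99; p,R=fkq(q); dqm=0
    for g,y,pt,n in wps:
        R1=rotp(y,pt); P1=np.array(g)-R1[:,0]*wp.G; p0,R0=p,R; w=Ro.from_matrix(R0.T@R1).as_rotvec()
        for i in range(1,seg+1):
            Pt=p0+(P1-p0)*i/seg; Rt=R0@Ro.from_rotvec(w*i/seg).as_matrix(); q0=q.copy()
            for k in range(2):
                J,pp,RR=jac(q); e=np.r_[Pt-pp,Ro.from_matrix(Rt@RR.T).as_rotvec()]
                q=q+np.degrees(J.T@np.linalg.solve(J@J.T+1e-6*np.eye(6),e))
            dqm=max(dqm,abs(q-q0).max()*seg/n); m=min(m,np.min(np.minimum(q-lo,hi-q)))
            if m<-8: return q,m,dqm
        p,R=P1,R1
    return q,m,dqm
if __name__=="__main__":
    q0=arm.get_state()["joint_pos"]; rng=np.random.default_rng(1); best=-9
    end=[(RC+[0,0,.24],11.07,0,5),(RC+[0,0,.085],11.07,0,4)]
    d=[((.54,.20,.34),-25,0,4),((.68,.08,.36),-12,0,5),((.68,-.12,.36),0,0,5),((.58,-.28,.32),8,0,5)]
    q,m,s=follow(q0,d+end); print("d",q.round(),m,s)
    import time; t0=time.time()
    while time.time()-t0<400:
        k=rng.uniform
        d=[((k(.5,.62),k(.12,.3),k(.32,.45)),k(-45,0),k(0,35),5),((k(.6,.8),k(-.02,.15),k(.36,.5)),k(-40,20),k(-5,40),6),((k(.6,.8),k(-.2,-.05),k(.36,.5)),k(-20,30),k(-5,40),6),((k(.5,.65),k(-.36,-.2),k(.3,.4)),k(-10,35),k(0,30),6)]
        d=[((round(a[0],2),round(a[1],2),round(a[2],2)),round(b),round(c),n) for a,b,c,n in d]
        q,m,s=follow(q0,d+end)
        if m>best: best=m; print(round(m,1),round(s),q.round().astype(int),d,flush=True)
E
python3 srch.py
```

```text
d [ 19.  67.  37. 125. 224. 120.  71.] -6.970432328365277 12.335905420110567
-4.5 19 [ 22  65  35 125 227 117  73] [((0.56, 0.29, 0.34), -2, 11, 5), ((0.68, 0.12, 0.42), -7, -4, 6), ((0.75, -0.12, 0.41), 19, 9, 6), ((0.57, -0.34, 0.34), -1, 8, 6)]
-0.7 22 [ 27  62  30 125 231 113  76] [((0.58, 0.16, 0.42), -35, 29, 5), ((0.61, 0.12, 0.38), -17, 9, 6), ((0.74, -0.17, 0.42), -20, 7, 6), ((0.56, -0.34, 0.36), 7, 22, 6)]
-0.2 59 [ 33  59  24 125 236 108  80] [((0.59, 0.18, 0.42), -43, 33, 5), ((0.64, 0.06, 0.49), -25, 5, 6), ((0.8, -0.06, 0.43), -17, 22, 6), ((0.54, -0.33, 0.39), 18, 13, 6)]
4.2 46 [ 36  58  21 125 238 105  81] [((0.52, 0.15, 0.33), -23, 2, 5), ((0.76, 0.05, 0.39), -34, 21, 6), ((0.76, -0.11, 0.39), 20, 18, 6), ((0.59, -0.21, 0.37), -5, 21, 6)]
6.2 28 [ 40  56  17 125 240 102  83] [((0.55, 0.23, 0.33), -14, 14, 5), ((0.78, 0.06, 0.36), 5, 26, 6), ((0.79, -0.08, 0.44), 19, 4, 6), ((0.64, -0.24, 0.35), -8, 12, 6)]
7.1 37 [ 55  54   2 124 247  91  87] [((0.52, 0.28, 0.38), -34, 1, 5), ((0.79, 0.06, 0.42), -9, 23, 6), ((0.74, -0.11, 0.38), 20, 20, 6), ((0.64, -0.31, 0.32), 2, 12, 6)]
```

```bash
cat > t3.py <<'E'
from srch import *
q=arm.get_state()["joint_pos"]
for w in [((.52,.28,.38),-34,1,5),((.79,.06,.42),-9,23,10),((.74,-.11,.38),20,20,15),((.64,-.31,.32),2,12,10),(RC+[0,0,.24],11.07,0,6),(RC+[0,0,.085],11.07,0,5)]:
    q,m,s=follow(q,[w],w[3]); print(q.round(),round(m,1),"dq/row",round(s,1))
E
python3 t3.py
cat > r3.py <<'E'
from r import *
chain([((.52,.28,.38),-34,1,5),((.79,.06,.42),-9,23,10)])
E
python3 r3.py
```

```text
[-95.  25.  37. 118.  76.  81. 133.] 12.6 dq/row 5.5
[-63.  14.  54. 111. 102.  13. 150.] 9.8 dq/row 9.2
[ 22.  13.  -4. 113. 256.  37.  34.] 7.1 dq/row 16.5
[ 34.  17.   5. 123. 235.  51.  57.] 17.1 dq/row 3.2
[ 48.  32.  10. 130. 247.  88.  71.] 12.9 dq/row 6.4
[ 50.  54.   7. 124. 245.  95.  86.] 13.7 dq/row 4.6
1 tw [0.001, -0.004, 0.03] tr [0.019, -0.053, -0.105] | deg 1.8 mm 30 dq 6 err 0.0 q 
2 tw [0.001, -0.004, 0.03] tr [0.017, -0.054, -0.105] | deg 1.8 mm 30 dq 5 err 0.0 q 
3 tw [0.001, -0.004, 0.03] tr [0.015, -0.055, -0.105] | deg 1.8 mm 30 dq 5 err 0.0 q 
4 tw [0.001, -0.004, 0.03] tr [0.013, -0.055, -0.105] | deg 1.8 mm 30 dq 5 err 0.0 q 
5 tw [0.001, -0.004, 0.03] tr [0.01, -0.056, -0.105] | deg 1.8 mm 30 dq 4 err 0.0 q [-95, 25, 37, 118, 76, 81, 133]
6 tw [-0.009, -0.036, -0.041] tr [0.137, 0.009, -0.015] | deg 3.3 mm 35 dq 5 err 0.0 q 
7 tw [-0.009, -0.036, -0.041] tr [0.136, 0.015, -0.02] | deg 3.3 mm 35 dq 5 err 0.0 q 
8 tw [-0.009, -0.036, -0.041] tr [0.134, 0.021, -0.025] | deg 3.3 mm 35 dq 5 err 0.0 q 
9 tw [-0.009, -0.036, -0.041] tr [0.132, 0.027, -0.03] | deg 3.3 mm 35 dq 6 err 0.0 q 
10 tw [-0.009, -0.036, -0.041] tr [0.13, 0.033, -0.035] | deg 3.3 mm 35 dq 6 err 0.0 q 
11 tw [-0.009, -0.036, -0.041] tr [0.127, 0.039, -0.039] | deg 3.3 mm 35 dq 7 err 0.0 q 
12 tw [-0.009, -0.036, -0.041] tr [0.123, 0.045, -0.043] | deg 3.3 mm 35 dq 8 err 0.0 q 
13 tw [-0.009, -0.036, -0.041] tr [0.12, 0.05, -0.048] | deg 3.3 mm 35 dq 8 err 0.0 q 
14 tw [-0.009, -0.036, -0.041] tr [0.115, 0.056, -0.051] | deg 3.3 mm 35 dq 9 err 0.0 q 
15 tw [-0.009, -0.036, -0.041] tr [0.111, 0.061, -0.055] | deg 3.3 mm 35 dq 9 err 0.0 q [-62, 14, 53, 111, 102, 13, 150]
```

apply_moves([
  {"twist": [0, -0.004, 0.03], "translation": [0.019, -0.053, -0.105], "claw": -1},
  {"twist": [0, -0.004, 0.03], "translation": [0.017, -0.054, -0.105], "claw": -1},
  {"twist": [0, -0.004, 0.03], "translation": [0.015, -0.055, -0.105], "claw": -1},
  {"twist": [0, -0.004, 0.03], "translation": [0.013, -0.055, -0.105], "claw": -1},
  {"twist": [0, -0.004, 0.03], "translation": [0.01, -0.056, -0.105], "claw": -1},
])

```text
time_s: 20.35
ee_pos: [0.5391, 0.2677, 0.3801]
tcp_rot: [[0.827, -0.563, -0.018], [-0.563, -0.827, 0.005], [-0.018, 0.006, -1.0]]
contact_force: [0.6, 0.5, -1.5]
gripper_width: 0.0627
```

apply_moves([
  {"twist": [-0.009, -0.036, -0.041], "translation": [0.137, 0.009, -0.015], "claw": -1},
  {"twist": [-0.009, -0.036, -0.041], "translation": [0.136, 0.015, -0.02], "claw": -1},
  {"twist": [-0.009, -0.036, -0.041], "translation": [0.134, 0.021, -0.025], "claw": -1},
  {"twist": [-0.009, -0.036, -0.041], "translation": [0.132, 0.027, -0.03], "claw": -1},
  {"twist": [-0.009, -0.036, -0.041], "translation": [0.13, 0.033, -0.035], "claw": -1},
])

```text
time_s: 20.98
ee_pos: [0.675, 0.1611, 0.3944]
tcp_rot: [[0.907, -0.368, -0.207], [-0.365, -0.93, 0.051], [-0.212, 0.029, -0.977]]
contact_force: [-0.2, 0.4, -1.6]
gripper_width: 0.0624
```

```bash
python3 st.py; cat > t3.py <<'E'
from srch import *
q=arm.get_state()["joint_pos"]
for w in [((.79,.06,.42),-9,23,6),((.74,-.11,.38),20,20,15),((.64,-.31,.32),2,12,10),(RC+[0,0,.24],11.07,0,6),(RC+[0,0,.085],11.07,0,5)]:
    q,m,s=follow(q,[w],w[3]); print(q.round(),round(m,1),"dq/row",round(s,1))
E
python3 t3.py
cat > r3.py <<'E'
from r import *
chain([((.79,.06,.42),-9,23,5)])
E
python3 r3.py
```

```text
20.975 [-81.998  11.651  45.22  121.728  94.841  53.55  141.233] [0.675 0.161 0.394] [-0.217  0.442 -1.632] 0.06241247476293783
[[ 0.907 -0.368 -0.207]
 [-0.365 -0.93   0.051]
 [-0.212  0.029 -0.977]]
[-62.  14.  53. 111. 102.  13. 150.] 9.8 dq/row 7.7
[ 22.  13.  -4. 113. 256.  37.  34.] 7.1 dq/row 16.5
[ 34.  17.   5. 123. 235.  51.  57.] 17.1 dq/row 3.2
[ 48.  32.  10. 130. 247.  88.  71.] 12.9 dq/row 6.4
[ 50.  54.   7. 124. 245.  95.  86.] 13.7 dq/row 4.6
1 tw [-0.007, -0.035, -0.042] tr [0.126, 0.038, -0.04] | deg 3.3 mm 34 dq 7 err 0.0 q 
2 tw [-0.007, -0.035, -0.042] tr [0.123, 0.044, -0.044] | deg 3.3 mm 34 dq 8 err 0.0 q 
3 tw [-0.007, -0.035, -0.042] tr [0.119, 0.05, -0.048] | deg 3.3 mm 34 dq 8 err 0.0 q 
4 tw [-0.007, -0.035, -0.042] tr [0.115, 0.055, -0.052] | deg 3.3 mm 34 dq 9 err 0.0 q 
5 tw [-0.007, -0.035, -0.042] tr [0.11, 0.06, -0.056] | deg 3.3 mm 34 dq 9 err 0.0 q [-62, 14, 53, 111, 102, 13, 150]
```

Tracking the prediction exactly.

apply_moves([
  {"twist": [-0.007, -0.035, -0.042], "translation": [0.126, 0.038, -0.04], "claw": -1},
  {"twist": [-0.007, -0.035, -0.042], "translation": [0.123, 0.044, -0.044], "claw": -1},
  {"twist": [-0.007, -0.035, -0.042], "translation": [0.119, 0.05, -0.048], "claw": -1},
  {"twist": [-0.007, -0.035, -0.042], "translation": [0.115, 0.055, -0.052], "claw": -1},
  {"twist": [-0.007, -0.035, -0.042], "translation": [0.11, 0.06, -0.056], "claw": -1},
])

```text
time_s: 21.6
ee_pos: [0.8102, 0.0568, 0.4103]
tcp_rot: [[0.909, -0.156, -0.386], [-0.142, -0.988, 0.064], [-0.391, -0.003, -0.92]]
contact_force: [0.5, 0.1, -1.2]
gripper_width: 0.0629
```

```bash
python3 st.py;python3 t3.py
cat > r3.py <<'E'
from r import *
chain([((.74,-.11,.38),20,20,15)])
E
python3 r3.py
```

```text
21.6 [-62.451  13.63   53.405 111.383 102.598  12.784 149.171] [0.81  0.057 0.41 ] [ 0.527  0.117 -1.239] 0.0628517901595646
[[ 0.909 -0.156 -0.386]
 [-0.142 -0.988  0.064]
 [-0.391 -0.003 -0.92 ]]
[-63.  14.  54. 111. 102.  13. 150.] 9.7 dq/row 0.1
[ 22.  13.  -4. 113. 256.  37.  34.] 7.1 dq/row 16.5
[ 34.  17.   5. 123. 235.  51.  57.] 17.1 dq/row 3.2
[ 48.  32.  10. 130. 247.  88.  71.] 12.9 dq/row 6.4
[ 50.  54.   7. 124. 245.  95.  86.] 13.7 dq/row 4.6
1 tw [-0.012, 0.003, -0.03] tr [-0.002, 0.044, 0.012] | deg 1.9 mm 11 dq 11 err 0.0 q 
2 tw [-0.012, 0.003, -0.03] tr [-0.004, 0.044, 0.012] | deg 1.9 mm 11 dq 12 err 0.0 q 
3 tw [-0.012, 0.003, -0.03] tr [-0.005, 0.044, 0.013] | deg 1.9 mm 11 dq 13 err 0.0 q 
4 tw [-0.012, 0.003, -0.03] tr [-0.006, 0.043, 0.013] | deg 1.9 mm 11 dq 15 err 0.0 q 
5 tw [-0.012, 0.003, -0.03] tr [-0.008, 0.043, 0.014] | deg 1.9 mm 11 dq 17 err 0.0 q 
6 tw [-0.012, 0.003, -0.03] tr [-0.009, 0.042, 0.014] | deg 1.9 mm 11 dq 17 err 0.0 q 
7 tw [-0.012, 0.003, -0.03] tr [-0.011, 0.042, 0.015] | deg 1.9 mm 11 dq 16 err 0.0 q 
8 tw [-0.012, 0.003, -0.03] tr [-0.012, 0.041, 0.015] | deg 1.9 mm 11 dq 13 err 0.0 q 
9 tw [-0.012, 0.003, -0.03] tr [-0.013, 0.041, 0.016] | deg 1.9 mm 11 dq 10 err 0.0 q 
10 tw [-0.012, 0.003, -0.03] tr [-0.015, 0.04, 0.016] | deg 1.9 mm 11 dq 8 err 0.0 q 
11 tw [-0.012, 0.003, -0.03] tr [-0.016, 0.039, 0.017] | deg 1.9 mm 11 dq 6 err 0.0 q 
12 tw [-0.012, 0.003, -0.03] tr [-0.017, 0.039, 0.017] | deg 1.9 mm 11 dq 5 err 0.0 q 
13 tw [-0.012, 0.003, -0.03] tr [-0.018, 0.038, 0.018] | deg 1.9 mm 11 dq 4 err 0.0 q 
14 tw [-0.012, 0.003, -0.03] tr [-0.02, 0.037, 0.018] | deg 1.9 mm 11 dq 4 err 0.0 q 
15 tw [-0.012, 0.003, -0.03] tr [-0.021, 0.036, 0.018] | deg 1.9 mm 11 dq 4 err 0.0 q [16, 13, 3, 113, 255, 38, 33]
```

apply_moves([
  {"twist": [-0.012, 0.003, -0.03], "translation": [-0.002, 0.044, 0.012], "claw": -1},
  {"twist": [-0.012, 0.003, -0.03], "translation": [-0.004, 0.044, 0.012], "claw": -1},
  {"twist": [-0.012, 0.003, -0.03], "translation": [-0.005, 0.044, 0.013], "claw": -1},
  {"twist": [-0.01, 0.003, -0.025], "translation": [-0.005, 0.036, 0.011], "claw": -1},
  {"twist": [-0.01, 0.003, -0.025], "translation": [-0.007, 0.036, 0.012], "claw": -1},
])

```text
time_s: 22.22
ee_pos: [0.7936, 0.0077, 0.3969]
tcp_rot: [[0.926, 0.002, -0.377], [0.003, -1.0, 0.004], [-0.377, -0.005, -0.926]]
contact_force: [0.9, -0.0, -0.2]
gripper_width: 0.0626
```

```bash
sed -i 's/\[((.79,.06,.42),-9,23,6),/[/' t3.py; python3 st.py;python3 t3.py
sed -i 's/20,20,15/20,20,12/' r3.py
python3 r3.py
```

```text
22.225 [-25.307   7.421  21.363 115.398 165.425  10.327 100.047] [0.794 0.008 0.397] [ 0.898 -0.046 -0.221] 0.06257054521115964
[[ 0.926  0.002 -0.377]
 [ 0.003 -1.     0.004]
 [-0.377 -0.005 -0.926]]
[ 20.  13.  -1. 113. 256.  37.  33.] 7.5 dq/row 11.3
[ 31.  17.   7. 123. 234.  52.  56.] 17.3 dq/row 3.2
[ 46.  32.  12. 130. 247.  89.  71.] 12.8 dq/row 6.4
[ 48.  55.   9. 124. 244.  96.  85.] 13.6 dq/row 4.6
1 tw [-0.01, 0.003, -0.026] tr [-0.007, 0.037, 0.012] | deg 1.7 mm 10 dq 14 err 0.0 q 
2 tw [-0.01, 0.003, -0.026] tr [-0.008, 0.037, 0.012] | deg 1.7 mm 10 dq 14 err 0.0 q 
3 tw [-0.01, 0.003, -0.026] tr [-0.009, 0.036, 0.012] | deg 1.7 mm 10 dq 13 err 0.0 q 
4 tw [-0.01, 0.003, -0.026] tr [-0.01, 0.036, 0.013] | deg 1.7 mm 10 dq 11 err 0.0 q 
5 tw [-0.01, 0.003, -0.026] tr [-0.011, 0.035, 0.013] | deg 1.7 mm 10 dq 9 err 0.0 q 
6 tw [-0.01, 0.003, -0.026] tr [-0.012, 0.035, 0.013] | deg 1.7 mm 10 dq 7 err 0.0 q 
7 tw [-0.01, 0.003, -0.026] tr [-0.013, 0.034, 0.014] | deg 1.7 mm 10 dq 5 err 0.0 q 
8 tw [-0.01, 0.003, -0.026] tr [-0.014, 0.034, 0.014] | deg 1.7 mm 10 dq 4 err 0.0 q 
9 tw [-0.01, 0.003, -0.026] tr [-0.015, 0.033, 0.014] | deg 1.7 mm 10 dq 4 err 0.0 q 
10 tw [-0.01, 0.003, -0.026] tr [-0.016, 0.033, 0.015] | deg 1.7 mm 10 dq 3 err 0.0 q 
11 tw [-0.01, 0.003, -0.026] tr [-0.017, 0.032, 0.015] | deg 1.7 mm 10 dq 3 err 0.0 q 
12 tw [-0.01, 0.003, -0.026] tr [-0.018, 0.031, 0.015] | deg 1.7 mm 10 dq 3 err 0.0 q [15, 13, 5, 114, 255, 38, 33]
```

apply_moves([
  {"twist": [-0.01, 0.003, -0.026], "translation": [-0.007, 0.037, 0.012], "claw": -1},
  {"twist": [-0.01, 0.003, -0.026], "translation": [-0.008, 0.037, 0.012], "claw": -1},
  {"twist": [-0.01, 0.003, -0.026], "translation": [-0.009, 0.036, 0.012], "claw": -1},
  {"twist": [-0.01, 0.003, -0.026], "translation": [-0.01, 0.036, 0.013], "claw": -1},
  {"twist": [-0.01, 0.003, -0.026], "translation": [-0.011, 0.035, 0.013], "claw": -1},
])

```text
time_s: 22.85
ee_pos: [0.7802, -0.0387, 0.386]
tcp_rot: [[0.922, 0.147, -0.359], [0.14, -0.989, -0.045], [-0.361, -0.009, -0.932]]
contact_force: [-0.3, -0.4, -0.9]
gripper_width: 0.0628
```

```bash
cat > t3.py <<'E'
from srch import *
q0=arm.get_state()["joint_pos"]; print(q0.round())
A=[((.74,-.11,.38),20,20,4),((.64,-.31,.32),2,12,5)]; e=[(RC+[0,0,.22],11.07,0,5),(RC+[0,0,.085],11.07,0,4)]
for l in (A+e, [((.64,-.28,.32),8,10,6)]+e, [((.72,-.15,.36),14,15,4),((.60,-.31,.30),10,5,4)]+e):
    q=q0; print("--")
    for w in l:
        q,m,s=follow(q,[w],w[3]); print(q.round(),round(m,1),"dq/row",round(s,1))
E
python3 t3.py
```

```text
[  9.   8.  -4. 116. 226.  17.  50.]
--
[ 21.  13.  -2. 113. 256.  37.  34.] 14.3 dq/row 11.2
[ 32.  17.   6. 123. 234.  51.  56.] 19.9 dq/row 6.1
[ 47.  35.  11. 130. 246.  90.  73.] 13.3 dq/row 8.0
[ 49.  55.   8. 124. 244.  95.  86.] 14.3 dq/row 5.0
--
[ 29.  18.   9. 123. 238.  58.  56.] 19.5 dq/row 6.9
[ 44.  35.  14. 130. 245.  91.  73.] 13.2 dq/row 6.8
[ 46.  55.  11. 124. 243.  97.  85.] 14.2 dq/row 5.0
--
[ 20.  14.   2. 119. 239.  41.  48.] 20.2 dq/row 6.1
[ 36.  24.  10. 124. 240.  71.  60.] 19.4 dq/row 7.4
[ 45.  35.  13. 130. 246.  91.  73.] 13.2 dq/row 4.1
[ 47.  55.  10. 124. 244.  97.  85.] 14.2 dq/row 5.0
```

Second option: straight, 7 rows, then 8 to above the rest.

```bash
cat > r3.py <<'E'
from r import *
chain([((.63,-.29,.31),9,8,7),(RC+[0,0,.17],11.07,0,8)])
E
python3 r3.py
```

```text
1 tw [-0.002, 0.031, -0.001] tr [-0.071, 0.13, 0.075] | deg 1.9 mm 41 dq 6 err 0.0 q 
2 tw [-0.002, 0.031, -0.001] tr [-0.074, 0.13, 0.073] | deg 1.9 mm 41 dq 7 err 0.0 q 
3 tw [-0.002, 0.031, -0.001] tr [-0.076, 0.129, 0.07] | deg 1.9 mm 41 dq 7 err 0.0 q 
4 tw [-0.002, 0.031, -0.001] tr [-0.078, 0.129, 0.068] | deg 1.9 mm 41 dq 7 err 0.0 q 
5 tw [-0.002, 0.031, -0.001] tr [-0.081, 0.129, 0.066] | deg 1.9 mm 41 dq 7 err 0.0 q 
6 tw [-0.002, 0.031, -0.001] tr [-0.083, 0.129, 0.063] | deg 1.9 mm 41 dq 6 err 0.0 q 
7 tw [-0.002, 0.031, -0.001] tr [-0.085, 0.129, 0.061] | deg 1.9 mm 41 dq 6 err 0.0 q [31, 21, 10, 123, 238, 63, 57]
8 tw [-0.0, 0.017, -0.004] tr [-0.063, 0.001, 0.078] | deg 1.0 mm 25 dq 4 err 0.0 q 
9 tw [-0.0, 0.017, -0.004] tr [-0.065, 0.001, 0.077] | deg 1.0 mm 25 dq 4 err 0.0 q 
10 tw [-0.0, 0.017, -0.004] tr [-0.066, 0.0, 0.076] | deg 1.0 mm 25 dq 4 err 0.0 q 
11 tw [-0.0, 0.017, -0.004] tr [-0.067, 0.0, 0.075] | deg 1.0 mm 25 dq 4 err 0.0 q 
12 tw [-0.0, 0.017, -0.004] tr [-0.068, -0.0, 0.073] | deg 1.0 mm 25 dq 4 err 0.0 q 
13 tw [-0.0, 0.017, -0.004] tr [-0.07, -0.001, 0.072] | deg 1.0 mm 25 dq 4 err 0.0 q 
14 tw [-0.0, 0.017, -0.004] tr [-0.071, -0.001, 0.071] | deg 1.0 mm 25 dq 4 err 0.0 q 
15 tw [-0.0, 0.017, -0.004] tr [-0.072, -0.001, 0.07] | deg 1.0 mm 25 dq 3 err 0.0 q [46, 43, 12, 128, 245, 93, 78]
```

apply_moves([
  {"twist": [-0.002, 0.031, -0.001], "translation": [-0.071, 0.13, 0.075], "claw": -1},
  {"twist": [-0.002, 0.031, -0.001], "translation": [-0.074, 0.13, 0.073], "claw": -1},
  {"twist": [-0.002, 0.031, -0.001], "translation": [-0.076, 0.129, 0.07], "claw": -1},
  {"twist": [-0.002, 0.031, -0.001], "translation": [-0.078, 0.129, 0.068], "claw": -1},
  {"twist": [-0.002, 0.031, -0.001], "translation": [-0.081, 0.129, 0.066], "claw": -1},
])

```text
time_s: 23.48
ee_pos: [0.6882, -0.2155, 0.33]
tcp_rot: [[0.967, 0.155, -0.201], [0.152, -0.988, -0.03], [-0.204, -0.002, -0.979]]
contact_force: [0.6, -1.2, -1.4]
gripper_width: 0.0625
```

apply_moves([
  {"twist": [-0.002, 0.031, -0.001], "translation": [-0.083, 0.129, 0.063], "claw": -1},
  {"twist": [-0.002, 0.031, -0.001], "translation": [-0.085, 0.129, 0.061], "claw": -1},
  {"twist": [0, 0.017, -0.004], "translation": [-0.063, 0.001, 0.078], "claw": -1},
  {"twist": [0, 0.017, -0.004], "translation": [-0.065, 0, 0.077], "claw": -1},
  {"twist": [0, 0.017, -0.004], "translation": [-0.066, 0, 0.076], "claw": -1},
])

```text
time_s: 24.1
ee_pos: [0.5978, -0.2948, 0.2561]
tcp_rot: [[0.982, 0.17, -0.085], [0.169, -0.986, -0.015], [-0.086, -0.0, -0.996]]
contact_force: [0.4, -0.6, -1.4]
gripper_width: 0.0623
```

```bash
python3 st.py; cat > r3.py <<'E'
from r import *
chain([(RC+[0,0,.15],11.07,0,6)])
E
python3 r3.py
```

```text
24.1 [ 35.396  27.448  11.568 127.223 238.571  75.218  65.181] [ 0.598 -0.295  0.256] [ 0.376 -0.603 -1.4  ] 0.062323704597717446
[[ 0.982  0.17  -0.085]
 [ 0.169 -0.986 -0.015]
 [-0.086 -0.    -0.996]]
1 tw [-0.0, 0.014, -0.004] tr [-0.055, 0.001, 0.076] | deg 0.9 mm 23 dq 4 err 0.0 q 
2 tw [-0.0, 0.014, -0.004] tr [-0.056, 0.001, 0.075] | deg 0.9 mm 23 dq 3 err 0.0 q 
3 tw [-0.0, 0.014, -0.004] tr [-0.057, 0.0, 0.074] | deg 0.9 mm 23 dq 3 err 0.0 q 
4 tw [-0.0, 0.014, -0.004] tr [-0.058, 0.0, 0.073] | deg 0.9 mm 23 dq 3 err 0.0 q 
5 tw [-0.0, 0.014, -0.004] tr [-0.059, -0.0, 0.072] | deg 0.9 mm 23 dq 3 err 0.0 q 
6 tw [-0.0, 0.014, -0.004] tr [-0.06, -0.0, 0.072] | deg 0.9 mm 23 dq 3 err 0.0 q [45, 46, 13, 128, 244, 95, 80]
```

apply_moves([
  {"twist": [0, 0.016, -0.004], "translation": [-0.065, 0, 0.076], "claw": -1},
  {"twist": [0, 0.016, -0.004], "translation": [-0.067, 0, 0.075], "claw": -1},
  {"twist": [0, 0.016, -0.004], "translation": [-0.069, 0, 0.074], "claw": -1},
  {"twist": [0, 0.017, -0.004], "translation": [-0.07, 0, 0.05], "claw": -1},
  {"twist": [0, 0.017, -0.004], "translation": [-0.072, 0, 0.03], "claw": -1},
])

```text
time_s: 24.72
ee_pos: [0.5096, -0.3106, 0.1847]
tcp_rot: [[0.982, 0.19, -0.001], [0.19, -0.982, 0.002], [-0.0, -0.002, -1.0]]
contact_force: [-0.4, 0.1, -2.1]
gripper_width: 0.0623
```

```bash
python3 st.py; python3 snap.py 20 wrist scene side; python3 fc.py c20.pkl "(265,280,365,400)"; python3 - <<'E'
import cv2
a=cv2.imread("pics/scene20.png")[150:310,320:520]; cv2.imwrite("pics/s20c.png",cv2.resize(a,None,fx=4,fy=3.75))
E
```

```text
24.725 [ 44.162  40.618  13.451 129.114 244.208  93.164  76.195] [ 0.51  -0.311  0.185] [-0.444  0.079 -2.134] 0.062317702750604706
[[ 0.982  0.19  -0.001]
 [ 0.19  -0.982  0.002]
 [-0.    -0.002 -1.   ]]
face tool-x -0.02947754294164616 fit y,z,c [-0.0156  0.006  -0.0294]
board mid rack xyz -0.21946143897249243 -0.41820981662904066 0.18504032244878668
```

```bash
cat > bt.py <<'E'
from r import *
import sys
from h import *
W=cloud(pickle.load(open(sys.argv[1],"rb"))["scene"]); zt=float(sys.argv[2])
X=W-np.r_[RC[:2],0]; x=X@rx; y=X@ry; z=W[...,2]
q=(z>zt-.05)&(z<zt+.01)&(abs(x)<.03)&(abs(y)<.06); vv,uu=np.where(q)
q2=q&(z>zt-.04); print(q2.sum(),"x med",np.median(x[q2]),np.percentile(x[q2],[5,25,75,95]),"y ext",y[q2].min(),y[q2].max(),"zmax",z[q2].max(), "slope x/y",np.polyfit(y[q2],x[q2],1),"slope x/z",np.polyfit(z[q2],x[q2],1)[0])
s=arm.get_state(); P=s["ee_pos"]+s["tcp_rot"][:,0]*wp.G; print("FK board mid rel rest",(P-RC)@rx,(P-RC)@ry,P[2])
E
python3 bt.py c20.pkl .277
```

```text
149 x med -0.0019659045515912394 [-0.004 -0.003  0.001  0.003] y ext -0.027872819335038 0.03617090460612556 zmax 0.27891767325681466 slope x/y [ 0.048 -0.002] slope x/z 0.04838168937119006
FK board mid rel rest 0.0024588432310626647 -0.0004192560812069192 0.18504034833506025
```

apply_moves([
  {"twist": [0, 0, 0], "translation": [-0.002, 0.002, 0.1], "claw": -1},
  {"twist": [0, 0, 0], "translation": [-0.002, 0.002, 0.1], "claw": -1},
  {"twist": [0, 0, 0], "translation": [-0.001, 0.002, 0.1], "claw": -1},
  {"twist": [0, 0, 0], "translation": [0, 0, 0], "claw": -1},
  {"twist": [0, 0, 0], "translation": [0, 0, 0], "claw": -1},
])

```text
time_s: 25.5
ee_pos: [0.5111, -0.3128, 0.1136]
tcp_rot: [[0.982, 0.191, 0.005], [0.191, -0.982, -0.002], [0.004, 0.003, -1.0]]
contact_force: [0.8, 0.1, -1.2]
gripper_width: 0.0627
```

```bash
python3 st.py; python3 - <<'E'
from station import optics
import numpy as np,pickle,cv2
d={}
fr=[optics.read_camera("scene") for _ in range(4)]
c=fr[0]; z=np.stack([f["range_z"] for f in fr]).astype(float); z[z==0]=np.nan
c["range_z"]=np.nan_to_num(np.nanmedian(z,0)); c["frame"]=np.mean([f["frame"] for f in fr],0).astype(np.uint8); d["scene"]=c
pickle.dump(d,open("c21.pkl","wb"))
a=c["frame"][180:290,380:480,::-1]; cv2.imwrite("pics/s21c.png",cv2.resize(a,None,fx=6,fy=5.4,interpolation=cv2.INTER_CUBIC))
E
python3 bt.py c21.pkl .202
```

```text
25.5 [ 45.319  51.191  11.734 125.533 242.995  96.659  82.633] [ 0.511 -0.313  0.114] [ 0.834  0.123 -1.217] 0.06270917441511242
[[ 0.982  0.191  0.005]
 [ 0.191 -0.982 -0.002]
 [ 0.004  0.003 -1.   ]]
156 x med 0.000718244795845497 [-0.001 -0.     0.004  0.007] y ext -0.03013684276015954 0.03394854532067486 zmax 0.2087990679148454 slope x/y [0.033 0.002] slope x/z 0.02401013563659584
FK board mid rel rest 0.003209232493770568 -0.0022037761940098036 0.11382675682624148
```

apply_moves([
  {"twist": [0, 0, 0], "translation": [-0.01, 0, 0], "claw": -1},
  {"twist": [0, 0, 0], "translation": [0, 0, 0.03], "claw": -1},
  {"twist": [0, 0, 0], "translation": [0, 0, 0.03], "claw": -1},
  {"twist": [0, 0, 0], "translation": [0, 0, 0.03], "claw": -1},
  {"twist": [0, 0, 0], "translation": [0, 0, 0], "claw": -1},
])

```text
time_s: 26.32
ee_pos: [0.508, -0.3133, 0.0887]
tcp_rot: [[0.982, 0.191, 0.001], [0.191, -0.982, -0.001], [0.001, 0.001, -1.0]]
contact_force: [-0.7, 0.5, -2.3]
gripper_width: 0.0628
```

```bash
python3 st.py; python3 - <<'E'
from station import optics
import numpy as np,pickle,cv2
d={}
fr=[optics.read_camera("scene") for _ in range(3)]
c=fr[0]; z=np.stack([f["range_z"] for f in fr]).astype(float); z[z==0]=np.nan
c["range_z"]=np.nan_to_num(np.nanmedian(z,0)); c["frame"]=np.mean([f["frame"] for f in fr],0).astype(np.uint8); d["scene"]=c
pickle.dump(d,open("c22.pkl","wb"))
a=c["frame"][180:290,380:480,::-1]; cv2.imwrite("pics/s22c.png",cv2.resize(a,None,fx=6,fy=5.4,interpolation=cv2.INTER_CUBIC))
E
python3 bt.py c22.pkl .183; python3 snap.py 22w wrist
```

```text
26.325 [ 45.846  54.586  11.378 124.325 242.973  97.592  84.45 ] [ 0.508 -0.313  0.089] [-0.667  0.467 -2.289] 0.06279197211948971
[[ 0.982  0.191  0.001]
 [ 0.191 -0.982 -0.001]
 [ 0.001  0.001 -1.   ]]
132 x med -0.0014497065728050033 [-0.003 -0.003  0.002  0.005] y ext -0.02957403691672857 0.03394184004669065 zmax 0.18191855643257357 slope x/y [ 0.046 -0.001] slope x/z 0.06103755033451132
FK board mid rel rest 0.00037416006323763893 -0.001861313120605325 0.0895389108912861
```

apply_moves([
  {"twist": [0, 0, 0], "translation": [0, 0, 0.016], "claw": -1},
  {"twist": [0, 0, 0], "translation": [0, 0, 0.016], "claw": -1},
  {"twist": [0, 0, 0], "translation": [0, 0, 0.016], "claw": -1},
  {"twist": [0, 0, 0], "translation": [0, 0, 0.006], "claw": -1},
  {"twist": [0, 0, 0], "translation": [0, 0, 0], "claw": -1},
])

```text
time_s: 27.15
ee_pos: [0.5082, -0.3137, 0.0763]
tcp_rot: [[0.982, 0.19, 0.003], [0.19, -0.982, -0.002], [0.002, 0.003, -1.0]]
contact_force: [-2.0, -0.7, -1.2]
gripper_width: 0.0627
```

apply_moves([
  {"twist": [0, 0, 0], "translation": [0, 0, 0.006], "claw": -1},
  {"twist": [0, 0, 0], "translation": [0, 0, 0.006], "claw": -1},
  {"twist": [0, 0, 0], "translation": [0, 0, 0], "claw": -1},
  {"twist": [0, 0, 0], "translation": [0, 0, 0], "claw": -1},
  {"twist": [0, 0, 0], "translation": [0, 0, 0], "claw": -1},
])

```text
time_s: 27.78
ee_pos: [0.5083, -0.3136, 0.0738]
tcp_rot: [[0.982, 0.19, 0.004], [0.191, -0.982, -0.002], [0.003, 0.003, -1.0]]
contact_force: [-4.1, -1.0, 2.1]
gripper_width: 0.0625
```

apply_moves([
  {"twist": [0, 0, 0], "translation": [-0.004, 0, 0], "claw": -1},
  {"twist": [0, 0, 0], "translation": [0, 0, 0.003], "claw": -1},
  {"twist": [0, 0, 0], "translation": [0, 0, 0.003], "claw": -1},
  {"twist": [0, 0, 0], "translation": [0, 0, 0], "claw": -1},
  {"twist": [0, 0, 0], "translation": [0, 0, 0], "claw": -1},
])

```text
time_s: 28.4
ee_pos: [0.5079, -0.3136, 0.0738]
tcp_rot: [[0.981, 0.191, 0.008], [0.192, -0.981, -0.002], [0.007, 0.004, -1.0]]
contact_force: [-0.2, -0.0, 5.8]
gripper_width: 0.0629
```

```bash
python3 st.py; python3 snap.py 23 wrist; python3 fc.py c23.pkl "(265,280,365,400)"
```

```text
28.4 [ 46.133  56.925  11.009 123.23  242.859  98.472  85.74 ] [ 0.508 -0.314  0.074] [-0.2   -0.02   5.768] 0.06286772706570658
[[ 0.981  0.191  0.008]
 [ 0.192 -0.981 -0.002]
 [ 0.007  0.004 -1.   ]]
face tool-x -0.029322276231499536 fit y,z,c [-0.0183 -0.0017 -0.0293]
board mid rack xyz -0.22148606365110662 -0.4199994839959936 0.07368443822080938
```

apply_moves([
  {"twist": [0, 0, 0], "translation": [0, 0, -0.002], "claw": -1},
  {"twist": [0, 0, 0], "translation": [0, 0, 0], "claw": -1},
  {"twist": [0, 0, 0], "translation": [0, 0, 0], "claw": 0.55},
  {"twist": [0, 0, 0], "translation": [0, 0, 0], "claw": 0.65},
  {"twist": [0, 0, 0], "translation": [0, 0, 0], "claw": 0.8},
])

```text
time_s: 29.08
ee_pos: [0.5072, -0.3135, 0.0719]
tcp_rot: [[0.982, 0.191, 0.002], [0.191, -0.982, -0.002], [0.001, 0.002, -1.0]]
contact_force: [0.5, 0.1, 0.3]
gripper_width: 0.0769
```

```bash
python3 st.py; python3 snap.py 24 wrist; python3 fc.py c24.pkl "(265,280,365,400)"
```

```text
29.075 [ 46.129  56.942  11.067 123.305 242.864  98.219  85.687] [ 0.507 -0.314  0.072] [0.515 0.082 0.258] 0.07693566634440248
[[ 0.982  0.191  0.002]
 [ 0.191 -0.982 -0.002]
 [ 0.001  0.002 -1.   ]]
face tool-x -0.04448763818990506 fit y,z,c [-0.0014  0.1894 -0.0406]
board mid rack xyz -0.2372739029934089 -0.420861222071075 0.07200361566653207
```

apply_moves([
  {"twist": [0, 0, 0], "translation": [0, 0, 0], "claw": -1},
  {"twist": [0, 0, 0], "translation": [0, 0, 0], "claw": -1},
  {"twist": [0, 0, 0], "translation": [0, 0, 0], "claw": -1},
  {"twist": [0, 0, 0], "translation": [0, 0, 0], "claw": -1},
  {"twist": [0, 0, 0], "translation": [0, 0, 0], "claw": -1},
])

```text
time_s: 29.75
ee_pos: [0.5072, -0.3137, 0.0723]
tcp_rot: [[0.982, 0.191, 0.002], [0.191, -0.982, -0.002], [0.002, 0.002, -1.0]]
contact_force: [-0.8, 0.3, -0.5]
gripper_width: 0.0633
```

```bash
python3 st.py; python3 snap.py 25 wrist; cat > tilt.py <<'E'
import sys
from r import *
from h import *
def tilt(f,box):
    W=cloud(pickle.load(open(f,"rb"))["wrist"]); u0,v0,u1,v1=box
    X=(W-RC)[v0:v1,u0:u1].reshape(-1,3); X=X[~np.isnan(X).any(1)]; x,y,z=X@rx,X@ry,X[:,2]
    m=abs(x-np.median(x))<.02; x,y,z=x[m],y[m],z[m]
    for _ in range(4):
        A=np.c_[y,z,np.ones(len(y))]; c,*_=np.linalg.lstsq(A,x,rcond=None); r=x-A@c; k=abs(r)<max(2*np.std(r),.002); x,y,z=x[k],y[k],z[k]
    print("yaw slope %.3f lean(+=away) %.2f deg; face x at z=.014: %.1f mm, at .06 %.1f, n %d rms %.1f"%(c[0],np.degrees(np.arctan(c[1])),1000*(c[2]+c[1]*.014),1000*(c[2]+c[1]*.06),len(x),1000*np.std(r)))
tilt(sys.argv[1],eval(sys.argv[2]))
E
python3 tilt.py c25.pkl "(250,305,385,420)"; python3 tilt.py c23.pkl "(265,280,365,400)"
```

```text
29.75 [ 46.137  56.917  11.075 123.306 242.873  98.249  85.69 ] [ 0.507 -0.314  0.072] [-0.834  0.328 -0.45 ] 0.06331592106896036
[[ 0.982  0.191  0.002]
 [ 0.191 -0.982 -0.002]
 [ 0.002  0.002 -1.   ]]
yaw slope 0.003 lean(+=away) -11.89 deg; face x at z=.014: -5.8 mm, at .06 -15.5, n 15435 rms 0.7
yaw slope 0.019 lean(+=away) -0.32 deg; face x at z=.014: -6.3 mm, at .06 -6.5, n 11866 rms 0.8
```

```bash
cat > piv.py <<'E'
from r import *
from ik import ik
import sys
def piv(total,n,px=.001,pz=.014):
    s=arm.get_state(); A=s["tcp_rot"]; p=s["ee_pos"]; q=s["joint_pos"]; pv=RC+px*rx+np.array([0,0,pz])
    Rw=Ro.from_rotvec(ry*total/n,degrees=True).as_matrix()  # +about ry takes z->x
    for i in range(n):
        p2=pv+Rw@(p-pv); A2=Rw@A; t=A.T@(p2-p)/.25; w=Ro.from_matrix(A.T@A2).as_rotvec(degrees=True)/60
        q2,e,er=ik(p2,A2,q,3e-4); print("tw",w.round(3).tolist(),"tr",t.round(4).tolist(),"dq",abs(q2-q).max().round(1),p2.round(4)); p,A,q=p2,A2,q2
    print(q.round())
piv(float(sys.argv[1]),int(sys.argv[2]))
E
python3 piv.py 12.5 5
```

```text
tw [-0.0, -0.042, -0.0] tr [0.0101, -0.0, 0.0039] dq 2.6 [ 0.51  -0.313  0.071]
tw [-0.0, -0.042, -0.0] tr [0.0101, -0.0, 0.0039] dq 2.7 [ 0.512 -0.313  0.07 ]
tw [-0.0, -0.042, -0.0] tr [0.0101, -0.0, 0.0039] dq 2.7 [ 0.514 -0.312  0.069]
tw [-0.0, -0.042, -0.0] tr [0.0101, -0.0, 0.0039] dq 2.8 [ 0.517 -0.312  0.068]
tw [-0.0, -0.042, -0.0] tr [0.0101, -0.0, 0.0039] dq 2.9 [ 0.519 -0.311  0.066]
[ 40.  49.  15. 126. 243.  85.  79.]
```

apply_moves([
  {"twist": [0, -0.042, 0], "translation": [0.01, 0, 0.0035], "claw": -1},
  {"twist": [0, -0.042, 0], "translation": [0.01, 0, 0.0035], "claw": -1},
  {"twist": [0, -0.042, 0], "translation": [0.01, 0, 0.0035], "claw": -1},
  {"twist": [0, -0.042, 0], "translation": [0.01, 0, 0.0035], "claw": -1},
  {"twist": [0, -0.042, 0], "translation": [0.01, 0, 0.0035], "claw": -1},
])

```text
time_s: 30.42
ee_pos: [0.5187, -0.3115, 0.067]
tcp_rot: [[0.958, 0.19, -0.213], [0.185, -0.982, -0.044], [-0.218, 0.002, -0.976]]
contact_force: [-5.3, -0.6, 0.2]
gripper_width: 0.0629
```

```bash
python3 st.py; python3 snap.py 26 wrist;python3 tilt.py c26.pkl "(250,305,385,420)"
```

```text
30.425 [ 40.266  48.342  15.203 126.38  242.537  84.474  79.171] [ 0.519 -0.312  0.067] [-5.319 -0.612  0.247] 0.06292005356383984
[[ 0.958  0.19  -0.213]
 [ 0.185 -0.982 -0.044]
 [-0.218  0.002 -0.976]]
yaw slope 0.004 lean(+=away) 1.10 deg; face x at z=.014: -6.5 mm, at .06 -5.6, n 15442 rms 0.7
```

apply_moves([
  {"twist": [0, 0, 0], "translation": [-0.003, 0, 0], "claw": -1},
  {"twist": [0, 0, 0], "translation": [0, 0, 0], "claw": -1},
  {"twist": [0, 0, 0], "translation": [0, 0, 0], "claw": -1},
  {"twist": [0, 0, 0], "translation": [0, 0, 0], "claw": -1},
  {"twist": [0, 0, 0], "translation": [0, 0, 0], "claw": -1},
])

```text
time_s: 31.1
ee_pos: [0.5185, -0.3116, 0.0673]
tcp_rot: [[0.959, 0.191, -0.211], [0.186, -0.982, -0.043], [-0.215, 0.003, -0.977]]
contact_force: [-2.5, -0.7, 0.0]
gripper_width: 0.0626
```

```bash
python3 - <<'E'
from station import arm,optics
import numpy as np
F=[]
for i in range(3):
    F.append(arm.get_state()["contact_force"]); optics.read_camera("scene")
print(np.round(F,1))
E
python3 snap.py 27 wrist;python3 tilt.py c27.pkl "(250,305,385,420)"
```

```text
[[-2.5 -0.7  0. ]
 [-2.2 -0.1 -1.2]
 [-2.1  0.1 -0.5]]
yaw slope 0.004 lean(+=away) 0.60 deg; face x at z=.014: -6.2 mm, at .06 -5.7, n 15440 rms 0.7
```

apply_moves([
  {"twist": [0, -0.006, 0], "translation": [-0.002, 0, 0.001], "claw": -1},
  {"twist": [0, 0, 0], "translation": [0, 0, 0.001], "claw": -1},
  {"twist": [0, 0, 0], "translation": [0, 0, 0], "claw": -1},
  {"twist": [0, 0, 0], "translation": [0, 0, 0], "claw": -1},
  {"twist": [0, 0, 0], "translation": [0, 0, 0], "claw": -1},
])

```text
time_s: 31.92
ee_pos: [0.5179, -0.3117, 0.067]
tcp_rot: [[0.957, 0.191, -0.217], [0.185, -0.982, -0.045], [-0.221, 0.003, -0.975]]
contact_force: [0.1, -0.3, -2.3]
gripper_width: 0.063
```

```bash
python3 - <<'E'
from station import arm,optics
import numpy as np
F=[]
for i in range(3):
    F.append(arm.get_state()["contact_force"]); optics.read_camera("scene")
print(np.round(F,1))
E
python3 snap.py 28 wrist;python3 tilt.py c28.pkl "(250,305,385,420)"
```

```text
[[ 0.1 -0.3 -2.3]
 [ 0.9 -0.2 -1.6]
 [-0.5  0.5 -2. ]]
yaw slope 0.004 lean(+=away) 0.71 deg; face x at z=.014: -6.9 mm, at .06 -6.3, n 15428 rms 0.7
```

apply_moves([
  {"twist": [0, 0, 0], "translation": [0.001, 0, 0.004], "claw": -1},
  {"twist": [0, 0, 0], "translation": [0, 0, 0], "claw": -1},
  {"twist": [0, 0, 0], "translation": [0, 0, 0], "claw": -1},
  {"twist": [0, 0, 0], "translation": [0, 0, 0], "claw": -1},
  {"twist": [0, 0, 0], "translation": [0, 0, 0], "claw": -1},
])

```text
time_s: 32.75
ee_pos: [0.5179, -0.3118, 0.066]
tcp_rot: [[0.957, 0.19, -0.217], [0.185, -0.982, -0.045], [-0.222, 0.003, -0.975]]
contact_force: [-0.7, 0.1, -2.1]
gripper_width: 0.0633
```

```bash
python3 - <<'E'
from station import arm,optics
import numpy as np
F=[]
for i in range(3):
    F.append(arm.get_state()["contact_force"]); optics.read_camera("scene")
print(np.round(F,1),arm.get_state()["ee_pos"])
E
```

```text
[[-0.7  0.1 -2.1]
 [-0.2  0.3 -1. ]
 [ 0.1 -0.3 -1.6]] [ 0.51791219 -0.31169765  0.06599614]
```

apply_moves([
  {"twist": [0, 0, 0], "translation": [0.001, 0, 0.005], "claw": -1},
  {"twist": [0, 0, 0], "translation": [0, 0, 0], "claw": -1},
  {"twist": [0, 0, 0], "translation": [0, 0, 0], "claw": -1},
  {"twist": [0, 0, 0], "translation": [0, 0, 0], "claw": -1},
  {"twist": [0, 0, 0], "translation": [0, 0, 0], "claw": -1},
])

```text
time_s: 33.52
ee_pos: [0.5182, -0.3117, 0.0656]
tcp_rot: [[0.958, 0.191, -0.215], [0.185, -0.982, -0.045], [-0.22, 0.003, -0.976]]
contact_force: [-2.1, 0.3, 4.9]
gripper_width: 0.0629
```

```bash
cat > ff.py <<'E'
from station import arm,optics
import numpy as np
F=[]
for i in range(3):
    F.append(arm.get_state()["contact_force"]); optics.read_camera("scene")
print(np.round(F,1),arm.get_state()["ee_pos"])
E
python3 ff.py; python3 snap.py 29 wrist;python3 tilt.py c29.pkl "(250,305,385,420)"
```

```text
[[-2.1  0.3  4.9]
 [-1.4  1.   5.2]
 [-2.   0.7  5.6]] [ 0.51817601 -0.31171386  0.06558637]
yaw slope 0.004 lean(+=away) 0.94 deg; face x at z=.014: -6.8 mm, at .06 -6.1, n 15439 rms 0.7
```

apply_moves([
  {"twist": [0, 0, 0], "translation": [-0.002, 0, -0.003], "claw": -1},
  {"twist": [0, 0, 0], "translation": [0, 0, 0], "claw": -1},
  {"twist": [0, 0, 0], "translation": [0, 0, 0], "claw": -1},
  {"twist": [0, 0, 0], "translation": [0, 0, 0], "claw": -1},
  {"twist": [0, 0, 0], "translation": [0, 0, 0], "claw": -1},
])

```text
time_s: 34.35
ee_pos: [0.5177, -0.3118, 0.0656]
tcp_rot: [[0.957, 0.191, -0.217], [0.185, -0.982, -0.045], [-0.221, 0.003, -0.975]]
contact_force: [1.2, -0.2, 1.8]
gripper_width: 0.0631
```

```bash
python3 ff.py; python3 snap.py 30 wrist;python3 tilt.py c30.pkl "(250,305,385,420)"
```

```text
[[ 1.2 -0.2  1.8]
 [ 1.7 -0.2  2.2]
 [ 1.2  0.1  2.5]] [ 0.51767529 -0.31180788  0.06553566]
yaw slope 0.004 lean(+=away) 0.45 deg; face x at z=.014: -6.8 mm, at .06 -6.4, n 15441 rms 0.7
```

apply_moves([
  {"twist": [0, -0.008, 0], "translation": [0.003, 0, -0.0005], "claw": -1},
  {"twist": [0, 0, 0], "translation": [0, 0, 0], "claw": -1},
  {"twist": [0, 0, 0], "translation": [0, 0, 0], "claw": -1},
  {"twist": [0, 0, 0], "translation": [0, 0, 0], "claw": -1},
  {"twist": [0, 0, 0], "translation": [0, 0, 0], "claw": -1},
])

```text
time_s: 35.17
ee_pos: [0.5182, -0.3117, 0.0653]
tcp_rot: [[0.955, 0.19, -0.226], [0.185, -0.982, -0.046], [-0.23, 0.003, -0.973]]
contact_force: [0.4, 0.1, 1.2]
gripper_width: 0.0629
```

```bash
python3 ff.py; python3 snap.py 31 wrist;python3 tilt.py c31.pkl "(250,305,385,420)"
```

```text
[[ 0.4  0.1  1.2]
 [ 1.3 -0.3  1.4]
 [ 0.1  0.3  0.1]] [ 0.51818218 -0.31171547  0.06528952]
yaw slope 0.004 lean(+=away) 1.07 deg; face x at z=.014: -6.8 mm, at .06 -6.0, n 15434 rms 0.7
```

apply_moves([
  {"twist": [0, 0, 0], "translation": [0.001, 0, 0], "claw": 1},
  {"twist": [0, 0, 0], "translation": [0, 0, 0], "claw": 1},
  {"twist": [0, 0, 0], "translation": [0, 0, 0], "claw": 1},
  {"twist": [0, 0, 0], "translation": [0, 0, 0], "claw": 1},
  {"twist": [0, 0, 0], "translation": [0, 0, 0], "claw": 1},
])

```text
time_s: 36.0
ee_pos: [0.5185, -0.3116, 0.0654]
tcp_rot: [[0.956, 0.191, -0.225], [0.185, -0.982, -0.046], [-0.23, 0.003, -0.973]]
contact_force: [0.1, 0.2, 0.3]
gripper_width: 0.0853
```

```bash
python3 ff.py; python3 snap.py 32 wrist;python3 tilt.py c32.pkl "(250,305,385,420)"
```

```text
[[ 0.1  0.2  0.3]
 [ 0.1  0.5 -0.2]
 [ 0.5  0.8  0.6]] [ 0.51854031 -0.31156982  0.06543786]
yaw slope 0.001 lean(+=away) -8.01 deg; face x at z=.014: -11.1 mm, at .06 -17.6, n 14312 rms 0.8
```

```bash
python3 tilt.py c32.pkl "(200,230,430,345)"; python3 tilt.py c32.pkl "(230,360,415,400)"; python3 tilt.py c24.pkl "(215,100,420,280)";  python3 tilt.py c31.pkl "(215,120,420,280)"; python3 tilt.py c31.pkl "(230,300,400,420)"
```

```text
yaw slope 0.001 lean(+=away) -12.34 deg; face x at z=.014: -2.7 mm, at .06 -12.8, n 19958 rms 0.5
yaw slope 0.001 lean(+=away) -11.59 deg; face x at z=.014: -6.5 mm, at .06 -16.0, n 7311 rms 0.6
yaw slope 0.001 lean(+=away) -12.39 deg; face x at z=.014: -3.2 mm, at .06 -13.3, n 29603 rms 0.6
yaw slope 0.004 lean(+=away) 1.04 deg; face x at z=.014: -4.2 mm, at .06 -3.4, n 26615 rms 0.6
yaw slope 0.006 lean(+=away) 0.89 deg; face x at z=.014: -6.6 mm, at .06 -5.8, n 19304 rms 0.7
```

```bash
cat > r4.py <<'E'
from r import *
s=arm.get_state(); P=s["ee_pos"]+s["tcp_rot"][:,0]*wp.G; print("now rel",(P-RC)@rx,(P-RC)@ry,P[2],"yaw",np.degrees(np.arctan2(s["tcp_rot"][1,0],s["tcp_rot"][0,0])))
chain([(RC-.0113*rx+((P-RC)@ry)*ry+[0,0,.074],11.07,0,4)])
E
python3 r4.py
```

```text
now rel 0.01158908408303166 -0.002116630192750731 0.07061809634128333 yaw 10.94929499436111
1 tw [0.001, 0.055, -0.0] tr [-0.024, 0.0, -0.003] | deg 3.3 mm 6 dq 4 err 0.0 q 
2 tw [0.001, 0.055, -0.0] tr [-0.023, -0.0, -0.005] | deg 3.3 mm 6 dq 4 err 0.0 q 
3 tw [0.001, 0.055, -0.0] tr [-0.023, -0.0, -0.006] | deg 3.3 mm 6 dq 4 err 0.0 q 
4 tw [0.001, 0.055, -0.0] tr [-0.023, -0.0, -0.007] | deg 3.3 mm 6 dq 4 err 0.0 q [47, 57, 12, 124, 244, 99, 86]
```

apply_moves([
  {"twist": [0, 0.055, 0], "translation": [-0.024, 0, -0.003], "claw": 1},
  {"twist": [0, 0.055, 0], "translation": [-0.023, 0, -0.005], "claw": 1},
  {"twist": [0, 0.055, 0], "translation": [-0.023, 0, -0.006], "claw": 1},
  {"twist": [0, 0.055, 0], "translation": [-0.023, 0, -0.007], "claw": 1},
  {"twist": [0, 0, 0], "translation": [0, 0, 0], "claw": -1},
])

```text
time_s: 36.83
ee_pos: [0.4961, -0.3162, 0.0729]
tcp_rot: [[0.982, 0.189, -0.003], [0.189, -0.982, -0.002], [-0.003, 0.001, -1.0]]
contact_force: [-0.8, 0.3, -0.8]
gripper_width: 0.0697
```

apply_moves([
  {"twist": [0, 0, 0], "translation": [0, 0, 0], "claw": -1},
  {"twist": [0, 0, 0], "translation": [0, 0, 0], "claw": -1},
  {"twist": [0, 0, 0], "translation": [0, 0, 0], "claw": -1},
  {"twist": [0, 0, 0], "translation": [0, 0, 0], "claw": -1},
  {"twist": [0, 0, 0], "translation": [0, 0, 0], "claw": -1},
])

```text
time_s: 37.45
ee_pos: [0.4965, -0.3159, 0.0738]
tcp_rot: [[0.982, 0.19, -0.002], [0.19, -0.982, -0.003], [-0.002, 0.003, -1.0]]
contact_force: [-2.6, 0.0, -2.7]
gripper_width: 0.0626
```

```bash
python3 st.py; python3 snap.py 33 wrist; python3 tilt.py c33.pkl "(225,120,410,280)"; python3 piv.py 18 8
```

```text
37.45 [ 46.735  56.675  11.85  123.84  243.951  98.731  85.794] [ 0.497 -0.316  0.074] [-2.598  0.009 -2.705] 0.06261369804620999
[[ 0.982  0.19  -0.002]
 [ 0.19  -0.982 -0.003]
 [-0.002  0.003 -1.   ]]
yaw slope 0.002 lean(+=away) -11.55 deg; face x at z=.014: -3.1 mm, at .06 -12.5, n 24339 rms 0.6
tw [-0.0, -0.037, -0.0] tr [0.0094, -0.0, 0.0017] dq 2.3 [ 0.499 -0.315  0.073]
tw [-0.0, -0.037, -0.0] tr [0.0094, -0.0, 0.0017] dq 2.4 [ 0.501 -0.315  0.073]
tw [-0.0, -0.037, -0.0] tr [0.0094, -0.0, 0.0017] dq 2.4 [ 0.503 -0.315  0.072]
tw [-0.0, -0.037, -0.0] tr [0.0094, -0.0, 0.0017] dq 2.5 [ 0.506 -0.314  0.071]
tw [-0.0, -0.037, -0.0] tr [0.0094, -0.0, 0.0017] dq 2.6 [ 0.508 -0.314  0.071]
tw [-0.0, -0.037, -0.0] tr [0.0094, -0.0, 0.0017] dq 2.6 [ 0.51  -0.313  0.07 ]
tw [-0.0, -0.037, -0.0] tr [0.0094, -0.0, 0.0017] dq 2.7 [ 0.512 -0.313  0.069]
tw [-0.0, -0.037, -0.0] tr [0.0094, -0.0, 0.0017] dq 2.7 [ 0.514 -0.312  0.068]
[ 38.  44.  18. 128. 244.  78.  76.]
```

apply_moves([
  {"twist": [0, -0.037, 0], "translation": [0.009, 0, 0.0012], "claw": -1},
  {"twist": [0, -0.037, 0], "translation": [0.009, 0, 0.0015], "claw": -1},
  {"twist": [0, -0.037, 0], "translation": [0.009, 0, 0.0015], "claw": -1},
  {"twist": [0, -0.037, 0], "translation": [0.009, 0, 0.0015], "claw": -1},
  {"twist": [0, -0.037, 0], "translation": [0.009, 0, 0.0015], "claw": -1},
])

```text
time_s: 38.12
ee_pos: [0.5073, -0.3137, 0.0713]
tcp_rot: [[0.963, 0.19, -0.191], [0.186, -0.982, -0.04], [-0.195, 0.003, -0.981]]
contact_force: [-1.9, -0.5, -1.7]
gripper_width: 0.0627
```

```bash
python3 st.py; python3 snap.py 34 wrist; python3 tilt.py c34.pkl "(225,120,410,270)"
```

```text
38.125 [ 41.464  48.791  15.58  126.738 243.556  86.661  79.906] [ 0.507 -0.314  0.071] [-1.905 -0.48  -1.738] 0.0626736201523684
[[ 0.963  0.19  -0.191]
 [ 0.186 -0.982 -0.04 ]
 [-0.195  0.003 -0.981]]
yaw slope 0.003 lean(+=away) -0.41 deg; face x at z=.014: -3.3 mm, at .06 -3.6, n 22485 rms 0.6
```

apply_moves([
  {"twist": [0, -0.031, 0], "translation": [0.0058, 0, 0.0015], "claw": -1},
  {"twist": [0, -0.031, 0], "translation": [0.0058, 0, 0.0015], "claw": -1},
  {"twist": [0, -0.031, 0], "translation": [0.0058, 0, 0.0015], "claw": -1},
  {"twist": [0, 0, 0], "translation": [0, 0, 0], "claw": -1},
  {"twist": [0, 0, 0], "translation": [0, 0, 0], "claw": -1},
])

```text
time_s: 38.8
ee_pos: [0.5102, -0.3131, 0.0697]
tcp_rot: [[0.94, 0.19, -0.283], [0.181, -0.982, -0.057], [-0.289, 0.002, -0.957]]
contact_force: [-8.3, -0.6, 2.1]
gripper_width: 0.0624
```

```bash
python3 ff.py; python3 snap.py 35 wrist; python3 tilt.py c35.pkl "(225,120,410,270)"
```

```text
[[-8.3 -0.6  2.1]
 [-6.4  0.2  2.5]
 [-7.6 -0.6  1.9]] [ 0.51013968 -0.31311561  0.06963807]
yaw slope 0.004 lean(+=away) 5.42 deg; face x at z=.014: -6.2 mm, at .06 -1.9, n 22514 rms 0.6
```

apply_moves([
  {"twist": [0, 0, 0], "translation": [-0.001, 0, 0.001], "claw": -1},
  {"twist": [0, 0, 0], "translation": [0.006, 0, 0], "claw": 1},
  {"twist": [0, 0, 0], "translation": [0.006, 0, 0], "claw": 1},
  {"twist": [0, 0, 0], "translation": [0, 0, 0], "claw": 1},
  {"twist": [0, 0, 0], "translation": [0, 0, 0], "claw": 1},
])

```text
time_s: 39.62
ee_pos: [0.5144, -0.3121, 0.0685]
tcp_rot: [[0.94, 0.191, -0.282], [0.183, -0.982, -0.058], [-0.288, 0.003, -0.958]]
contact_force: [-0.0, -0.5, -0.6]
gripper_width: 0.0856
```

```bash
python3 st.py; python3 snap.py 36 wrist; python3 tilt.py c36.pkl "(225,140,410,260)"
```

```text
39.625 [ 38.389  45.205  17.222 127.426 243.914  80.134  76.587] [ 0.514 -0.312  0.069] [-0.044 -0.453 -0.596] 0.08559922970089887
[[ 0.94   0.191 -0.282]
 [ 0.183 -0.982 -0.058]
 [-0.288  0.003 -0.958]]
yaw slope 0.001 lean(+=away) -7.00 deg; face x at z=.014: -9.2 mm, at .06 -14.9, n 15860 rms 0.6
```

```bash
python3 st.py; cat r.py wp.py r4.py; cat tilt.py | head -40
```

```text
39.675 [ 38.395  45.211  17.235 127.435 243.912  80.131  76.588] [ 0.514 -0.312  0.068] [-0.004  1.484  0.781] 0.08541561532752823
[[ 0.94   0.191 -0.282]
 [ 0.182 -0.982 -0.058]
 [-0.288  0.003 -0.958]]
from wp import *
import wp,sys; wp.G=-.0225
RY=np.radians(11.07); rx=np.array([np.cos(RY),np.sin(RY),0]); ry=np.array([-rx[1],rx[0],0]); RC=np.array([.481,-.305,0])+.0021*rx-.0115*ry
if __name__=="__main__":
    print(RC)
    import io
    for nm,ch in {"a":[((.50,.17,.42),-25,0,5),((.56,.0,.45),-12,0,5),((.54,-.17,.42),0,0,5),(RC+[0,0,.30],11.07,0,5),(RC+[0,0,.10],11.07,0,5)],
     "b":[((.50,.17,.42),-25,0,5),((.56,.0,.45),-25,0,5),((.54,-.17,.42),-25,0,5),(RC+[0,0,.30],11.07,0,6),(RC+[0,0,.10],11.07,0,5)],
     "c":[((.50,.17,.42),-25,25,5),((.56,.0,.45),-12,25,5),((.54,-.17,.42),0,25,5),(RC+[0,0,.30],11.07,0,5),(RC+[0,0,.10],11.07,0,5)]}.items():
        print("==",nm); chain(ch)
from plan import *
from ik import ik,fk,rotp,lo,hi
G=-0.0265
def chain(wps,check=True):
    """wps: list of (grasp point, yaw, pitch, nrows)"""
    s=arm.get_state(); A=s["tcp_rot"]; p=s["ee_pos"]; q=s["
[... 762 characters left out ...]
@ry)*ry+[0,0,.074],11.07,0,4)])
import sys
from r import *
from h import *
def tilt(f,box):
    W=cloud(pickle.load(open(f,"rb"))["wrist"]); u0,v0,u1,v1=box
    X=(W-RC)[v0:v1,u0:u1].reshape(-1,3); X=X[~np.isnan(X).any(1)]; x,y,z=X@rx,X@ry,X[:,2]
    m=abs(x-np.median(x))<.02; x,y,z=x[m],y[m],z[m]
    for _ in range(4):
        A=np.c_[y,z,np.ones(len(y))]; c,*_=np.linalg.lstsq(A,x,rcond=None); r=x-A@c; k=abs(r)<max(2*np.std(r),.002); x,y,z=x[k],y[k],z[k]
    print("yaw slope %.3f lean(+=away) %.2f deg; face x at z=.014: %.1f mm, at .06 %.1f, n %d rms %.1f"%(c[0],np.degrees(np.arctan(c[1])),1000*(c[2]+c[1]*.014),1000*(c[2]+c[1]*.06),len(x),1000*np.std(r)))
tilt(sys.argv[1],eval(sys.argv[2]))
```

```bash
ls *.pkl pics | tail -20; ls -t *.py | head -30
```

```text
wrist24.png
wrist25.png
wrist26.png
wrist27.png
wrist28.png
wrist29.png
wrist3.png
wrist30.png
wrist31.png
wrist32.png
wrist33.png
wrist34.png
wrist35.png
wrist36.png
wrist4.png
wrist5.png
wrist6.png
wrist7.png
wrist8.png
wrist9.png
r4.py
ff.py
piv.py
tilt.py
bt.py
r3.py
t3.py
srch.py
r2.py
r.py
rest.py
m4.py
wp.py
fc.py
snap.py
m3.py
p1.py
jplan.py
t.py
ik.py
kin2.py
kin.py
plan.py
st.py
m2.py
m1.py
h.py
```

```bash
cat > r5.py <<'E'
from r import *
wp.G=0
s=arm.get_state(); P=s["ee_pos"]; a=s["tcp_rot"][:,0]; print("TCP rel",(P-RC)@rx,(P-RC)@ry,P[2])
chain([(P-.06*a,11.07,17,2),(RC-.085*rx-.002*ry+[0,0,.128],11.07,0,3),(RC-.045*rx-.002*ry+[0,0,.128],11.07,0,5)])
E
python3 r5.py
```

```text
TCP rel 0.029120559157119613 -0.0020025162265164135 0.06839093225222345
1 tw [0.001, -0.002, -0.001] tr [-0.12, 0.0, -0.0] | deg 0.2 mm 30 dq 3 err 0.0 q 
2 tw [0.001, -0.002, -0.001] tr [-0.12, -0.0, 0.0] | deg 0.2 mm 30 dq 3 err 0.0 q [42, 43, 21, 130, 251, 83, 76]
3 tw [0.0, 0.094, -0.0] tr [-0.089, 0.0, -0.032] | deg 5.7 mm 24 dq 7 err 0.0 q 
4 tw [0.0, 0.094, -0.0] tr [-0.085, 0.0, -0.041] | deg 5.7 mm 24 dq 7 err 0.0 q 
5 tw [0.0, 0.094, -0.0] tr [-0.081, 0.0, -0.049] | deg 5.7 mm 24 dq 6 err 0.0 q [54, 50, 18, 129, 256, 103, 84]
6 tw [-0.0, 0.0, 0.0] tr [0.032, -0.0, 0.0] | deg 0.0 mm 8 dq 1 err 0.0 q 
7 tw [-0.0, 0.0, 0.0] tr [0.032, -0.0, 0.0] | deg 0.0 mm 8 dq 1 err 0.0 q 
8 tw [-0.0, 0.0, 0.0] tr [0.032, -0.0, 0.0] | deg 0.0 mm 8 dq 1 err 0.0 q 
9 tw [-0.0, 0.0, 0.0] tr [0.032, -0.0, 0.0] | deg 0.0 mm 8 dq 1 err 0.0 q 
10 tw [-0.0, 0.0, 0.0] tr [0.032, -0.0, 0.0] | deg 0.0 mm 8 dq 1 err 0.0 q [51, 50, 16, 128, 251, 100, 83]
```

apply_moves([
  {"twist": [0, 0, 0], "translation": [-0.12, 0, 0], "claw": 1},
  {"twist": [0, 0, 0], "translation": [-0.12, 0, 0], "claw": 1},
  {"twist": [0, 0.094, 0], "translation": [-0.089, 0, -0.032], "claw": 1},
  {"twist": [0, 0.094, 0], "translation": [-0.085, 0, -0.041], "claw": 1},
  {"twist": [0, 0.094, 0], "translation": [-0.081, 0, -0.049], "claw": 1},
])

```text
time_s: 40.3
ee_pos: [0.401, -0.3345, 0.1286]
tcp_rot: [[0.982, 0.19, 0.007], [0.19, -0.982, -0.002], [0.006, 0.003, -1.0]]
contact_force: [0.4, -0.4, -0.3]
gripper_width: 0.0858
```

apply_moves([
  {"twist": [0, 0, 0], "translation": [0, 0, 0], "claw": -1},
  {"twist": [0, 0, 0], "translation": [0, 0, 0], "claw": -1},
  {"twist": [0, 0, 0], "translation": [0, 0, 0], "claw": -1},
  {"twist": [0, 0, 0], "translation": [0, 0, 0], "claw": -1},
  {"twist": [0, 0, 0], "translation": [0, 0, 0], "claw": -1},
])

```text
time_s: 40.92
ee_pos: [0.4022, -0.3337, 0.1282]
tcp_rot: [[0.981, 0.192, 0.004], [0.192, -0.981, -0.003], [0.003, 0.003, -1.0]]
contact_force: [-0.4, -0.7, 0.3]
gripper_width: 0.0
```

```bash
python3 snap.py 37 wrist scene; python3 r5.py
```

```text
TCP rel -0.0852392122273223 -0.0016924134999629526 0.12805413254903147
1 tw [0.001, -0.143, -0.001] tr [-0.12, 0.0, 0.0] | deg 8.6 mm 30 dq 6 err 0.0 q 
2 tw [0.001, -0.143, -0.001] tr [-0.119, -0.0, 0.018] | deg 8.6 mm 30 dq 6 err 0.0 q [49, 39, 31, 132, 266, 91, 76]
3 tw [0.0, 0.094, 0.0] tr [0.077, 0.0, -0.024] | deg 5.7 mm 20 dq 4 err 0.0 q 
4 tw [0.0, 0.094, 0.0] tr [0.079, 0.0, -0.016] | deg 5.7 mm 20 dq 4 err 0.0 q 
5 tw [0.0, 0.094, 0.0] tr [0.08, 0.0, -0.008] | deg 5.7 mm 20 dq 4 err 0.0 q [53, 50, 19, 129, 256, 103, 84]
6 tw [-0.0, 0.0, -0.0] tr [0.032, -0.0, 0.0] | deg 0.0 mm 8 dq 1 err 0.0 q 
7 tw [-0.0, 0.0, -0.0] tr [0.032, -0.0, 0.0] | deg 0.0 mm 8 dq 1 err 0.0 q 
8 tw [-0.0, 0.0, -0.0] tr [0.032, -0.0, 0.0] | deg 0.0 mm 8 dq 1 err 0.0 q 
9 tw [-0.0, 0.0, -0.0] tr [0.032, -0.0, 0.0] | deg 0.0 mm 8 dq 1 err 0.0 q 
10 tw [-0.0, 0.0, -0.0] tr [0.032, -0.0, 0.0] | deg 0.0 mm 8 dq 1 err 0.0 q [50, 50, 16, 128, 251, 101, 83]
```

View pics/wrist37.png

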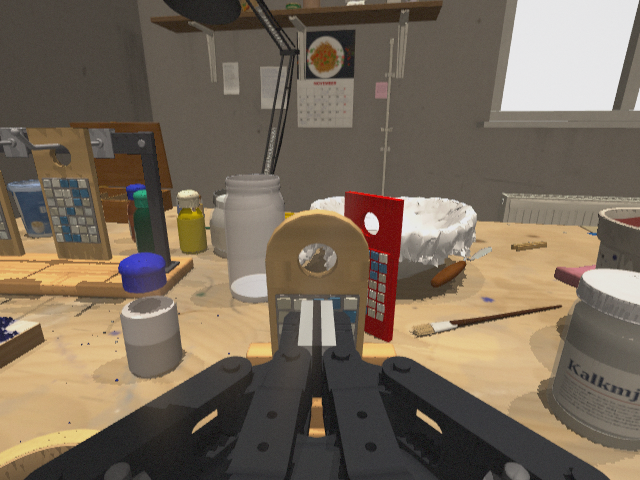

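View pics/scene37.png

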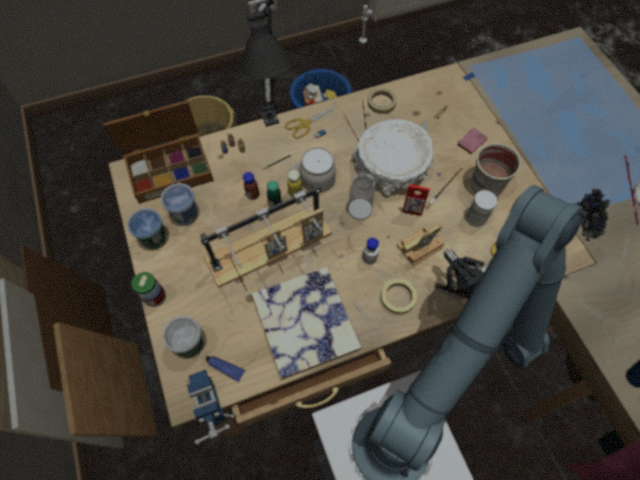

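```bash
python3 tilt.py c37.pkl "(275,228,360,292)"; python3 tilt.py c37.pkl "(278,280,296,318)"
```

```text
yaw slope 0.001 lean(+=away) -9.17 deg; face x at z=.014: -4.4 mm, at .06 -11.8, n 4362 rms 0.6
yaw slope 0.007 lean(+=away) -1.89 deg; face x at z=.014: -17.7 mm, at .06 -19.2, n 605 rms 0.8
```

```bash
python3 - <<'E'
from r import *
from h import *
W=cloud(pickle.load(open("c37.pkl","rb"))["wrist"])
for v in range(285,345,4):
    X=W[v,306]-RC; print(v,(X@rx*1000).round(1),(X@ry*1000).round(1),(X[2]*1000).round(1))
E
```

```text
285 -21.3 5.5 115.5
289 -20.8 5.5 112.5
293 -19.9 5.5 109.3
297 -21.1 5.5 107.1
301 -88.2 3.6 138.7
305 -91.8 3.5 138.7
309 -96.2 3.4 139.2
313 -99.2 3.3 139.0
317 -101.6 3.2 138.6
321 -104.6 3.2 138.5
325 -107.8 3.1 138.7
329 -110.2 3.0 138.4
333 -114.0 2.9 139.1
337 -115.7 2.9 138.6
341 -119.0 2.8 139.1
```

apply_moves([
  {"twist": [0, 0, 0], "translation": [0.048, 0, 0], "claw": -1},
  {"twist": [0, 0, 0], "translation": [0.048, 0, 0], "claw": -1},
  {"twist": [0, 0, 0], "translation": [0.048, 0, 0], "claw": -1},
  {"twist": [0, 0, 0], "translation": [0.048, 0, 0], "claw": -1},
  {"twist": [0, 0, 0], "translation": [0.032, 0, 0], "claw": -1},
])

```text
time_s: 41.65
ee_pos: [0.4577, -0.3228, 0.1282]
tcp_rot: [[0.981, 0.192, 0.004], [0.192, -0.981, -0.002], [0.003, 0.003, -1.0]]
contact_force: [0.2, 0.0, -0.3]
gripper_width: -0.0
```

apply_moves([
  {"twist": [0, 0, 0], "translation": [0.014, 0, 0], "claw": -1},
  {"twist": [0, 0, 0], "translation": [0.014, 0, 0], "claw": -1},
  {"twist": [0, 0, 0], "translation": [0.014, 0, 0], "claw": -1},
  {"twist": [0, 0, 0], "translation": [0.014, 0, 0], "claw": -1},
  {"twist": [0, 0, 0], "translation": [0.014, 0, 0], "claw": -1},
])

```text
time_s: 42.28
ee_pos: [0.4739, -0.3202, 0.1281]
tcp_rot: [[0.982, 0.19, 0.003], [0.19, -0.982, -0.002], [0.003, 0.003, -1.0]]
contact_force: [-0.0, -0.4, -0.2]
gripper_width: 0.0001
```

```bash
python3 snap.py 38 wrist; python3 r5.py|head -1; python3 tilt.py c38.pkl "(250,200,390,280)"
```

```text
TCP rel -0.011405683415627314 -0.0017750493181897884 0.12823458335789356
yaw slope 0.993 lean(+=away) -0.27 deg; face x at z=.014: 164.6 mm, at .06 164.4, n 1448 rms 0.8
```

View pics/wrist38.png

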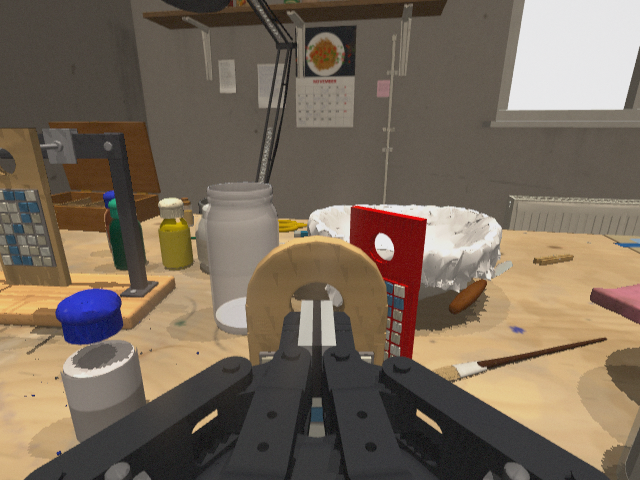

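```bash
python3 tilt.py c38.pkl "(255,260,285,345)";python3 tilt.py c38.pkl "(270,245,365,280)"; python3 tilt.py c38.pkl "(350,270,380,345)"
```

```text
yaw slope 0.011 lean(+=away) -3.20 deg; face x at z=.014: -4.8 mm, at .06 -7.3, n 2409 rms 0.6
yaw slope 0.000 lean(+=away) -2.81 deg; face x at z=.014: -5.6 mm, at .06 -7.8, n 3135 rms 0.6
yaw slope -0.007 lean(+=away) -3.21 deg; face x at z=.014: -4.8 mm, at .06 -7.4, n 2182 rms 0.6
```

apply_moves([
  {"twist": [0, 0, 0], "translation": [0.012, 0, 0], "claw": -1},
  {"twist": [0, 0, 0], "translation": [0.012, 0, 0], "claw": -1},
  {"twist": [0, 0, 0], "translation": [0.012, 0, 0], "claw": -1},
  {"twist": [0, 0, 0], "translation": [0.008, 0, 0], "claw": -1},
  {"twist": [0, 0, 0], "translation": [0.004, 0, 0], "claw": -1},
])

```text
time_s: 42.95
ee_pos: [0.4858, -0.3177, 0.1282]
tcp_rot: [[0.982, 0.191, 0.003], [0.191, -0.982, -0.002], [0.003, 0.003, -1.0]]
contact_force: [-1.1, 0.3, 0.5]
gripper_width: -0.0002
```

```bash
python3 snap.py 39 wrist; python3 r5.py|head -1; python3 tilt.py c39.pkl "(255,260,285,345)";python3 tilt.py c39.pkl "(270,248,365,280)"; python3 tilt.py c39.pkl "(350,270,380,345)"
```

```text
TCP rel 0.0001705660814684704 -0.0018594341128913702 0.12822001553539641
yaw slope 0.009 lean(+=away) 3.82 deg; face x at z=.014: -5.9 mm, at .06 -2.8, n 2423 rms 0.6
yaw slope 0.001 lean(+=away) 3.21 deg; face x at z=.014: -4.3 mm, at .06 -1.7, n 2984 rms 0.6
yaw slope -0.004 lean(+=away) 3.75 deg; face x at z=.014: -5.7 mm, at .06 -2.7, n 2188 rms 0.6
```

View pics/wrist39.png

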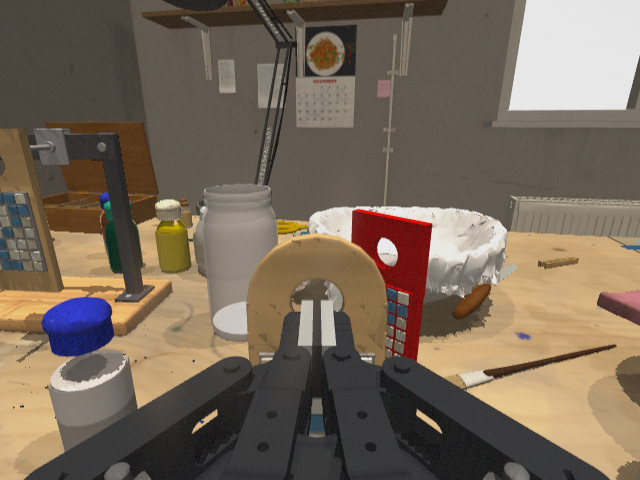

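apply_moves([
  {"twist": [0, 0, 0], "translation": [0.008, 0, 0], "claw": -1},
  {"twist": [0, 0, 0], "translation": [0.008, 0, 0], "claw": -1},
  {"twist": [0, 0, 0], "translation": [0, 0, 0], "claw": -1},
  {"twist": [0, 0, 0], "translation": [0, 0, 0], "claw": -1},
  {"twist": [0, 0, 0], "translation": [-0.008, 0, 0], "claw": -1},
])

```text
time_s: 43.62
ee_pos: [0.4876, -0.3173, 0.1282]
tcp_rot: [[0.982, 0.191, 0.003], [0.191, -0.982, -0.002], [0.003, 0.003, -1.0]]
contact_force: [-0.4, 0.1, -0.7]
gripper_width: -0.0002
```

apply_moves([
  {"twist": [0, 0, 0], "translation": [-0.012, 0, 0], "claw": -1},
  {"twist": [0, 0, 0], "translation": [-0.03, 0, 0], "claw": -1},
  {"twist": [0, 0, 0], "translation": [-0.08, 0, 0], "claw": -1},
  {"twist": [0, 0, 0], "translation": [-0.1, 0, 0], "claw": -1},
  {"twist": [0, 0, 0], "translation": [-0.08, 0, 0], "claw": -1},
])

```text
time_s: 44.25
ee_pos: [0.4121, -0.3323, 0.1279]
tcp_rot: [[0.982, 0.19, 0.003], [0.19, -0.982, -0.002], [0.002, 0.003, -1.0]]
contact_force: [1.0, -0.4, -0.0]
gripper_width: 0.0004
```

```bash
python3 snap.py 40 wrist scene side; python3 r5.py|head -1; python3 tilt.py c40.pkl "(275,228,360,292)"
```

```text
TCP rel -0.07468364855807315 -0.002587893803870926 0.1275754048733808
yaw slope 0.001 lean(+=away) 8.17 deg; face x at z=.014: -9.9 mm, at .06 -3.3, n 4148 rms 0.8
```

View pics/wrist40.png

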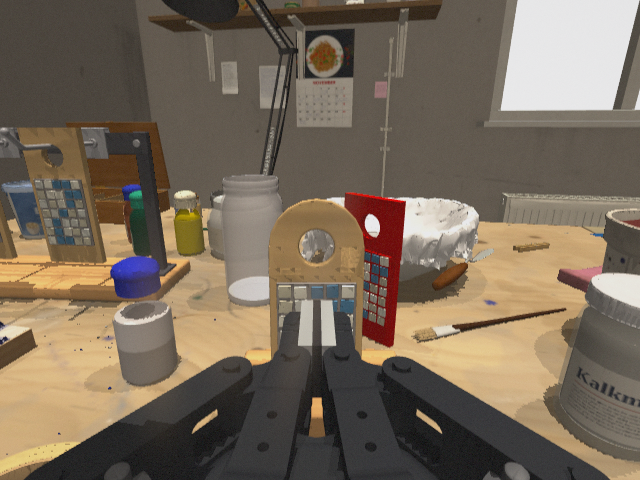

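View pics/side40.png

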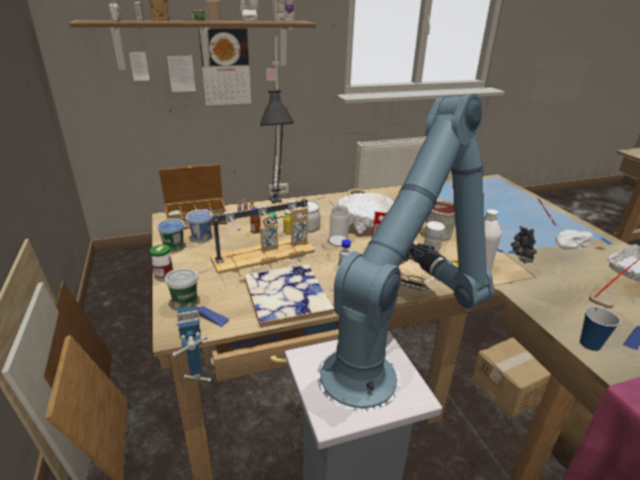

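View pics/scene40.png

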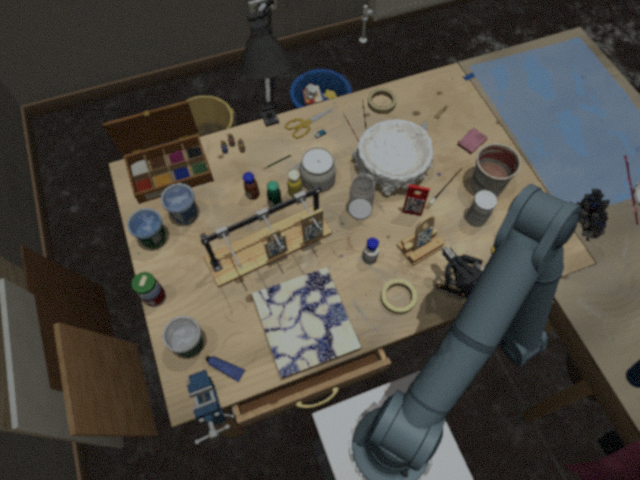

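```bash
python3 - <<'E'
from r import *
from h import *
W=cloud(pickle.load(open("c40.pkl","rb"))["wrist"])-RC
x,y,z=W@rx,W@ry,W[...,2]
m=(abs(x)<.03)&(z>.08)&(z<.2)&(abs(y)<.05)
print("top z",np.nanpercentile(z[m],99.8),"y range",np.nanpercentile(y[m],[.3,99.7]))
m=(abs(x)<.1)&(z>.02)&(z<.05)&(abs(y)<.09)&(x>-.05)
print("rest y",np.nanpercentile(y[m],[.3,99.7]),m.sum())
E
```

```text
top z 0.16441257995389047 y range [-0.033  0.03 ]
rest y [-0.08   0.052] 1674
```

```bash
python3 -c "
from station import arm
print(arm.get_state()['qd']); print(arm.sign_off())"
```

```text
[-1.12241698 -0.22029223 -1.93351785 -0.58067938 -0.41889232 -0.20632106
 -0.07158502]
the job is handed in; nothing more can be done
None
```

The job is done and handed in at about 44 s. I hung the lugged board on the empty middle peg, mosaic facing out. Then I took the arched board off its peg and stood it in the rest's groove with its mosaic toward the low lip.

- **Lean:** each time I opened the grip, the board tipped forward onto the lip, by about 9 to 12°. I nudged it back once with the closed fingertips, at about 1 N. It now leans about 7 to 8° on the back rail, which is what the 4 mm of play in the groove allows. It does not stand exactly vertical.
- **Height and centring:** the top of the board measures 164 mm up, which matches it sitting on the groove floor. It is centred to about 1.5 mm along the groove.
- **Other boards and clutter:** the last pictures show one board on each of the other two pegs and no sign of moved clutter. I checked this by eye and did not measure it. The gripper was about 70 mm clear of the board at hand-in.

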